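# Clear the lab bench: pipettes to the sloped rest, flasks binned, bottles in the tub

### The job

Clear the bench after the session: lay each pipette in a place of its own on the sloped rest, down in both notches with its tip at the low end; lift the lid off the red bin, put all the used flasks inside and set the lid back on, fully seated; and stand every empty glass bottle upright in the grey tub, set down gently, not dropped. Leave the wash bottle, the tube rack and the timer where they are.

Things in the scene. Friction and masses are not known exactly. Their poses are not given: they have to be found in the camera images.
- rest: Sloped pipette rest, white acrylic, fixed. Base 125 (x) x 190 (y) x 8 mm, two upright rails along y, 6 mm thick: low rail at x=-45 mm, notch bottoms 50 mm up, notches 25 wide, 13 deep; high rail at x=+41, notch bottoms 77 up, notches 35 wide, 12 deep. Three places at y=-62, 0, 62. Origin: centre of underside; x from low to high rail, within 0.2 rad of world x; z up
- slot0: Place 0 of the rest, y=-62 mm in its frame, blue strip in the rear notch. The frame a pipette has when lying well here across both rails: origin on its axis at mid handle, 82 mm above the bench, x up the 0.35 rad slope towards the plunger, y across, z square to the slope. Up to 15 mm off along the slope is fine
- slot1: Place 1 of the rest, y=0 mm in its frame, blue strip in the rear notch. The frame a pipette has when lying well here across both rails: origin on its axis at mid handle, 82 mm above the bench, x up the 0.35 rad slope towards the plunger, y across, z square to the slope. Up to 15 mm off along the slope is fine
- slot2: Place 2 of the rest, y=62 mm in its frame, blue strip in the rear notch. The frame a pipette has when lying well here across both rails: origin on its axis at mid handle, 82 mm above the bench, x up the 0.35 rad slope towards the plunger, y across, z square to the slope. Up to 15 mm off along the slope is fine
- pipette0: Light grey pipette, blue button and collar, 210 mm long, 0.1 kg, lying; may be absent. Origin: on its axis at mid handle, 13 mm above the bench; balance at x=-7. x from tip to plunger: thin nozzle x=-135 to -90, shaft 18 thick to -50, handle bar 28 wide (y) x 26 thick (z) to +50, plunger 18 thick to +75. Finger hook out to y=+35 at x=27 to 50. Good grip: across the handle at x=-15
- pipette0_button (a point): The end of the blue plunger button, on the pipette's axis at x=+75 mm
- pipette1: Light grey pipette, yellow button and collar, 210 mm long, 0.1 kg, lying; may be absent. Origin: on its axis at mid handle, 13 mm above the bench; balance at x=-7. x from tip to plunger: thin nozzle x=-135 to -90, shaft 18 thick to -50, handle bar 28 wide (y) x 26 thick (z) to +50, plunger 18 thick to +75. Finger hook out to y=+35 at x=27 to 50. Good grip: across the handle at x=-15
- pipette1_button (a point): The end of the yellow plunger button, on the pipette's axis at x=+75 mm
- pipette2: Light grey pipette, orange button and collar, 210 mm long, 0.1 kg, lying; may be absent. Origin: on its axis at mid handle, 13 mm above the bench; balance at x=-7. x from tip to plunger: thin nozzle x=-135 to -90, shaft 18 thick to -50, handle bar 28 wide (y) x 26 thick (z) to +50, plunger 18 thick to +75. Finger hook out to y=+35 at x=27 to 50. Good grip: across the handle at x=-15
- pipette2_button (a point): The end of the orange plunger button, on the pipette's axis at x=+75 mm
- flask0: Used culture flask, pink-stained plastic, red cap, lying flat, 0.04 kg; may be absent. Body 66 long x 50 wide x 26 mm thick (x=-45 to +21), neck 34 wide to x=36, cap 23 thick to x=53. Origin: on the underside, 12 mm capwards of the wide body's middle; x towards the cap, z up through the thickness. Grip across the body at x=-12
- flask1: Used culture flask, pink-stained plastic, red cap, lying flat, 0.04 kg; may be absent. Body 66 long x 50 wide x 26 mm thick (x=-45 to +21), neck 34 wide to x=36, cap 23 thick to x=53. Origin: on the underside, 12 mm capwards of the wide body's middle; x towards the cap, z up through the thickness. Grip across the body at x=-12
- flask2: Used culture flask, pink-stained plastic, red cap, lying flat, 0.04 kg; may be absent. Body 66 long x 50 wide x 26 mm thick (x=-45 to +21), neck 34 wide to x=36, cap 23 thick to x=53. Origin: on the underside, 12 mm capwards of the wide body's middle; x towards the cap, z up through the thickness. Grip across the body at x=-12
- bottle0: Empty glass bottle, pale glass, blue screw cap, upright, 0.13 kg; may be absent. Body 56 mm in diameter up to 54 mm, neck, cap 36 mm in diameter from 65 to 91 mm up, a good place to grip. Origin: centre of its foot, z up
- bottle1: Empty glass bottle, pale glass, blue screw cap, upright, 0.13 kg; may be absent. Body 56 mm in diameter up to 54 mm, neck, cap 36 mm in diameter from 65 to 91 mm up, a good place to grip. Origin: centre of its foot, z up
- bin: Red waste bin with an orange square, fixed: open box 150 (x) x 136 (y) x 150 mm high, walls and floor 5 mm; thin flange just below the rim, 162 x 148 mm. Origin: centre of its underside, z up; yaw within 0.2 rad of the world's
- lid: Loose lid of the red bin, on it at the start, 0.14 kg: red plate 164 (x) x 150 (y) x 5 mm; below it a pad 132 x 118 x 8 mm that enters the bin's mouth with 4 mm to spare all round; on top a black bar handle 70 long (x), 16 wide (y), 13 to 43 mm above the origin. Origin: centre of the pad's underside, 142 mm above the bench when seated, x along the bin's x either way
- tub: Grey wash-up tub, fixed: open box 120 (x) x 180 (y) x 60 mm high, walls and floor 5 mm, room for both bottles side by side along y. Origin: centre of its underside, z up; yaw within 0.2 rad of the world's
- wash_bottle: Bystander: white wash bottle with blue collar and bent spout, 60 mm diameter, 175 mm tall. Origin: centre of its foot
- tube_rack: Bystander: yellow tube rack, 90 x 190 x 45 mm with small tubes 10 mm proud. Origin: centre of its underside
- timer: Bystander: white bench timer, 45 x 75 x 55 mm. Origin: centre of its underside

How it is judged (in metres and radians):
At the end, for the whole second after the job is handed in: Each pipette lies in a place of the rest (within 7 mm across, 6 mm square to the slope, 20 mm along it), tip downhill; each flask is in the bin; the lid is on, within 8 mm of centre, down to 3 mm, level; each bottle stands upright on the tub floor; all at rest (((x of pipette0 in the frame of slot0 between -0.024 and 0.02 m and y of pipette0 in the frame of slot0 between -0.007 and 0.007 m and z of pipette0 in the frame of slot0 between -0.006 and 0.006 m and x of pipette0_button in the frame of slot0 between 0.04 and 0.105 m and y of pipette0_button in the frame of slot0 between -0.01 and 0.01 m and z of pipette0_button in the frame of slot0 between -0.009 and 0.009 m) or (x of pipette0 in the frame of slot1 between -0.024 and 0.02 m and y of pipette0 in the frame of slot1 between -0.007 and 0.007 m and z of pipette0 in the frame of slot1 between -0.006 and 0.006 m and x of pipette0_button in the frame of slot1 between 0.04 and 0.105 m and y of pipette0_button in the frame of slot1 between -0.01 and 0.01 m and z of pipette0_button in the frame of slot1 between -0.009 and 0.009 m) or (x of pipette0 in the frame of slot2 between -0.024 and 0.02 m and y of pipette0 in the frame of slot2 between -0.007 and 0.007 m and z of pipette0 in the frame of slot2 between -0.006 and 0.006 m and x of pipette0_button in the frame of slot2 between 0.04 and 0.105 m and y of pipette0_button in the frame of slot2 between -0.01 and 0.01 m and z of pipette0_button in the frame of slot2 between -0.009 and 0.009 m)) and ((x of pipette1 in the frame of slot0 between -0.024 and 0.02 m and y of pipette1 in the frame of slot0 between -0.007 and 0.007 m and z of pipette1 in the frame of slot0 between -0.006 and 0.006 m and x of pipette1_button in the frame of slot0 between 0.04 and 0.105 m and y of pipette1_button in the frame of slot0 between -0.01 and 0.01 m and z of pipette1_button in the frame of slot0 between -0.009 and 0.009 m) or (x of pipette1 in the frame of slot1 between -0.024 and 0.02 m and y of pipette1 in the frame of slot1 between -0.007 and 0.007 m and z of pipette1 in the frame of slot1 between -0.006 and 0.006 m and x of pipette1_button in the frame of slot1 between 0.04 and 0.105 m and y of pipette1_button in the frame of slot1 between -0.01 and 0.01 m and z of pipette1_button in the frame of slot1 between -0.009 and 0.009 m) or (x of pipette1 in the frame of slot2 between -0.024 and 0.02 m and y of pipette1 in the frame of slot2 between -0.007 and 0.007 m and z of pipette1 in the frame of slot2 between -0.006 and 0.006 m and x of pipette1_button in the frame of slot2 between 0.04 and 0.105 m and y of pipette1_button in the frame of slot2 between -0.01 and 0.01 m and z of pipette1_button in the frame of slot2 between -0.009 and 0.009 m)) and ((x of pipette2 in the frame of slot0 between -0.024 and 0.02 m and y of pipette2 in the frame of slot0 between -0.007 and 0.007 m and z of pipette2 in the frame of slot0 between -0.006 and 0.006 m and x of pipette2_button in the frame of slot0 between 0.04 and 0.105 m and y of pipette2_button in the frame of slot0 between -0.01 and 0.01 m and z of pipette2_button in the frame of slot0 between -0.009 and 0.009 m) or (x of pipette2 in the frame of slot1 between -0.024 and 0.02 m and y of pipette2 in the frame of slot1 between -0.007 and 0.007 m and z of pipette2 in the frame of slot1 between -0.006 and 0.006 m and x of pipette2_button in the frame of slot1 between 0.04 and 0.105 m and y of pipette2_button in the frame of slot1 between -0.01 and 0.01 m and z of pipette2_button in the frame of slot1 between -0.009 and 0.009 m) or (x of pipette2 in the frame of slot2 between -0.024 and 0.02 m and y of pipette2 in the frame of slot2 between -0.007 and 0.007 m and z of pipette2 in the frame of slot2 between -0.006 and 0.006 m and x of pipette2_button in the frame of slot2 between 0.04 and 0.105 m and y of pipette2_button in the frame of slot2 between -0.01 and 0.01 m and z of pipette2_button in the frame of slot2 between -0.009 and 0.009 m)) and x of flask0 in the frame of bin between -0.075 and 0.075 m and y of flask0 in the frame of bin between -0.068 and 0.068 m and z of flask0 in the frame of bin between -0.005 and 0.138 m and x of flask1 in the frame of bin between -0.075 and 0.075 m and y of flask1 in the frame of bin between -0.068 and 0.068 m and z of flask1 in the frame of bin between -0.005 and 0.138 m and x of flask2 in the frame of bin between -0.075 and 0.075 m and y of flask2 in the frame of bin between -0.068 and 0.068 m and z of flask2 in the frame of bin between -0.005 and 0.138 m and x of bottle0 in the frame of tub between -0.035 and 0.035 m and y of bottle0 in the frame of tub between -0.066 and 0.066 m and z of bottle0 in the frame of tub between -0.002 and 0.012 m and angle between each of bottle0, bottle1's own z axis and vertical below 0.15 rad and x of bottle1 in the frame of tub between -0.035 and 0.035 m and y of bottle1 in the frame of tub between -0.066 and 0.066 m and z of bottle1 in the frame of tub between -0.002 and 0.012 m and x of lid in the frame of bin between -0.008 and 0.008 m and y of lid in the frame of bin between -0.008 and 0.008 m and z of lid in the frame of bin between 0.137 and 0.1455 m and angle between lid's own z axis and vertical below 0.04 rad and linear speed of each of pipette0, pipette1, pipette2, flask0, flask1, flask2, bottle0, bottle1, lid below 0.03 m/s); the robot touches nothing.
It fails at once if the wash bottle is moved by more than 3 cm or tipped (distance of wash_bottle from where it was at the start of the episode above 0.03 m or angle between wash_bottle's own z axis and vertical above 0.3 rad).
It fails at once if the tube rack is moved by more than 3 cm or tipped (distance of tube_rack from where it was at the start of the episode above 0.03 m or angle between tube_rack's own z axis and vertical above 0.3 rad).
It fails at once if the timer is moved by more than 3 cm or tipped (distance of timer from where it was at the start of the episode above 0.03 m or angle between timer's own z axis and vertical above 0.3 rad).
It fails at once if a glass bottle is dropped: it falls free at more than 0.6 m/s (about 2 cm) ((contact force between the fingers and bottle0 below 0.05 N and linear speed of bottle0 above 0.6 m/s) or (contact force between the fingers and bottle1 below 0.05 N and linear speed of bottle1 above 0.6 m/s)).
Of pipette0, pipette1, pipette2 only 2 to 3 are there at a start; the rules pass over those that are not, and their reading is None.
Of flask0, flask1, flask2 only 2 to 3 are there at a start; the rules pass over those that are not, and their reading is None.
Of bottle0, bottle1 only 1 to 2 are there at a start; the rules pass over those that are not, and their reading is None.
At some moment in a run one of flask0, flask1, flask2, pipette0, pipette1, pipette2 may be knocked a few centimetres aside while the robot is not near it.
It also fails if it takes over 210 s, if anything falls off the work surface, if the arm or the gripper's body presses on something with over 40 N, if the wrist force passes 120 N, or if a joint passes its speed limit or range.

### The arm

A 6-joint arm with a two-finger parallel gripper is mounted at the origin on the work surface. World frame = base frame: x ahead of the robot, y to its left, z up, the work surface at z = 0. Lengths are in mm, angles in rad, forces in N, time in s.
With the tool pointing down it reaches from about 400 to 925 mm from the base axis. Payload 12.5 kg.
Tool frame: the origin (TCP) lies on the centre line of the jaws, within the pads' length; the fingertips stand 25 mm ahead of it and the grasp point (between the pads) lies 6 mm ahead of it (env.tip_extent is the distance from the TCP to the fingertips, in mm); x points along the fingers, z is the direction in which the jaws open and shut, and the axes are right-handed (so a half turn about x gives the same grasp; the last joint's range is limited). The gripper opens to 95 mm and grips with 3 to 60 N. Pads are 20 mm wide; open, the fingers measure 119 mm over their backs; the gripper's body (75 mm by 180 mm) begins 59 mm behind the grasp point.
Start: joints at [-1.242, 0.491, 1.559, -0, 1.092, -0.106], TCP at [263.293, -566.855, 206.461] pointing down, gripper open.
Joint ranges: [-3.1, 3.1], [-0.84, 2.19], [0.05, 2.79], [-1.13, 4.28], [0.06, 2.93], [-2.69, 2.69]. Speed limits (rad/s): [2.22, 2.22, 2.79, 3.14, 3.14, 3.14].

### API

Orientations are given as [roll, pitch, yaw] about the fixed x, y, z axes, in that order (R = Rz(yaw) Ry(pitch) Rx(roll)).
In Python, from cell import env gives the robot as it stands.
- The arm moves only by the tool step_arm, never from a script. Its argument "rows" is a list of rows, each a list of 6 numbers: the shift along the tool's x, y, z in mm, then the turn, a rotation vector about the tool's x, y, z in rad. In form: [[x, y, z, wx, wy, wz], ...]. A call has 1 to 8 rows; each row shifts and turns the pose as measured when the row begins, along the tool's axes as they then stand; what a row does not reach is not made up. A row lasts 1/8 s, in which the tool goes at most 62.5 mm and 10.7 degrees, less where a joint would pass 70% of its speed; a pose out of reach is approached as far as the arm can. A call is refused whole if a number of a shift passes 62.5 or a number of a turn 0.188, either way. A call with a gripper value outside its range is refused whole. "grip" is the finger opening in mm, from 0 to 95.1, set as the call begins (left out, the last holds). The fingers move at their own pace and stop on an object; the grip force is fixed at half the most. Time passes only in rows, so rows that do not move let the fingers close. It gives the time, the measured TCP pose, the force and the opening at its end, in the units of the state.
- env.state(): the state, without advancing time (a new reading comes with each control period).
- env.read_camera(name): name is "side" or "top"; returns the picture (420x560x3 uint8, red, green, blue); there is no depth.
- env.get_calibration(name): a dict with "fx", "fy", "cx", "cy" (pixels), "pose" (4x4, takes a point from camera to world coordinates). Camera axes: x right, y down, z forward; pixel columns grow to the right and rows downward; lengths in mm; the calibration is good to about 2 mm. A picture is of the moment at which its call begins. get_calibration takes no time and is no camera call.
- env.job_done(): hands the job in, once; it reports no verdict.
The state is a dict: "t": time; "joints": joint angles; "qvel": joint speeds; "tau": joint torques, N m; "eef_pos": TCP position; "tcp_rot": TCP orientation; "ft_force": force on the tool from outside, world axes, zero at the start; "moment": the same for the moment, N m; "opening": opening from 0.0 (shut) to 1.0 (fully open).
Only numpy, scipy, OpenCV 4.12 (cv2) and the standard library are available. Lean on these libraries where they do the work, as an engineer would, in place of code of your own. Each camera call takes 0.05 s, during which the arm holds its last target.

## Working session

There is one attempt and no reset: what is moved stays moved. The work goes in short steps, Python scripts to look and compute and a tool call to move; the robot and the scene stay as the last step left them, time stands still between calls to the robot, and variables do not carry over. Pictures are saved under pics/ and viewed, and the job is handed in when it is done.

Besides the shell and the picture viewer there is one more tool, called after ">>>" as name(argument=value, ...), one argument or row to a line, values as JSON. step_arm: Moves the arm, as the interface text tells. Its arguments: {"type":"object","properties":{"rows":{"type":"array","items":{"type":"array","items":{"type":"number"}}},"grip":{"type":"number"}},"required":["rows"]}

```bash
mkdir -p pics; ls
python3 - <<'E'
from cell import env
import cv2
print(env.state())
for n in("top","side"):
    c=env.get_calibration(n);print(n,c)
    cv2.imwrite(f"pics/{n}0.png",cv2.resize(env.read_camera(n)[:,:,::-1],(800,600),interpolation=cv2.INTER_CUBIC))
E
```

```text
pics
{'t': 0.0, 'joints': array([-1.24160108e+00,  4.91566671e-01,  1.55947374e+00,  6.64423391e-06,
        1.09169551e+00, -1.05619267e-01]), 'qvel': array([-1.31319162e-04,  1.23180465e-03,  5.05466014e-05,  1.24746667e-04,
       -1.55194388e-03, -2.27913340e-03]), 'tau': array([-2.47808675e-03, -6.12649012e+01, -2.58180410e+01,  6.91357744e-02,
        4.82788298e-02, -9.25320910e-05]), 'eef_pos': array([ 263.20175684, -566.58625934,  205.8489716 ]), 'tcp_rot': array([3.03081921, 1.56965304, 1.89483434]), 'ft_force': array([ 0.26868893,  0.63530992, -0.078797  ]), 'moment': array([0.02232863, 0.04888097, 0.03121625]), 'opening': 1.0006852523474268}
top {'fx': 457.3868898192854, 'fy': 457.3868898192854, 'cx': 278.65931290570336, 'cy': 207.30786195347764, 'pose': array([[ 1.13323316e-01, -9.72843841e-01,  2.01823405e-01,
         3.32905565e+02],
       [-9.93550729e-01, -1.10173960e-01,  2.68076164e-02,
        -8.10661842e+00],
       [-3.84394073e-03, -2.03559719e-01, -9.79054986e-01,
         1.19637182e+03],
       [ 0.00000000e+00,  0.00000000e+00,  0.00000000e+00,
         1.00000000e+00]])}
side {'fx': 536.598751807823, 'fy': 536.598751807823, 'cx': 272.3153862370384, 'cy': 212.24035562142683, 'pose': array([[-9.96983776e-01, -5.66580810e-02,  5.30397304e-02,
         4.78276124e+02],
       [-7.74499911e-02,  7.70224758e-01, -6.33052384e-01,
         1.02529321e+03],
       [-4.98498024e-03, -6.35250883e-01, -7.72289755e-01,
         1.32646191e+03],
       [ 0.00000000e+00,  0.00000000e+00,  0.00000000e+00,
         1.00000000e+00]])}
```

View pics/top0.png

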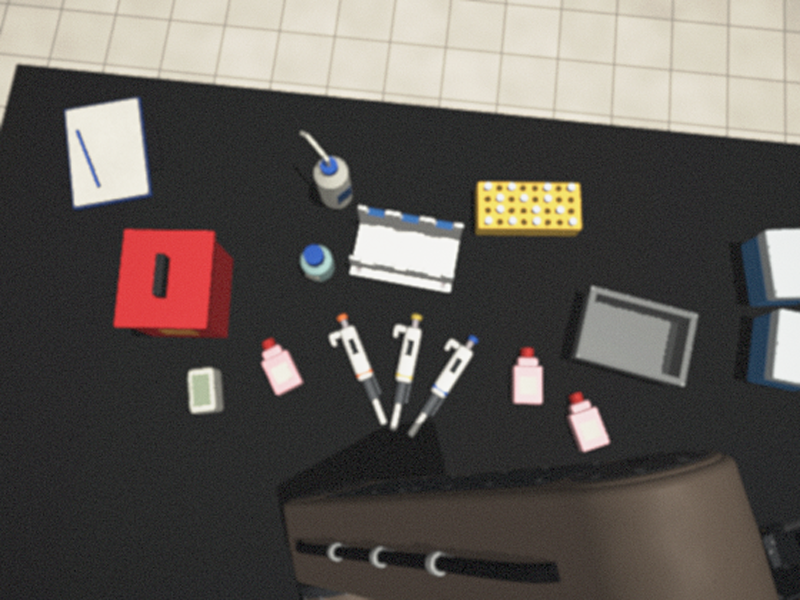

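View pics/side0.png

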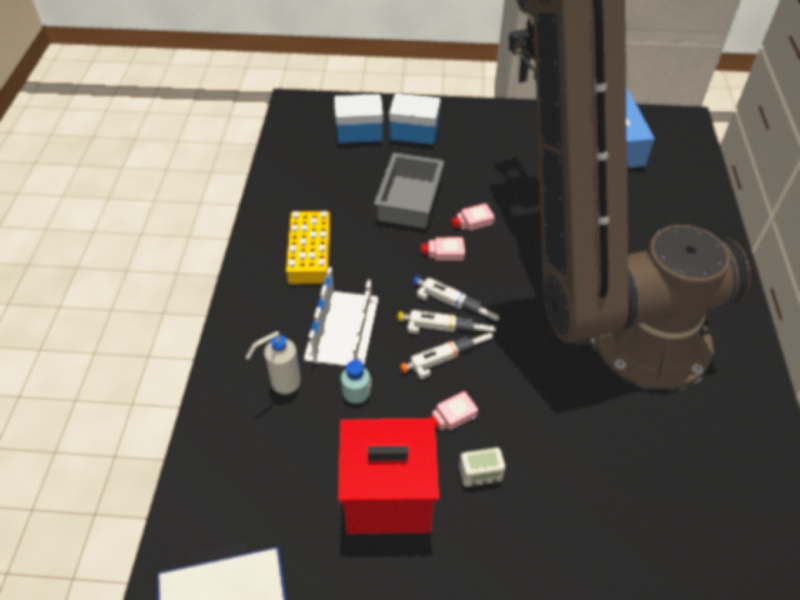

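```bash
cat > h.py <<'E'
import numpy as np,cv2
from cell import env
from scipy.spatial.transform import Rotation as R
def cal(n):
    c=env.get_calibration(n);return c,np.array(c['pose'])
def ray(n,u,v,z):
    c,P=cal(n);d=P[:3,:3]@np.array([(u-c['cx'])/c['fx'],(v-c['cy'])/c['fy'],1.]);o=P[:3,3]
    return o+d*(z-o[2])/d[2]
def proj(n,p):
    c,P=cal(n);p=np.atleast_2d(p);q=(p-P[:3,3])@P[:3,:3]
    return np.c_[c['fx']*q[:,0]/q[:,2]+c['cx'],c['fy']*q[:,1]/q[:,2]+c['cy']]
def crop(im,x0,y0,w,h,name,s=6,step=10):
    c=cv2.resize(im[y0:y0+h,x0:x0+w,::-1],None,fx=s,fy=s,interpolation=cv2.INTER_CUBIC)
    for x in range((x0//step+1)*step,x0+w,step):
        X=int((x-x0+.5)*s);cv2.line(c,(X,0),(X,5),(0,255,255),1);cv2.putText(c,str(x),(X-10,16),0,.38,(0,255,0),1)
    for y in range((y0//step+1)*step,y0+h,step):
        Y=int((y-y0+.5)*s);cv2.line(c,(0,Y),(5,Y),(0,255,255),1);cv2.putText(c,str(y),(7,Y+4),0,.38,(0,255,0),1)
    cv2.imwrite('pics/'+name,c)
E
python3 - <<'E'
from h import *
im=env.read_camera("top");np.save('top0.npy',im)
s=env.read_camera("side");np.save('side0.npy',s)
crop(im,170,210,130,100,'t_a.png')
crop(im,270,210,160,110,'t_b.png',5)
crop(im,70,90,130,160,'t_c.png',5) if 0 else crop(im,75,150,120,95,'t_c.png',6)
crop(im,200,135,130,80,'t_d.png')
crop(im,390,190,110,90,'t_e.png',6)
E
```

```text
(no output)
```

View pics/t_a.png

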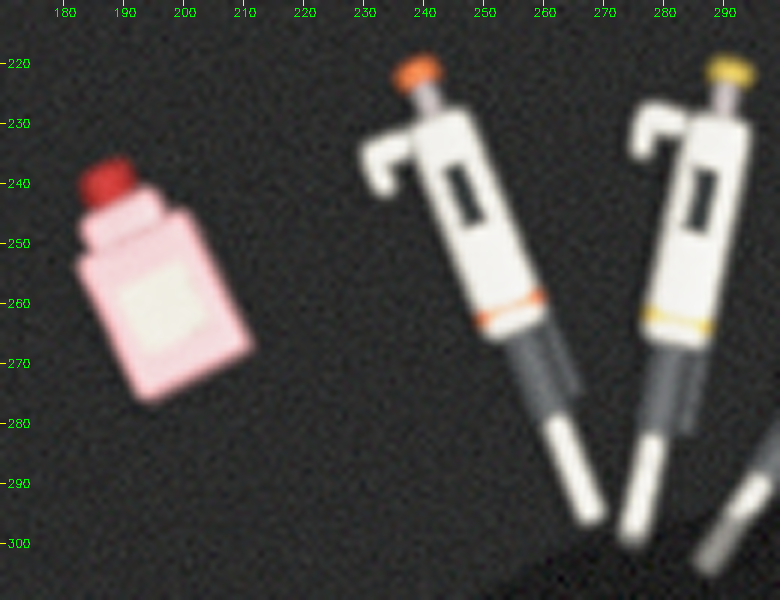

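View pics/t_b.png

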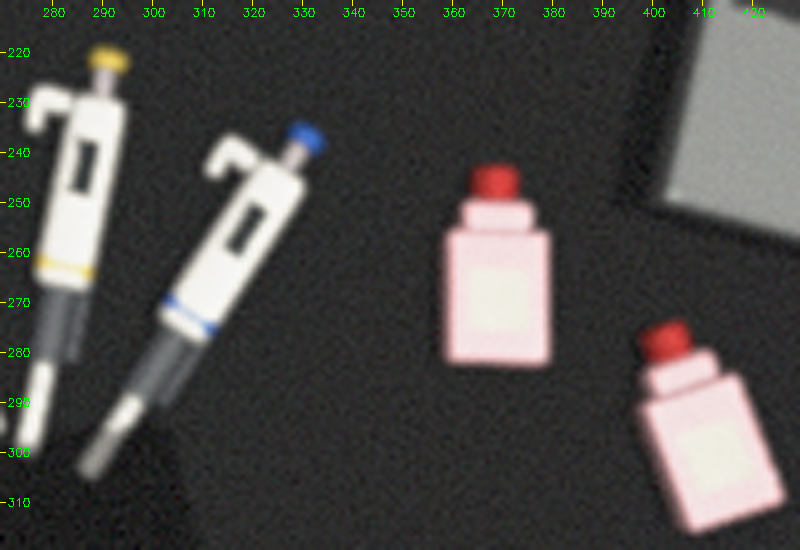

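View pics/t_c.png

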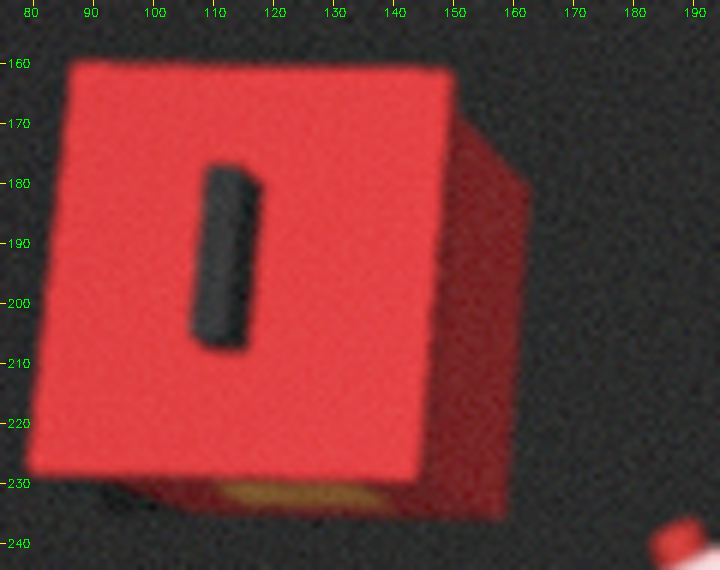

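View pics/t_d.png

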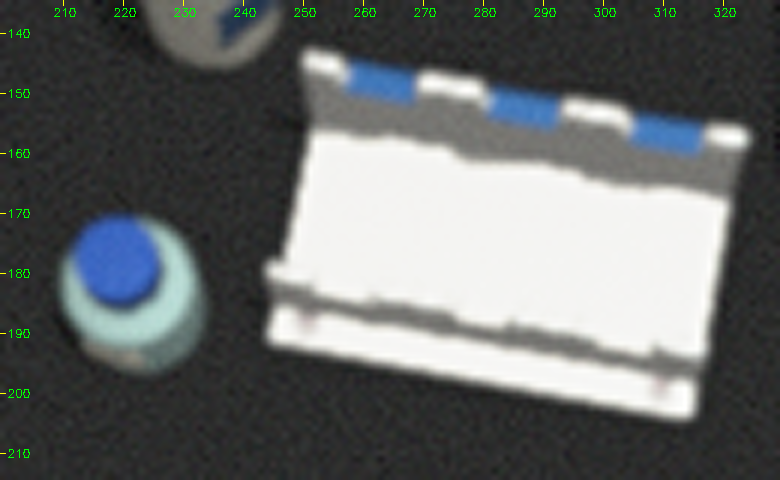

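View pics/t_e.png

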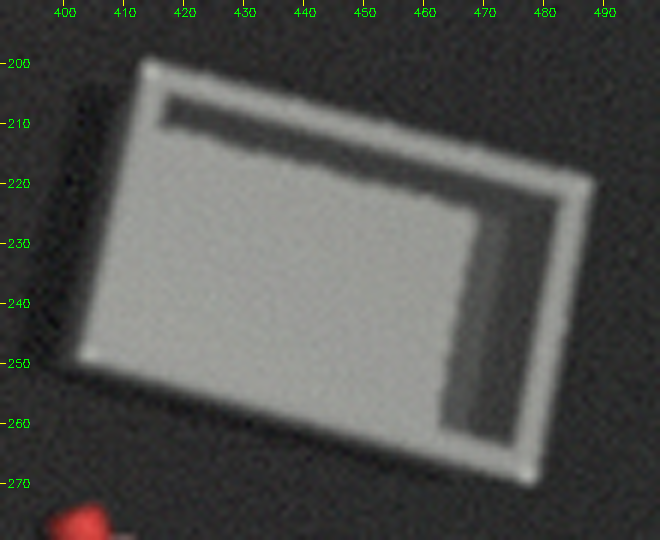

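```bash
cat > fit.py <<'E'
from h import *
from scipy.optimize import least_squares
def fit(n,pts,x0):
    o=np.array([p[0] for p in pts],float);u=np.array([p[1] for p in pts],float)
    def w(s):
        c,q=np.cos(s[2]),np.sin(s[2]);return np.c_[s[0]+c*o[:,0]-q*o[:,1],s[1]+q*o[:,0]+c*o[:,1],o[:,2]]
    r=least_squares(lambda s:(proj(n,w(s))-u).ravel(),x0,x_scale=[100,100,1],loss='soft_l1')
    return r.x,(proj(n,w(r.x))-u)
E
cat > m0.py <<'E'
from fit import *
def box(xs,ys,z,uv): return list(zip([(xs[1],ys[1],z),(xs[1],ys[0],z),(xs[0],ys[0],z),(xs[0],ys[1],z)],uv))
O={}
O['lid']=box((-82,82),(-75,75),155,[(86.5,160),(150.3,161.3),(144,230),(79.3,228)])
O['tub']=box((-60,60),(-90,90),60,[(413.5,200),(488,219.5),(479,270),(402.5,249.5)])
fl=lambda uv,c:box((-45,21),(-25,25),26,uv)+[((53,0,12),c)]
O['flaskA']=fl([(182.5,253),(200.5,244.5),(211.5,267),(194,276)],(187.5,237))
O['flaskB']=fl([(359,256),(379.5,256),(379.5,282),(359,282)],(369.5,243))
O['flaskC']=fl([(398,291.5),(417,285),(426,309),(408,315.5)],(402,274.5))
pp=lambda uv,b,t:box((-50,50),(-14,14),26,uv)+[((75,0,13),b),((-135,0,13),t)]
O['pipO']=pp([(238.5,231.5),(247.5,228),(260.5,261.5),(251,266)],(238.5,219.5),(267.5,296.5))
O['pipY']=pp([(284,230),(294,230),(287.5,267),(276.5,265)],(291,219.5),(274.5,299.5))
O['pipB']=pp([(322,241.5),(330,246.5),(310.5,277.5),(302,271.5)],(331,235),(287.5,304))
O['rest']=[((-62.5,95,4),(244.8,191.3)),((-62.5,-95,4),(315,204)),((44,95,89),(251,142.5)),((44,-95,89),(324.5,156)),((41,62,78),(263,147.5)),((41,0,78),(287,152.3)),((41,-62,78),(311,156.7))]
if __name__=='__main__':
    for k,p in O.items():
        g=ray('top',*np.mean([q[1] for q in p],0),p[0][0][2])
        s,e=fit('top',p,[g[0],g[1],0]);print(k,s.round(3).tolist(),'err',e.round(1).tolist())
    print('bottle cap',ray('top',219,177.5,91).round(1))
E
python3 m0.py
python3 - <<'E'
from h import *
s=np.load('side0.npy')
crop(s,200,180,160,110,'s_a.png',5)
crop(s,230,240,130,140,'s_b.png',4)
crop(s,260,100,100,90,'s_c.png',6)
E
```

```text
lid [535.379, 404.74, 0.088] err [[0.5, 0.0], [-0.4, 0.2], [0.0, -0.3], [-0.1, 0.1]]
tub [545.131, -400.548, -0.132] err [[1.3, 3.3], [-2.8, 0.7], [-1.3, -3.3], [3.4, -0.5]]
flaskA [424.502, 222.036, 0.586] err [[0.3, -0.2], [-0.0, -0.5], [-0.0, -0.1], [-0.3, -0.0], [0.0, 1.1]]
flaskB [453.793, -222.526, 0.069] err [[0.7, -0.7], [-0.2, 0.2], [-0.2, 0.3], [0.5, -0.6], [-1.0, 1.0]]
flaskC [387.488, -330.743, 0.423] err [[0.3, -1.3], [-0.1, -0.9], [0.5, 0.6], [-0.3, 0.4], [-0.4, 0.7]]
pipO [464.015, 88.138, 0.481] err [[-1.3, -1.3], [-0.2, -1.6], [0.4, 1.0], [-0.4, 0.5], [0.9, 0.8], [0.3, -0.2]]
pipY [472.183, -5.201, -0.088] err [[-0.0, -2.7], [0.6, -0.6], [-0.6, 0.5], [-0.3, 0.3], [0.0, 0.4], [0.4, 0.3]]
pipB [451.483, -86.581, -0.465] err [[-0.0, -1.9], [1.2, -1.0], [-0.1, 0.9], [-0.9, 0.8], [0.2, 0.2], [-0.1, 0.1]]
rest [668.469, 20.283, -0.074] err [[0.1, -0.4], [-0.3, -0.2], [-0.2, 0.5], [-0.1, 0.3], [0.4, 0.3], [0.2, -0.2], [0.0, -0.3]]
bottle cap [619.7 179.2  91. ]
```

View pics/s_a.png

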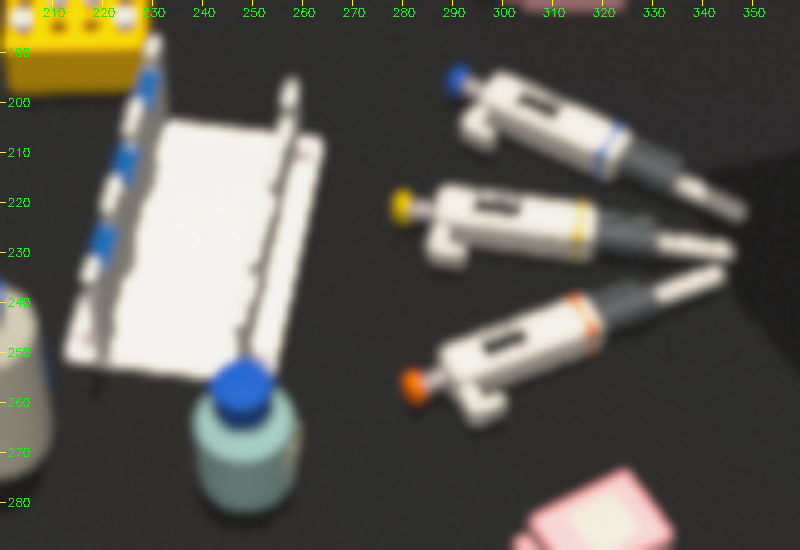

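View pics/s_b.png

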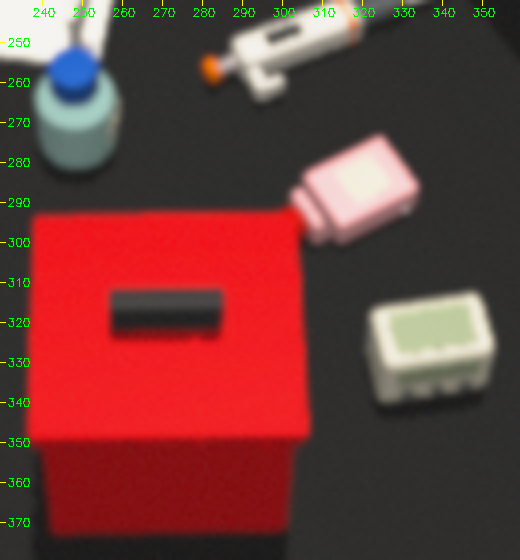

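View pics/s_c.png

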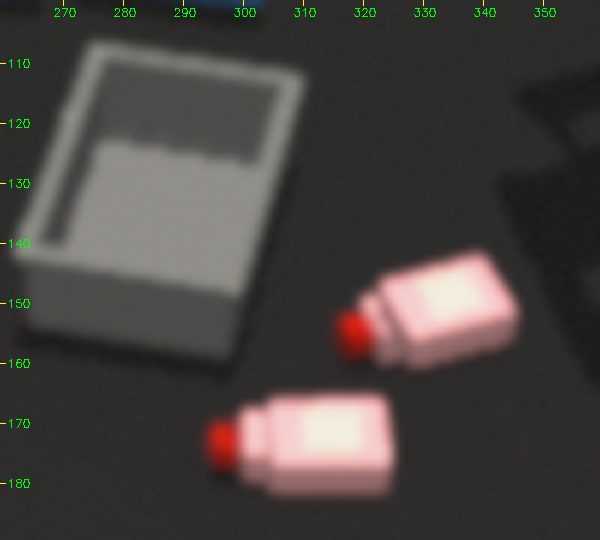

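```bash
cat > m1.py <<'E'
from m0 import *
S={}
S['lid']=box((-82,82),(-75,75),155,[(236,349),(238,293.5),(302,292),(307,348)])
fs=lambda a,b,c,d:box((-45,21),(-25,25),26,[d,a,b,c])
S['flaskA']=fs((305,284.5),(324,273.5),(334,286),(315,297))
S['flaskB']=fs((304,166.5),(323,166.5),(324.5,178),(304,178.5))
S['flaskC']=fs((323,147),(339.5,142),(345.5,150),(329,155.5))
q=lambda b,t:[((75,0,13),b),((-135,0,13),t)]
S['pipO']=q((280.5,257),(344.5,234));S['pipY']=q((278.5,221),(346,230));S['pipB']=q((288,195),(348.5,222))
S['rest']=[((41,62,78),(219.5,228)),((41,0,78),(224,212)),((41,-62,78),(229,196.5)),((-62.5,-95,8),(263.5,208))]
S['tub']=box((-60,60),(-90,90),60,[(262,142),(275,107),(310,112.5),(299,149)])
if __name__=='__main__':
    for k,p in S.items():
        s0,_=fit('top',O[k],[*ray('top',*np.mean([q[1] for q in O[k]],0),30)[:2],0])
        s,e=fit('side',p,s0);print(k,s.round(3).tolist(),'err',e.round(1).tolist())
        off={'top':O[k],'side':p}
    print('bottle cap',ray('side',247.7,256,91).round(1))
E
python3 m1.py
```

```text
lid [536.343, 401.757, 0.099] err [[0.3, 0.2], [-0.4, -0.0], [0.8, 0.1], [-0.6, -0.3]]
flaskA [423.724, 222.266, 0.645] err [[0.1, 0.2], [-0.2, -0.3], [-0.2, 0.0], [0.2, 0.1]]
flaskB [454.461, -222.018, 0.083] err [[0.3, -0.6], [-0.3, 0.5], [0.3, 0.4], [-0.2, -0.3]]
flaskC [385.736, -336.599, 0.479] err [[0.0, 0.4], [-0.5, -0.4], [-0.1, -0.6], [0.6, 0.6]]
pipO [462.775, 82.416, 0.481] err [[0.6, -0.3], [-0.6, 0.4]]
pipY [471.297, -10.201, -0.095] err [[0.2, 0.0], [-0.2, -0.0]]
pipB [452.333, -91.451, -0.462] err [[1.1, 0.7], [-1.0, -0.5]]
rest [668.293, 15.751, -0.097] err [[-0.3, 0.1], [0.1, 0.0], [-0.3, 0.3], [0.5, -0.4]]
tub [545.17, -402.561, -0.156] err [[1.9, -0.3], [0.8, 1.4], [-1.8, 0.8], [-0.8, -1.8]]
bottle cap [619.5 175.5  91. ]
```

```bash
cat > pl.py <<'E'
from h import *
import sys
def rot(theta,tilt=0,tdir=0):
    # tool down; z along theta; then tilt about horizontal axis: tool x leans toward tdir
    z=np.array([np.cos(theta),np.sin(theta),0]);x=np.array([0,0,-1.]);y=np.cross(z,x)
    M=np.c_[x,y,z]
    if tilt:
        ax=np.array([np.sin(tdir),-np.cos(tdir),0])  # rotate -z toward tdir
        M=R.from_rotvec(ax*tilt).as_matrix()@M
    return M
def cur():
    s=env.state();return np.array(s['eef_pos']),R.from_euler('xyz',s['tcp_rot']).as_matrix(),s
def plan(wps,step=55,ang=.17):
    """wps: list of (pos,M)"""
    p,M,s=cur();out=[]
    for (q,N) in wps:
        q=np.array(q,float)
        rv=R.from_matrix(N@M.T).as_rotvec()
        n=max(1,int(np.ceil(max(np.linalg.norm(q-p)/step,np.linalg.norm(rv)/ang))))
        for i in range(n):
            Ma=R.from_rotvec(rv*i/n).as_matrix()@M;Mb=R.from_rotvec(rv*(i+1)/n).as_matrix()@M
            d=Ma.T@(q-p)/n;w=R.from_matrix(Ma.T@Mb).as_rotvec()
            out.append([round(v,0)+0 for v in d]+[round(v,2)+0 for v in w])
        out.append('--');p,M=q,N
    print('cur',s['eef_pos'].round(1),'t',round(s['t'],2),'q',s['joints'].round(2),'F',s['ft_force'].round(1),'op',round(s['opening']*95.1,1))
    for r in out: print(r)
def near(theta,ref):
    while theta-ref>np.pi/2: theta-=np.pi
    while theta-ref<-np.pi/2: theta+=np.pi
    return theta
def thnow():
    p,M,s=cur();return np.arctan2(M[1,2],M[0,2])
E
python3 - <<'E'
from pl import *
p,M,s=cur();print(M.round(3),thnow())
print(proj('top',[[500,590,0],[418,515,0],[582,665,0]]),proj('side',[[500,590,0]]))
print(ray('top',143,273,55),ray('top',234,130,60), ray('top',0,330,0))
E
```

```text
[[-0.     0.907  0.421]
 [ 0.001  0.421 -0.907]
 [-1.     0.    -0.001]] -1.1359879702345985
[[ 64.8818786  212.95670792]
 [ 86.39085227 246.52934325]
 [ 44.01698112 180.38938952]] [[280.01405018 420.9742367 ]]
[365.18956577 338.29645693  55.        ] [760.35261793 163.31026216  60.        ] [184.21217482 690.89648922   0.        ]
```

Run:
```python
from pl import *
plan([((500,-100,330),rot(0.2)),((536,403,320),rot(1.665)),((536,403,185),rot(1.665))],step=58,ang=.18)
```

```text
cur [ 263.3 -566.7  206.1] t 0.2 q [-1.24  0.49  1.56  0.    1.09 -0.11] F [-0.  -0.4  0.4] op 95.0
[np.float64(-12.0), np.float64(41.0), np.float64(-32.0), np.float64(-0.13), np.float64(0.0), np.float64(0.0)]
[np.float64(-12.0), np.float64(45.0), np.float64(-27.0), np.float64(-0.13), np.float64(0.0), np.float64(0.0)]
[np.float64(-12.0), np.float64(48.0), np.float64(-20.0), np.float64(-0.13), np.float64(0.0), np.float64(0.0)]
[np.float64(-12.0), np.float64(50.0), np.float64(-14.0), np.float64(-0.13), np.float64(0.0), np.float64(0.0)]
[np.float64(-12.0), np.float64(52.0), np.float64(-7.0), np.float64(-0.13), np.float64(0.0), np.float64(0.0)]
[np.float64(-12.0), np.float64(52.0), np.float64(0.0), np.float64(-0.13), np.float64(0.0), np.float64(0.0)]
[np.float64(-12.0), np.float64(52.0), np.float64(7.0), np.float64(-0.13), np.float64(0.0), np.float64(0.0)]
[np.float64(-12.0), np.float64(50.0), np.float64(14.0), np.float64(-0.13), np.float64(0.0), np.float64(0.0)]
[np.float64(-12.0), np.float64(48.0), np.float64(20.0), np.float64(-0.13), np.float64(0.0), np.float64(0.0)]
[np.float64(-12.0
[... 673 characters left out ...]
t64(50.0), np.float64(-0.16), np.float64(0.0), np.float64(0.0)]
[np.float64(1.0), np.float64(18.0), np.float64(53.0), np.float64(-0.16), np.float64(0.0), np.float64(0.0)]
[np.float64(1.0), np.float64(9.0), np.float64(55.0), np.float64(-0.16), np.float64(0.0), np.float64(0.0)]
[np.float64(1.0), np.float64(0.0), np.float64(56.0), np.float64(-0.16), np.float64(0.0), np.float64(0.0)]
--
[np.float64(45.0), np.float64(0.0), np.float64(0.0), np.float64(0.0), np.float64(0.0), np.float64(0.0)]
[np.float64(45.0), np.float64(0.0), np.float64(0.0), np.float64(0.0), np.float64(0.0), np.float64(0.0)]
[np.float64(45.0), np.float64(0.0), np.float64(0.0), np.float64(0.0), np.float64(0.0), np.float64(0.0)]
--
```

>>> step_arm(
  rows=[
    [-12,41,-32,-0.13,0,0],
    [-12,45,-27,-0.13,0,0],
    [-12,48,-20,-0.13,0,0],
    [-12,50,-14,-0.13,0,0],
    [-12,52,-7,-0.13,0,0],
    [-12,52,0,-0.13,0,0],
    [-12,52,7,-0.13,0,0],
    [-12,50,14,-0.13,0,0],
  ],
  grip=60,
)

```text
t: 1.2
eef_pos: [455.0, -185.5, 303.5]
tcp_rot: [1.949, 1.567, 1.881]
ft_force: [0.8, -0.9, 0.2]
opening: 0.633
```

```bash
sed -i 's/for r in out: print(r)/print([r if r=="--" else [float(v) if abs(v-int(v))>0 else int(v) for v in r] for r in out])/' pl.py
python3 - <<'E'
from pl import *
print(thnow())
plan([((500,-50,330),rot(0.2)),((536,403,310),rot(1.665)),((536,403,185),rot(1.665))],step=58,ang=.18)
E
```

```text
-0.06874810342752671
cur [ 455.  -185.5  303.5] t 1.2 q [-0.52  0.2   1.73  0.    1.21 -0.46] F [ 0.8 -0.9  0.2] op 60.2
[[-9, 46, 12, -0.09, 0, 0], [-9, 45, 16, -0.09, 0, 0], [-9, 43, 20, -0.09, 0, 0], '--', [2, 49, 14, -0.16, 0, 0], [2, 46, 22, -0.16, 0, 0], [2, 42, 29, -0.16, 0, 0], [2, 36, 35, -0.16, 0, 0], [2, 30, 40, -0.16, 0, 0], [2, 23, 45, -0.16, 0, 0], [2, 16, 48, -0.16, 0, 0], [2, 8, 50, -0.16, 0, 0], [2, -1, 50, -0.16, 0, 0], '--', [42, 0, 0, 0, 0, 0], [42, 0, 0, 0, 0, 0], [42, 0, 0, 0, 0, 0], '--']
```

>>> step_arm(
  rows=[
    [-9,46,12,-0.09,0,0],
    [-9,45,16,-0.09,0,0],
    [-9,43,20,-0.09,0,0],
    [2,49,14,-0.16,0,0],
    [2,46,22,-0.16,0,0],
    [2,42,29,-0.16,0,0],
    [2,36,35,-0.16,0,0],
    [2,30,40,-0.16,0,0],
  ],
)

```text
t: 2.2
eef_pos: [517.4, 216.1, 323.1]
tcp_rot: [0.135, 1.568, 1.172]
ft_force: [0.6, -0.4, 1.0]
opening: 0.632
```

>>> step_arm(
  rows=[
    [2,23,45,-0.16,0,0],
    [2,16,48,-0.16,0,0],
    [2,8,50,-0.16,0,0],
    [2,-1,50,-0.16,0,0],
    [0,0,0,0,0,0],
  ],
)

```text
t: 2.82
eef_pos: [526.3, 427.3, 313.4]
tcp_rot: [0.298, 1.569, 2.002]
ft_force: [0.2, 0.3, -0.6]
opening: 0.63
```

Run:
```python
from pl import *
print(thnow())
plan([((536,403,260),rot(1.665)),((536,403,185),rot(1.665))],step=58,ang=.18)
```

```text
1.704545233074398
cur [526.3 427.3 313.4] t 2.83 q [ 0.58  0.5   1.26  0.    1.38 -1.12] F [ 0.2  0.3 -0.6] op 59.9
[[27, -3, -13, 0.02, 0, 0], [27, -3, -13, 0.02, 0, 0], '--', [38, 0, 0, 0, 0, 0], [38, 0, 0, 0, 0, 0], '--']
```

>>> step_arm(
  rows=[
    [27,-3,-13,0.02,0,0],
    [27,-3,-13,0.02,0,0],
    [0,0,0,0,0,0],
  ],
)

```text
t: 3.2
eef_pos: [535.3, 400.5, 258.1]
tcp_rot: [0.724, 1.569, 2.384]
ft_force: [0.7, -0.1, 0.6]
opening: 0.63
```

Run:
```python
from pl import *
print(thnow())
plan([((536,403,185),rot(1.665))],step=58,ang=.18)
im=env.read_camera('top');s=env.read_camera('side')
crop(im,60,130,130,110,'a1.png',5);crop(s,200,230,140,120,'a2.png',5)
p,M,_=cur()
for op in (1,-1):
  q=p+M@np.array([25,0,op*(30+6)]);print(q.round(1),proj('top',q),proj('side',q))
```

```text
1.6603575834248494
cur [535.3 400.5 258.1] t 3.2 q [ 0.54  0.51  1.37  0.    1.25 -1.12] F [ 0.7 -0.1  0.6] op 59.9
[[37, 0, 1, 0, 0, 0], [37, 0, 1, 0, 0, 0], '--']
[532.6 437.8 235.7] [[ 86.68956552 185.26091441]] [[270.88641669 316.87538792]]
[539.2 366.1 235.4] [[119.78753444 185.98095433]] [[270.5280735  289.51184515]]
```

View pics/a1.png

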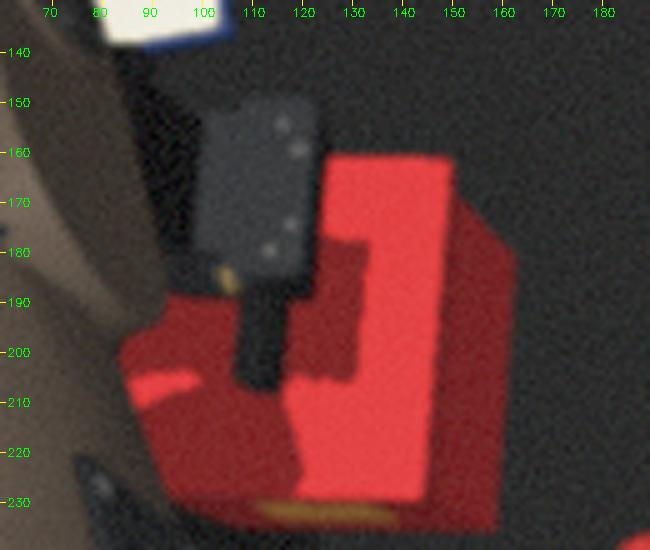

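View pics/a2.png

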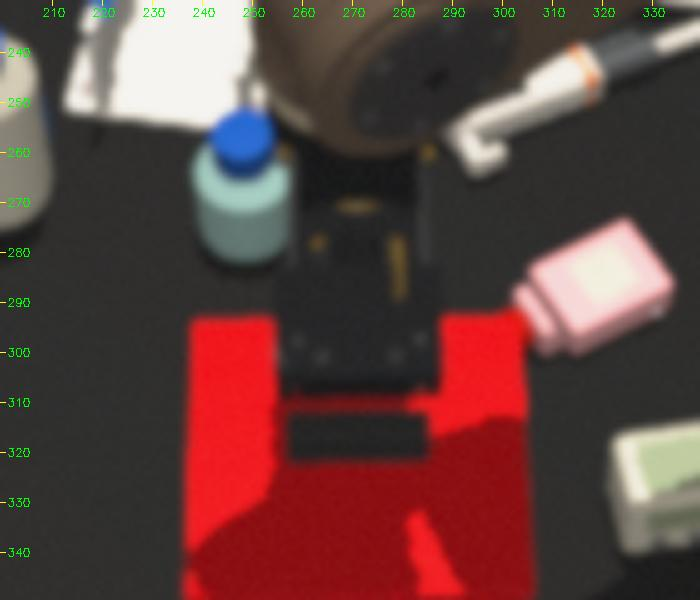

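>>> step_arm(
  rows=[
    [36,0,2,0,0,0],
    [38,0,1,0,0,0],
    [0,0,0,0,0,0],
  ],
)

```text
t: 3.68
eef_pos: [537.3, 406.7, 190.5]
tcp_rot: [-0.979, 1.559, 0.683]
ft_force: [0.6, 0.1, -0.3]
opening: 0.632
```

>>> step_arm(
  rows=[
    [0,0,0,0,0,0],
    [0,0,0,0,0,0],
    [0,0,0,0,0,0],
    [0,0,0,0,0,0],
    [0,0,0,0,0,0],
  ],
  grip=0,
)

```text
t: 4.3
eef_pos: [538.9, 408.0, 197.1]
tcp_rot: [-1.031, 1.551, 0.63]
ft_force: [-0.1, -0.3, -0.0]
opening: 0.162
```

Run:
```python
from pl import *
print(thnow())
plan([((536,403,270),rot(1.665)),((500,590,270),rot(1.665)),((500,590,60),rot(1.665))],step=50,ang=.18)
```

```text
1.6619312667568644
cur [538.9 408.  197.1] t 4.3 q [ 0.55  0.57  1.45  0.    1.11 -1.11] F [-0.1 -0.3 -0. ] op 15.4
[[-36, 1, -2, 0, 0.01, 0.01], [-36, 1, -2, 0, 0.01, 0.01], '--', [0, 5, 47, 0, 0, 0], [0, 5, 47, 0, 0, 0], [0, 5, 47, 0, 0, 0], [0, 5, 47, 0, 0, 0], '--', [42, 0, 0, 0, 0, 0], [42, 0, 0, 0, 0, 0], [42, 0, 0, 0, 0, 0], [42, 0, 0, 0, 0, 0], [42, 0, 0, 0, 0, 0], '--']
```

>>> step_arm(
  rows=[
    [-20,0,-1,0,0.01,0.01],
    [-40,0,0,0,0,0],
    [-30,0,0,0,0,0],
    [0,0,0,0,0,0],
  ],
)

```text
t: 4.8
eef_pos: [538.0, 406.4, 289.1]
tcp_rot: [-1.705, 1.565, -0.043]
ft_force: [-0.6, -0.5, -0.7]
opening: 0.006
```

Run:
```python
from pl import *
print(thnow(),cur()[1].round(3))
plan([((500,590,270),rot(1.665)),((500,590,60),rot(1.665))],step=50,ang=.18)
im=env.read_camera('top');s=env.read_camera('side')
crop(im,60,130,130,110,'a1.png',5);crop(s,200,230,140,120,'a2.png',5)
```

```text
1.661667370759869 [[ 0.006 -0.996 -0.091]
 [-0.    -0.091  0.996]
 [-1.    -0.005 -0.001]]
cur [538.  406.4 289.1] t 4.8 q [ 0.55  0.5   1.32 -0.    1.32 -1.11] F [-0.6 -0.5 -0.7] op 0.6
[[5, 5, 47, 0, 0, 0], [5, 5, 47, 0, 0, 0], [5, 5, 47, 0, 0, 0], [5, 5, 47, 0, 0, 0], '--', [42, 0, 0, 0, 0, 0], [42, 0, 0, 0, 0, 0], [42, 0, 0, 0, 0, 0], [42, 0, 0, 0, 0, 0], [42, 0, 0, 0, 0, 0], '--']
```

View pics/a2.png

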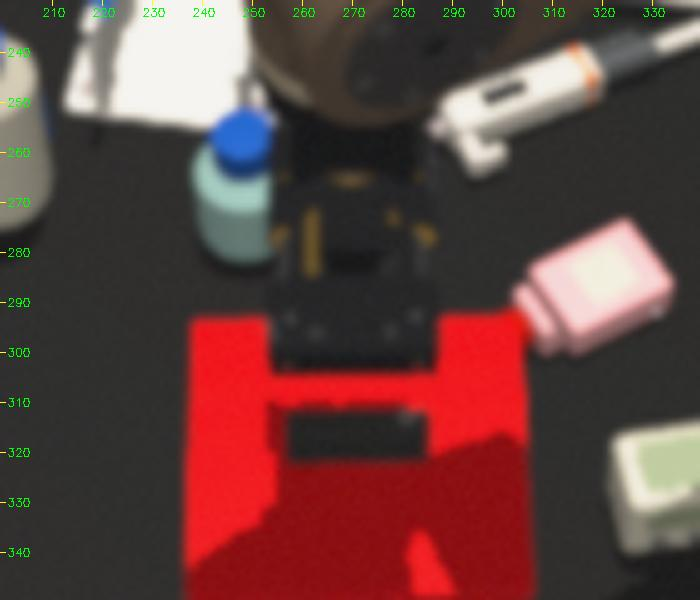

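>>> step_arm(
  rows=[
    [54,0,-2,0,0,0],
    [48,0,-1,0,0,0],
    [0,0,0,0,0,0],
    [0,0,0,0,0,0],
  ],
  grip=40,
)

```text
t: 5.4
eef_pos: [537.1, 401.9, 178.7]
tcp_rot: [2.861, 1.566, -1.761]
ft_force: [-0.1, -0.4, 1.0]
opening: 0.364
```

Run:
```python
from pl import *
print(thnow(),cur()[1].round(3))
plan([((536,404.5,183),rot(1.665))],step=50,ang=.18)
```

```text
1.6614350684680037 [[-0.001 -0.996 -0.091]
 [-0.004 -0.091  0.996]
 [-1.     0.001 -0.004]]
cur [537.1 401.9 178.7] t 5.4 q [ 0.55  0.58  1.47 -0.    1.1  -1.11] F [-0.1 -0.4  1. ] op 34.6
[[-4, 1, 3, 0, 0, 0], '--']
```

>>> step_arm(
  rows=[
    [-4,1,3,0,0,0],
    [0,0,0,0,0,0],
    [0,0,0,0,0,0],
  ],
)

```text
t: 5.78
eef_pos: [535.9, 405.6, 184.8]
tcp_rot: [-2.97, 1.568, -1.309]
ft_force: [0.5, -0.2, -0.6]
opening: 0.417
```

>>> step_arm(
  rows=[
    [0,0,0,0,0,0],
    [0,0,0,0,0,0],
    [0,0,0,0,0,0],
    [0,0,0,0,0,0],
  ],
)

```text
t: 6.28
eef_pos: [535.9, 405.6, 185.2]
tcp_rot: [-2.782, 1.568, -1.12]
ft_force: [-0.5, 0.5, -0.2]
opening: 0.42
```

>>> step_arm(
  rows=[
    [0,0,0,0,0,0],
    [0,0,0,0,0,0],
    [0,0,0,0,0,0],
    [0,0,0,0,0,0],
    [0,0,0,0,0,0],
    [0,0,0,0,0,0],
  ],
  grip=0,
)

```text
t: 7.02
eef_pos: [535.9, 405.5, 185.1]
tcp_rot: [-2.827, 1.568, -1.166]
ft_force: [1.1, -0.6, -0.1]
opening: 0.004
```

>>> step_arm(
  rows=[
    [-10,0,0,0,0,0],
    [-10,0,0,0,0,0],
    [-10,0,0,0,0,0],
  ],
)

```text
t: 7.4
eef_pos: [535.9, 405.6, 216.9]
tcp_rot: [-2.952, 1.568, -1.29]
ft_force: [-0.4, -0.1, -0.1]
opening: 0.004
```

Run:
```python
from pl import *
print(thnow(),cur()[1].round(3))
plan([((536,404.5,270),rot(1.665)),((500,590,270),rot(1.665)),((500,590,70),rot(1.665))],step=50,ang=.18)
im=env.read_camera('top');s=env.read_camera('side')
crop(im,60,130,130,110,'a1.png',5);crop(s,200,230,140,120,'a2.png',5)
```

```text
1.6616847056215318 [[ 0.001 -0.996 -0.091]
 [-0.003 -0.091  0.996]
 [-1.    -0.001 -0.003]]
cur [535.9 405.6 216.9] t 7.4 q [ 0.55  0.55  1.42 -0.    1.17 -1.11] F [-0.4 -0.1 -0.1] op 0.3
[[-27, 0, -1, 0, 0, 0], [-27, 0, -1, 0, 0, 0], '--', [0, 5, 47, 0, 0, 0], [0, 5, 47, 0, 0, 0], [0, 5, 47, 0, 0, 0], [0, 5, 47, 0, 0, 0], '--', [50, 0, 0, 0, 0, 0], [50, 0, 0, 0, 0, 0], [50, 0, 0, 0, 0, 0], [50, 0, 0, 0, 0, 0], '--']
```

View pics/a2.png

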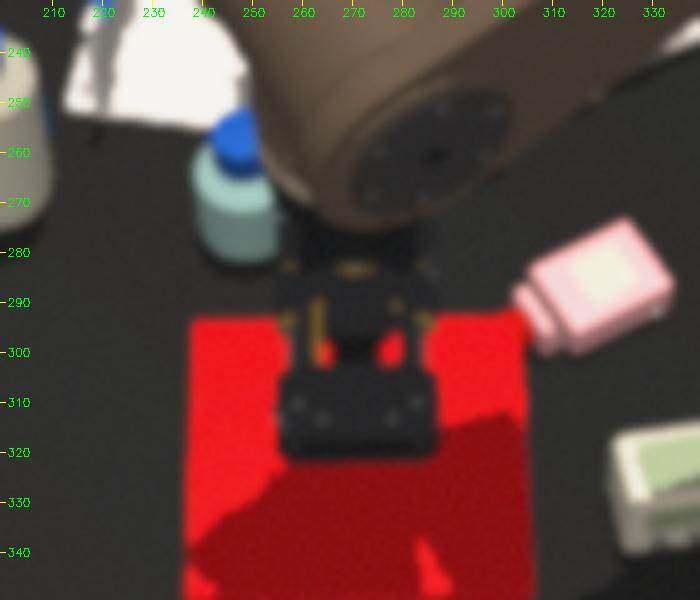

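Run:
```python
from pl import *
p,M,_=cur()
for a in (0,6,25,-53): 
  q=p+M@np.array([a,0,0]);print(a,q.round(1),proj('top',q),proj('side',q))
im=env.read_camera('top');s=env.read_camera('side')
crop(im,40,110,160,120,'a1.png',5);cv2.imwrite('pics/a3.png',cv2.resize(s[:,:,::-1],(800,600)))
```

```text
0 [536.3 405.9 217.7] [[104.59849582 187.28267958]] [[270.46171544 308.26851783]]
6 [536.3 405.8 211.7] [[105.62162207 187.94168373]] [[270.47481515 309.53758239]]
25 [536.3 405.8 192.7] [[108.78485137 189.97914613]] [[270.51566621 313.49512453]]
-53 [536.1 406.  270.7] [[ 95.01590993 181.11045604]] [[270.341638   296.63573425]]
```

View pics/a1.png

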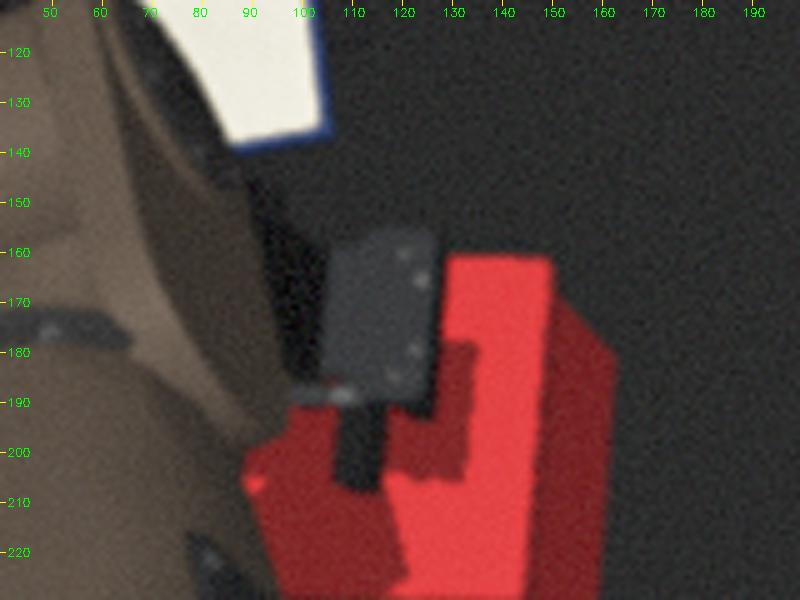

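View pics/a3.png

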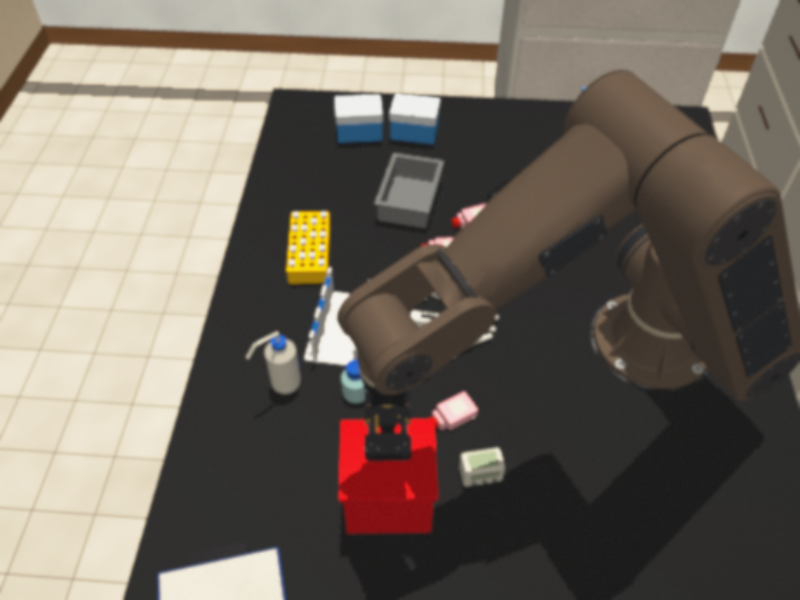

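>>> step_arm(
  rows=[
    [0,0,0,0,0,0],
    [0,0,0,0,0,0],
    [0,0,0,0,0,0],
    [10,0,-2,0,0,0],
    [10,0,0,0,0,0],
    [10,0,0,0,0,0],
    [0,0,0,0,0,0],
    [0,0,0,0,0,0],
  ],
  grip=44,
)

```text
t: 8.6
eef_pos: [535.4, 402.9, 181.9]
tcp_rot: [2.642, 1.566, -1.98]
ft_force: [-0.1, -0.2, 0.9]
opening: 0.464
```

Run:
```python
from pl import *
p,M,_=cur();print(p)
for a,z in ((0,0),(6,22),(25,22),(25,-22),(25,34),(25,-34)): 
  q=p+M@np.array([a,0,z]);print(a,q.round(1),proj('top',q),proj('side',q))
print(proj('top',[[536,403,185],[501,403,185],[571,403,185]]))
im=env.read_camera('top');s=env.read_camera('side')
crop(im,60,140,110,100,'a1.png',7);crop(s,220,270,100,90,'a2.png',7)
```

```text
[535.37826203 402.86700381 181.87712559]
0 [535.4 402.9 181.9] [[111.70993028 191.6655326 ]] [[271.05148908 314.63963517]]
6 [533.4 424.7 175.8] [[103.14050189 192.09791422]] [[271.18414365 324.17815244]]
25 [533.3 424.7 156.8] [[106.25871456 194.03650326]] [[271.25607825 327.90233863]]
25 [537.3 380.8 157. ] [[124.98214754 194.41734671]] [[271.04043704 311.53195022]]
25 [532.2 436.6 156.7] [[101.15577654 193.93270709]] [[271.3165162  332.49048136]]
25 [538.4 368.9 157. ] [[130.09199399 194.5212834 ]] [[270.98319965 307.18677727]]
[[111.20848995 191.07071464]
 [108.31323099 206.00511199]
 [114.06476613 176.33739927]]
```

View pics/a1.png

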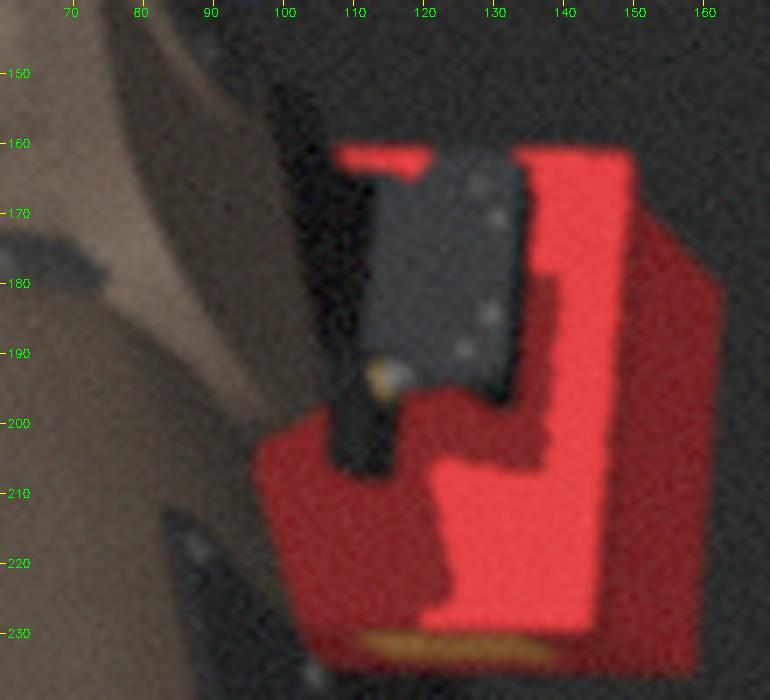

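View pics/a2.png

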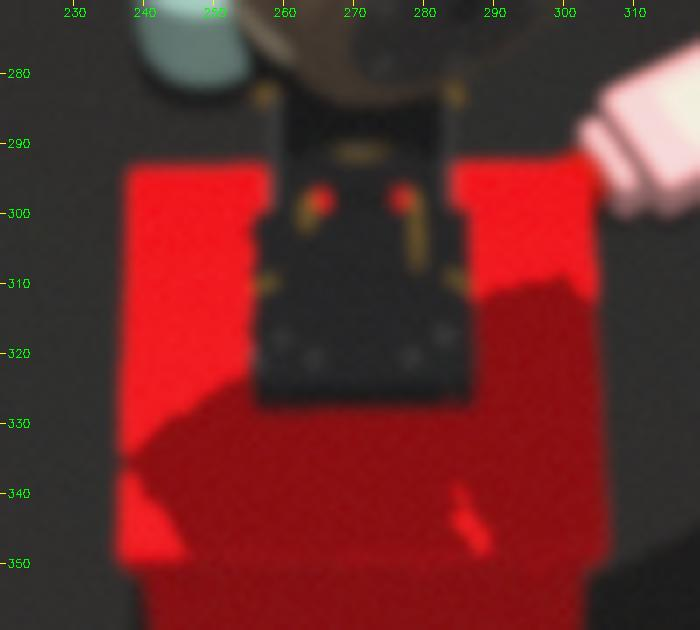

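>>> step_arm(
  rows=[
    [3,0,0,0,0,0],
    [2,0,0,0,0,0],
    [0,0,0,0,0,0],
  ],
)

```text
t: 9.07
eef_pos: [535.5, 402.9, 177.2]
tcp_rot: [2.785, 1.566, -1.836]
ft_force: [-0.2, -0.1, -0.2]
opening: 0.461
```

>>> step_arm(
  rows=[
    [0,0,0,0,0,0],
    [0,0,0,0,0,0],
    [0,0,0,0,0,0],
  ],
  grip=0,
)

```text
t: 9.45
eef_pos: [535.5, 403.0, 177.4]
tcp_rot: [2.831, 1.567, -1.791]
ft_force: [-0.8, -0.4, -0.3]
opening: 0.202
```

>>> step_arm(
  rows=[
    [0,0,0,0,0,0],
  ],
)

```text
t: 9.57
eef_pos: [535.5, 403.0, 177.4]
tcp_rot: [2.831, 1.567, -1.791]
ft_force: [-0.6, -0.6, -0.0]
opening: 0.098
```

>>> step_arm(
  rows=[
    [0,0,0,0,0,0],
  ],
)

```text
t: 9.7
eef_pos: [535.6, 403.0, 177.4]
tcp_rot: [2.85, 1.567, -1.771]
ft_force: [0.2, -0.3, 0.4]
opening: 0.022
```

>>> step_arm(
  rows=[
    [0,0,0,0,0,0],
  ],
)

```text
t: 9.82
eef_pos: [535.6, 403.0, 177.4]
tcp_rot: [2.843, 1.567, -1.779]
ft_force: [0.3, -0.8, 0.4]
opening: 0.005
```

>>> step_arm(
  rows=[
    [3,0,0,0,0,0],
    [3,0,0,0,0,0],
  ],
)

```text
t: 10.07
eef_pos: [535.7, 403.1, 177.0]
tcp_rot: [-2.352, 1.567, -0.69]
ft_force: [-7.8, -5.1, 25.0]
opening: 0.008
```

>>> step_arm(
  rows=[
    [3,0,0,0,0,0],
  ],
)

```text
t: 10.2
eef_pos: [535.7, 403.1, 177.0]
tcp_rot: [-1.915, 1.566, -0.253]
ft_force: [-7.9, -5.8, 22.1]
opening: 0.007
```

>>> step_arm(
  rows=[
    [3,0,0,0,0,0],
  ],
)

```text
t: 10.32
eef_pos: [535.8, 403.1, 177.0]
tcp_rot: [-1.683, 1.564, -0.021]
ft_force: [-7.6, -5.0, 22.4]
opening: 0.002
```

Run:
```python
from pl import *
print(env.tip_extent,[a for a in dir(env) if a[0]!='_'])
p,M,s=cur();print(p,s['moment'])
im=env.read_camera('top');s=env.read_camera('side')
crop(im,60,140,110,100,'a1.png',7);crop(s,220,270,100,90,'a2.png',7)
```

```text
25.0 ['IKError', 'get_calibration', 'job_done', 'read_camera', 'state', 'tip_extent']
[535.78798673 403.09780687 177.04331692] [-0.87296398  1.27407938  0.01875391]
```

View pics/a1.png

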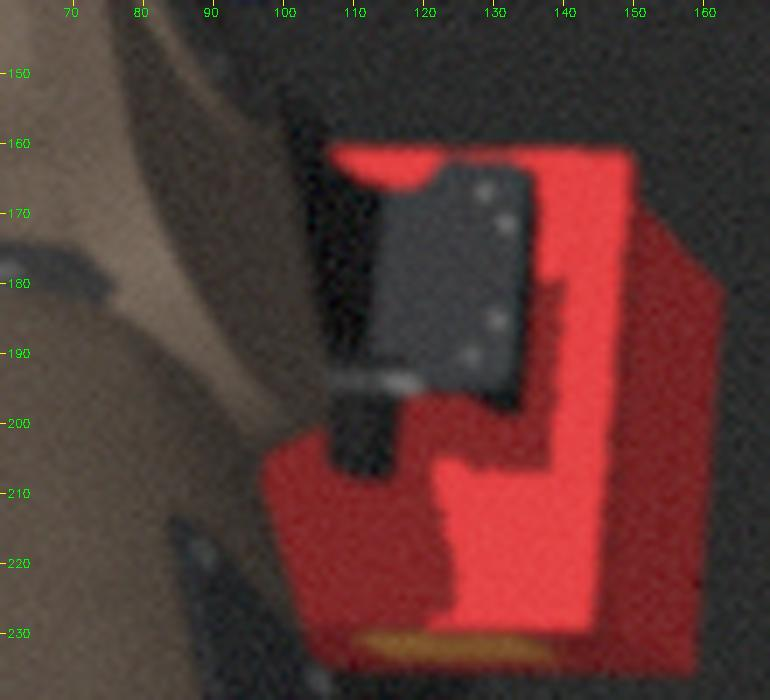

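View pics/a2.png

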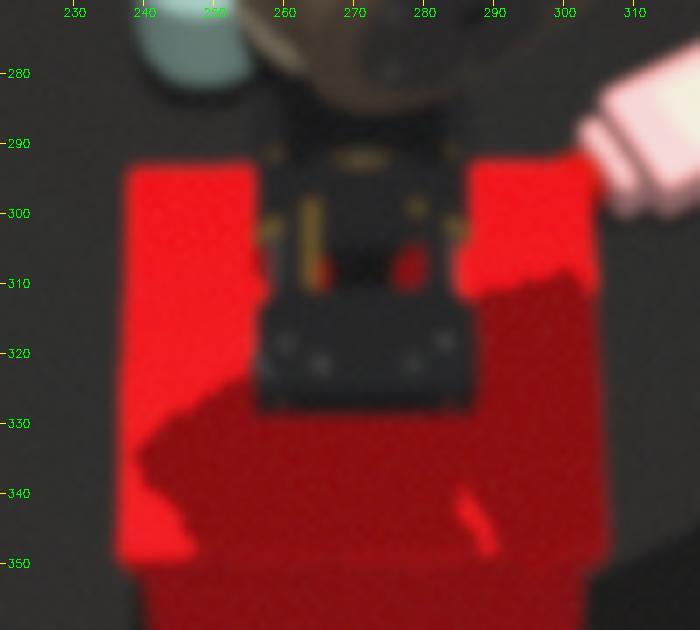

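Run:
```python
from pl import *
p,M,s=cur()
for b in (0,33):
  for z in (230,):
    q=[[p[0]+dx,p[1]+90,z+b] for dx in(-37,37)]; print(b,proj('side',q).round(1).tolist(), proj('top',[[p[0]+dx,p[1]-90,z+b] for dx in(-37,37)]).round(1).tolist())
```

```text
0 [[284.2, 341.5], [250.9, 339.2]] [[141.4, 207.3], [147.2, 174.5]]
33 [[284.4, 334.7], [250.3, 332.3]] [[136.7, 204.1], [142.8, 170.2]]
```

>>> step_arm(
  rows=[
    [-8,0,0,0,0,0],
    [-8,0,0,0,0,0],
    [0,0,-20,0,0,0],
    [0,0,-20,0,0,0],
    [0,0,0,0,0,0],
    [5,0,0,0,0,0],
    [5,0,0,0,0,0],
  ],
)

```text
t: 11.3
eef_pos: [539.8, 359.5, 183.0]
tcp_rot: [-1.688, 1.564, -0.027]
ft_force: [-0.4, -0.6, -0.1]
opening: 0.006
```

>>> step_arm(
  rows=[
    [4,0,0,0,0,0],
    [4,0,0,0,0,0],
    [3,0,0,0,0,0],
  ],
)

```text
t: 11.68
eef_pos: [539.4, 360.2, 170.4]
tcp_rot: [-1.777, 1.565, -0.115]
ft_force: [0.6, 0.4, 0.6]
opening: 0.001
```

>>> step_arm(
  rows=[
    [4,0,0,0,0,0],
    [4,0,0,0,0,0],
    [3,0,0,0,0,0],
  ],
)

```text
t: 12.05
eef_pos: [539.5, 360.3, 158.6]
tcp_rot: [-1.771, 1.565, -0.109]
ft_force: [-0.2, -1.0, 0.4]
opening: 0.009
```

>>> step_arm(
  rows=[
    [3,0,0,0,0,0],
    [3,0,0,0,0,0],
  ],
)

```text
t: 12.3
eef_pos: [539.5, 360.3, 152.2]
tcp_rot: [-1.756, 1.565, -0.094]
ft_force: [-0.7, -0.1, 0.2]
opening: 0.005
```

>>> step_arm(
  rows=[
    [3,0,0,0,0,0],
  ],
)

```text
t: 12.42
eef_pos: [539.6, 360.3, 149.0]
tcp_rot: [-1.752, 1.565, -0.09]
ft_force: [-0.4, -0.4, -1.0]
opening: 0.005
```

>>> step_arm(
  rows=[
    [3,0,0,0,0,0],
  ],
)

```text
t: 12.55
eef_pos: [539.7, 360.4, 147.0]
tcp_rot: [-1.708, 1.564, -0.046]
ft_force: [-8.2, -4.0, 27.4]
opening: 0.009
```

>>> step_arm(
  rows=[
    [3,0,0,0,0,0],
  ],
)

```text
t: 12.68
eef_pos: [539.7, 360.4, 146.9]
tcp_rot: [-1.618, 1.563, 0.045]
ft_force: [-12.8, -7.5, 38.2]
opening: 0.005
```

>>> step_arm(
  rows=[
    [-20,0,0,0,0,0],
    [-30,0,0,0,0,0],
    [-10,0,20,0,0,0],
    [0,0,18,0,0,0],
    [0,0,4,0,0,0],
    [0,0,0,0,0,0],
    [0,0,0,0,0,0],
  ],
  grip=50,
)

```text
t: 13.55
eef_pos: [534.9, 402.8, 207.3]
tcp_rot: [-1.771, 1.564, -0.109]
ft_force: [-0.0, -0.8, 0.2]
opening: 0.526
```

Run:
```python
from pl import *
plan([((536,403.5,153),rot(1.665))],step=15,ang=.18)
```

```text
cur [534.9 402.8 207.3] t 13.55 q [ 0.55  0.55  1.44 -0.    1.14 -1.11] F [-0.  -0.8  0.2] op 50.0
[[14, 0, 0, 0, 0, 0], [14, 0, 0, 0, 0, 0], [14, 0, 0, 0, 0, 0], [14, 0, 0, 0, 0, 0], '--']
```

>>> step_arm(
  rows=[
    [14,0,1,0,0,0],
    [14,0,0,0,0,0],
    [14,0,0,0,0,0],
    [8,0,0,0,0,0],
    [2,0,0,0,0,0],
    [0,0,0,0,0,0],
  ],
)

```text
t: 14.3
eef_pos: [535.0, 402.5, 150.0]
tcp_rot: [-2.144, 1.566, -0.483]
ft_force: [0.1, -0.3, 0.9]
opening: 0.524
```

>>> step_arm(
  rows=[
    [0,0,0,0,0,0],
    [0,0,0,0,0,0],
    [0,0,0,0,0,0],
    [0,0,0,0,0,0],
    [0,0,0,0,0,0],
    [0,0,0,0,0,0],
  ],
  grip=0,
)

```text
t: 15.05
eef_pos: [535.3, 402.9, 151.2]
tcp_rot: [-1.821, 1.565, -0.16]
ft_force: [0.0, -0.4, 0.5]
opening: 0.167
```

>>> step_arm(
  rows=[
    [0,0,0,0,0,0],
    [0,0,0,0,0,0],
  ],
)

```text
t: 15.3
eef_pos: [535.3, 402.9, 151.3]
tcp_rot: [-1.817, 1.565, -0.156]
ft_force: [-0.5, 0.5, -1.2]
opening: 0.168
```

>>> step_arm(
  rows=[
    [-8,0,0,0,0,0],
    [-16,0,0,0,0,0],
    [-30,0,0,0,0,0],
    [-20,0,0,0,0,0],
    [-6,0,0,0,0,0],
    [0,0,0,0,0,0],
  ],
)

```text
t: 16.05
eef_pos: [534.8, 403.0, 237.4]
tcp_rot: [-1.715, 1.563, -0.054]
ft_force: [0.1, -0.1, -1.9]
opening: 0.169
```

Run:
```python
from pl import *
plan([((500,590,225),rot(1.665)),((500,590,12),rot(1.665))],step=45,ang=.18)
im=env.read_camera('top')
cv2.imwrite('pics/b1.png',cv2.resize(im[:,:,::-1],(800,600)))
```

```text
cur [534.8 403.  237.4] t 16.05 q [ 0.55  0.53  1.41 -0.    1.2  -1.11] F [ 0.1 -0.1 -1.9] op 16.1
[[2, 4, 38, 0, 0, 0], [2, 4, 38, 0, 0, 0], [2, 3, 38, 0, 0, 0], [2, 3, 38, 0, 0, 0], [2, 3, 38, 0, 0, 0], '--', [43, 0, 0, 0, 0, 0], [43, 0, 0, 0, 0, 0], [43, 0, 0, 0, 0, 0], [43, 0, 0, 0, 0, 0], [43, 0, 0, 0, 0, 0], '--']
```

View pics/b1.png

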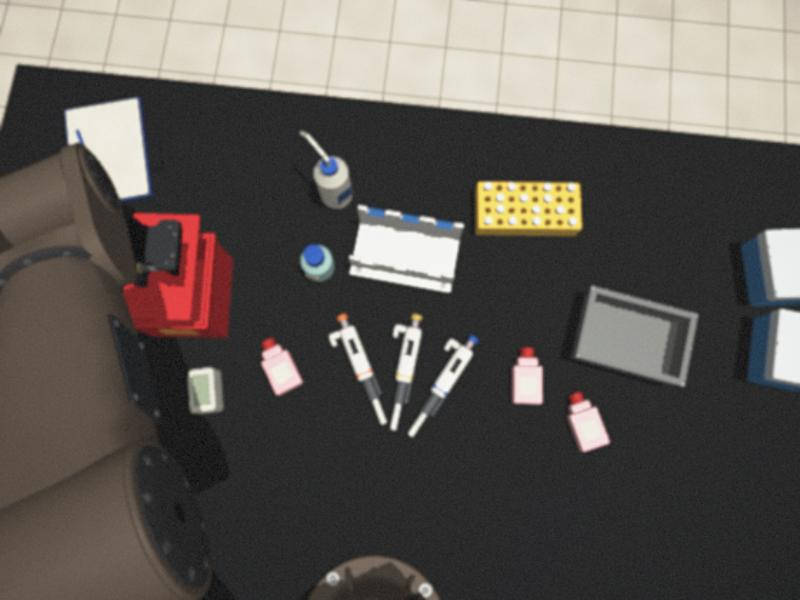

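>>> step_arm(
  rows=[
    [0,4,38,0,0,0],
    [0,4,38,0,0,0],
    [0,3,38,0,0,0],
    [0,3,38,0,0,0],
    [2,3,25,0,0,0],
    [10,2,10,0,0,0],
    [35,0,0,0,0,0],
    [40,0,0,0,0,0],
  ],
)

```text
t: 17.1
eef_pos: [497.8, 590.6, 141.2]
tcp_rot: [-2.72, 1.565, -1.061]
ft_force: [0.6, -0.2, -1.9]
opening: 0.168
```

>>> step_arm(
  rows=[
    [40,0,0,0,0,0],
    [40,0,0,0,0,0],
    [30,0,0,0,0,0],
    [15,0,0,0,0,0],
    [5,0,0,0,0,0],
    [0,0,0,0,0,0],
  ],
)

```text
t: 17.85
eef_pos: [498.4, 584.7, 7.3]
tcp_rot: [3.09, 1.562, -1.536]
ft_force: [-0.2, -0.4, -1.7]
opening: 0.166
```

>>> step_arm(
  rows=[
    [2,0,0,0,0,0],
    [2,0,0,0,0,0],
  ],
)

```text
t: 18.1
eef_pos: [498.8, 584.4, 5.9]
tcp_rot: [-3.08, 1.564, -1.423]
ft_force: [-8.7, -6.5, 23.4]
opening: 0.164
```

>>> step_arm(
  rows=[
    [2,0,0,0,0,0],
    [1,0,0,0,0,0],
  ],
)

```text
t: 18.35
eef_pos: [498.8, 584.5, 6.0]
tcp_rot: [-2.96, 1.565, -1.304]
ft_force: [-1.9, 0.2, 4.6]
opening: 0.17
```

>>> step_arm(
  rows=[
    [0,0,0,0,0,0],
    [0,0,0,0,0,0],
    [0,0,0,0,0,0],
    [-10,0,0,0,0,0],
    [-20,0,0,0,0,0],
    [-50,0,0,0,0,0],
    [-50,0,0,0,0,0],
    [-30,0,0,0,0,0],
  ],
  grip=70,
)

```text
t: 19.35
eef_pos: [498.3, 584.6, 172.3]
tcp_rot: [3.054, 1.563, -1.573]
ft_force: [0.6, 0.3, -0.8]
opening: 0.738
```

Run:
```python
from pl import *
plan([((480,480,240),rot(1.8)),((414,215,200),rot(2.18)),((414,215,30),rot(2.18))],step=55,ang=.18)
```

```text
cur [498.3 584.6 172.3] t 19.35 q [ 0.78  0.74  1.18 -0.01  1.23 -0.87] F [ 0.6  0.3 -0.8] op 70.2
[[-22, 9, -34, -0.05, 0, 0], [-22, 11, -34, -0.05, 0, 0], [-22, 12, -33, -0.05, 0, 0], '--', [7, 21, -41, -0.06, 0, 0], [7, 23, -39, -0.06, 0, 0], [7, 26, -38, -0.06, 0, 0], [7, 28, -36, -0.06, 0, 0], [7, 30, -34, -0.06, 0, 0], [7, 32, -32, -0.06, 0, 0], '--', [42, 0, 0, 0, 0, 0], [42, 0, 0, 0, 0, 0], [42, 0, 0, 0, 0, 0], [42, 0, 0, 0, 0, 0], '--']
```

>>> step_arm(
  rows=[
    [-22,9,-34,-0.05,0,0],
    [-22,11,-34,-0.05,0,0],
    [-22,12,-33,-0.05,0,0],
    [7,21,-41,-0.06,0,0],
    [7,23,-39,-0.06,0,0],
    [7,26,-38,-0.06,0,0],
    [7,28,-36,-0.06,0,0],
    [7,30,-34,-0.06,0,0],
  ],
)

```text
t: 20.35
eef_pos: [425.9, 252.2, 220.4]
tcp_rot: [-1.828, 1.552, 0.295]
ft_force: [1.3, -0.2, 0.3]
opening: 0.737
```

>>> step_arm(
  rows=[
    [7,32,-32,-0.06,0,0],
    [15,10,-10,0,0,0],
    [0,0,0,0,0,0],
  ],
)

```text
t: 20.72
eef_pos: [412.6, 190.8, 201.5]
tcp_rot: [-1.893, 1.546, 0.291]
ft_force: [-0.0, 0.3, 0.7]
opening: 0.736
```

Run:
```python
from pl import *
plan([((414,215,120),rot(2.18)),((414,215,-3),rot(2.18))],step=40,ang=.18)
im=env.read_camera('top')
crop(im,130,200,140,110,'b1.png',5)
s=env.read_camera('side')
crop(s,250,240,120,110,'b2.png',5)
```

```text
cur [412.6 190.8 201.5] t 20.73 q [ 0.29  0.25  1.98  0.    0.89 -1.9 ] F [-0.   0.3  0.7] op 70.0
[[27, -4, 7, 0, 0, 0.01], [27, -5, 6, 0, 0, 0.01], [27, -5, 6, 0, 0, 0.01], '--', [31, 0, 0, 0, 0, 0], [31, 0, 0, 0, 0, 0], [31, 0, 0, 0, 0, 0], [31, 0, 0, 0, 0, 0], '--']
```

View pics/b1.png

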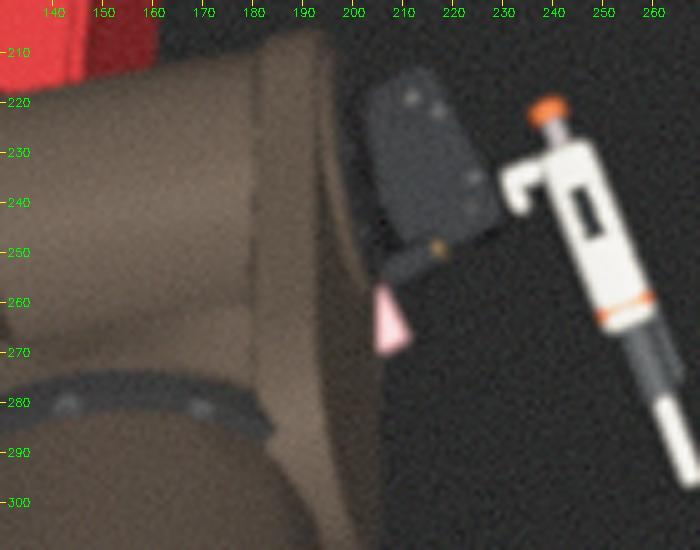

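View pics/b2.png

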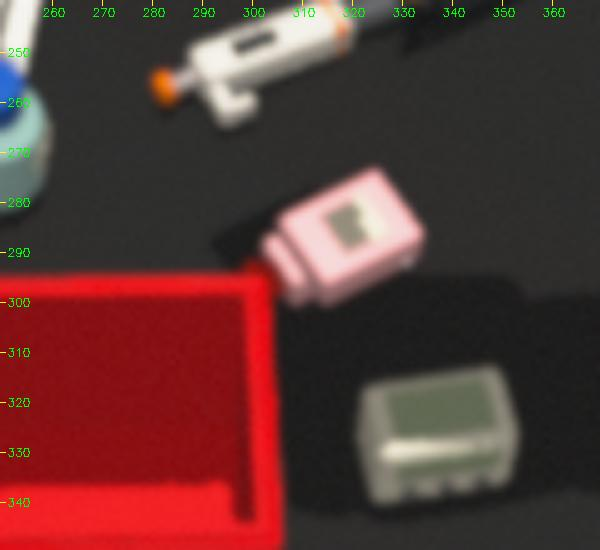

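>>> step_arm(
  rows=[
    [27,-5,10,0,0,0.01],
    [27,-5,8,0,0,0.01],
    [27,-4,2,0,0,0.01],
    [25,0,0,0,0,0],
    [20,0,0,0,0,0],
    [5,0,0,0,0,0],
    [0,0,0,0,0,0],
  ],
)

```text
t: 21.7
eef_pos: [419.7, 224.4, 72.5]
tcp_rot: [-2.713, 1.559, -0.522]
ft_force: [-0.2, -0.4, -0.6]
opening: 0.734
```

Run:
```python
from pl import *
print(thnow(),cur()[1].round(2))
plan([((414,215,-3),rot(2.18))],step=40,ang=.18)
```

```text
2.1908696326442954 [[ 0.01 -0.81 -0.58]
 [-0.01 -0.58  0.81]
 [-1.   -0.01 -0.01]]
cur [419.7 224.4  72.5] t 21.7 q [ 0.36  0.48  2.06 -0.02  0.59 -1.82] F [-0.2 -0.4 -0.6] op 69.8
[[38, 5, -2, 0.01, -0.01, 0], [38, 5, -2, 0.01, -0.01, 0], '--']
```

>>> step_arm(
  rows=[
    [12,5,-2,0,0,0],
    [15,4,-2,0.01,0,0],
    [15,0,0,0,0,0],
    [15,0,0,0,0,0],
    [6,0,0,0,0,0],
    [3,0,0,0,0,0],
    [0,0,0,0,0,0],
  ],
)

```text
t: 22.58
eef_pos: [416.4, 215.2, 6.4]
tcp_rot: [-2.423, 1.554, -0.242]
ft_force: [0.5, -0.2, -0.1]
opening: 0.736
```

Run:
```python
from pl import *
print(thnow())
plan([((414,215,-3),rot(2.18))],step=40,ang=.18)
```

```text
2.180501858067001
cur [416.4 215.2   6.4] t 22.57 q [ 0.34  0.6   2.12 -0.02  0.4  -1.82] F [ 0.5 -0.2 -0.1] op 70.0
[[9, 2, 1, 0, -0.01, 0.01], '--']
```

>>> step_arm(
  rows=[
    [5,1,0,0,-0.01,0.01],
    [4,1,0,0,0,0],
    [0,0,0,0,0,0],
  ],
)

```text
t: 22.95
eef_pos: [415.1, 214.1, -2.6]
tcp_rot: [-2.508, 1.568, -0.328]
ft_force: [0.6, 0.6, -0.5]
opening: 0.738
```

>>> step_arm(
  rows=[
    [0,0,0,0,0,0],
    [0,0,0,0,0,0],
    [0,0,0,0,0,0],
    [0,0,0,0,0,0],
    [0,0,0,0,0,0],
  ],
  grip=0,
)

```text
t: 23.58
eef_pos: [415.2, 214.1, -2.4]
tcp_rot: [-2.457, 1.568, -0.276]
ft_force: [-0.0, 0.3, -0.2]
opening: 0.523
```

>>> step_arm(
  rows=[
    [0,0,0,0,0,0],
    [-10,0,0,0,0,0],
    [-30,0,0,0,0,0],
    [-50,0,0,0,0,0],
    [-50,0,0,0,0,0],
    [-40,0,0,0,0,0],
    [-30,0,0,0,0,0],
  ],
)

```text
t: 24.45
eef_pos: [413.1, 213.8, 215.7]
tcp_rot: [2.572, 1.569, -1.531]
ft_force: [0.7, -0.6, -1.1]
opening: 0.525
```

Run:
```python
from pl import *
print(thnow())
plan([((536,403,220),rot(1.665)),((536,403,110),rot(1.665))],step=40,ang=.18)
```

```text
2.180589720062064
cur [413.1 213.8 215.7] t 24.45 q [ 0.34  0.25  1.92 -0.    0.97 -1.84] F [ 0.7 -0.6 -1.1] op 49.9
[[-1, -35, 14, 0.09, 0, 0], [-1, -34, 17, 0.09, 0, 0], [-1, -32, 20, 0.09, 0, 0], [-1, -30, 23, 0.09, 0, 0], [-1, -28, 25, 0.09, 0, 0], [-1, -26, 27, 0.09, 0, 0], '--', [37, 0, 0, 0, 0, 0], [37, 0, 0, 0, 0, 0], [37, 0, 0, 0, 0, 0], '--']
```

Run:
```python
from pl import *
plan([((519,412,215),rot(1.665)),((519,412,92),rot(1.665))],step=40,ang=.18)
```

```text
cur [413.1 213.8 215.7] t 24.45 q [ 0.34  0.25  1.92 -0.    0.97 -1.84] F [ 0.7 -0.6 -1.1] op 49.9
[[0, -33, 17, 0.09, 0, 0], [0, -32, 20, 0.09, 0, 0], [0, -30, 22, 0.09, 0, 0], [0, -28, 25, 0.09, 0, 0], [0, -26, 27, 0.09, 0, 0], [0, -23, 29, 0.09, 0, 0], '--', [31, 0, 0, 0, 0, 0], [31, 0, 0, 0, 0, 0], [31, 0, 0, 0, 0, 0], [31, 0, 0, 0, 0, 0], '--']
```

>>> step_arm(
  rows=[
    [0,-33,17,0.09,0,0],
    [0,-32,20,0.09,0,0],
    [0,-30,22,0.09,0,0],
    [0,-28,25,0.09,0,0],
    [0,-20,20,0.09,0,0],
    [0,-10,12,0.09,0,0],
    [0,0,0,0,0,0],
    [0,0,0,0,0,0],
  ],
)

```text
t: 25.45
eef_pos: [508.5, 386.4, 224.7]
tcp_rot: [-1.502, 1.564, 0.123]
ft_force: [0.4, -0.6, 0.3]
opening: 0.526
```

Run:
```python
from pl import *
print(thnow())
plan([((519,412,92),rot(1.665))],step=30,ang=.18)
```

```text
1.625616830070633
cur [508.5 386.4 224.7] t 25.45 q [ 0.55  0.49  1.51 -0.    1.14 -1.08] F [ 0.4 -0.6  0.3] op 50.0
[[27, -2, 5, -0.01, 0, 0], [27, -2, 5, -0.01, 0, 0], [27, -2, 5, -0.01, 0, 0], [27, -2, 5, -0.01, 0, 0], [27, -2, 5, -0.01, 0, 0], '--']
```

>>> step_arm(
  rows=[
    [5,-3,13,-0.02,0,0],
    [15,-4,10,-0.02,0,0],
    [25,0,2,0,0,0],
    [25,0,0,0,0,0],
    [25,0,0,0,0,0],
    [20,0,0,0,0,0],
    [10,0,0,0,0,0],
    [3,0,0,0,0,0],
  ],
)

```text
t: 26.45
eef_pos: [513.8, 414.5, 87.7]
tcp_rot: [-1.819, 1.566, -0.142]
ft_force: [0.1, -0.3, -0.3]
opening: 0.522
```

>>> step_arm(
  rows=[
    [0,0,0,0,0,0],
    [0,0,0,0,0,0],
    [0,0,0,0,0,0],
  ],
  grip=62,
)

```text
t: 26.82
eef_pos: [514.4, 415.0, 89.2]
tcp_rot: [-1.57, 1.564, 0.108]
ft_force: [0.2, -0.7, -0.2]
opening: 0.651
```

>>> step_arm(
  rows=[
    [-15,0,0,0,0,0],
    [-40,0,0,0,0,0],
    [-50,0,0,0,0,0],
    [-30,0,0,0,0,0],
    [-10,0,0,0,0,0],
    [0,0,0,0,0,0],
  ],
)

```text
t: 27.58
eef_pos: [513.4, 414.8, 244.1]
tcp_rot: [-1.38, 1.56, 0.298]
ft_force: [-0.6, -0.3, -0.3]
opening: 0.652
```

Run:
```python
from pl import *
print(thnow())
plan([((470,100,230),rot(1.6)),((442,-223,200),rot(1.645))],step=55,ang=.18)
im=env.read_camera('side')
cv2.imwrite('pics/b1.png',cv2.resize(im[:,:,::-1],(800,600)))
```

```text
1.678069546706672
cur [513.4 414.8 244.1] t 27.57 q [ 0.58  0.51  1.43 -0.    1.2  -1.1 ] F [-0.6 -0.3 -0.3] op 62.0
[[2, 13, -51, 0.01, 0, 0], [2, 12, -52, 0.01, 0, 0], [2, 11, -52, 0.01, 0, 0], [2, 11, -52, 0.01, 0, 0], [2, 10, -52, 0.01, 0, 0], [2, 9, -52, 0.01, 0, 0], '--', [5, 6, -54, -0.01, 0, 0], [5, 7, -54, -0.01, 0, 0], [5, 7, -54, -0.01, 0, 0], [5, 7, -54, -0.01, 0, 0], [5, 8, -53, -0.01, 0, 0], [5, 8, -53, -0.01, 0, 0], '--']
```

View pics/b1.png

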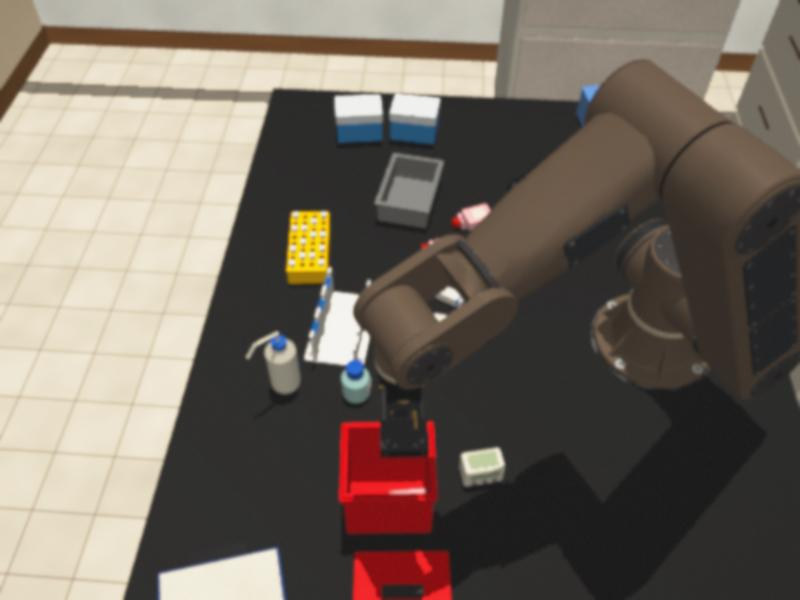

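>>> step_arm(
  rows=[
    [2,13,-45,0.01,0,0],
    [2,12,-55,0.01,0,0],
    [2,11,-55,0.01,0,0],
    [2,11,-55,0.01,0,0],
    [2,10,-55,0.01,0,0],
    [2,9,-55,0.01,0,0],
    [5,6,-55,-0.01,0,0],
    [5,7,-55,-0.01,0,0],
  ],
  grip=70,
)

```text
t: 28.62
eef_pos: [460.7, -30.6, 209.6]
tcp_rot: [1.62, 1.565, -3.021]
ft_force: [1.6, -0.6, 0.4]
opening: 0.735
```

Run:
```python
from pl import *
print(thnow())
plan([((442,-223,180),rot(1.647)),((442,-223,100),rot(1.647))],step=45,ang=.18)
```

```text
1.6425812460666636
cur [460.7 -30.6 209.6] t 28.62 q [-0.21  0.26  1.93 -0.    0.95 -1.85] F [ 1.6 -0.6  0.4] op 69.9
[[6, 6, -38, 0, 0, 0], [6, 7, -38, 0, 0, 0], [6, 7, -38, 0, 0, 0], [6, 7, -38, 0, 0, 0], [6, 7, -38, 0, 0, 0], '--', [40, 0, 0, 0, 0, 0], [40, 0, 0, 0, 0, 0], '--']
```

>>> step_arm(
  rows=[
    [6,4,-38,0,0,0],
    [6,4,-38,0,0,0],
    [6,4,-38,0,0,0],
    [10,4,-25,0,0,0],
    [10,2,-14,0,0,0],
    [15,0,-5,0,0,0],
    [15,0,0,0,0,0],
    [10,0,0,0,0,0],
  ],
)

```text
t: 29.62
eef_pos: [447.9, -195.9, 121.0]
tcp_rot: [1.21, 1.551, 2.847]
ft_force: [-0.6, 0.8, 0.1]
opening: 0.732
```

Run:
```python
from pl import *
print(thnow())
plan([((442,-223,-3),rot(1.647))],step=25,ang=.18)
im=env.read_camera('top')
crop(im,330,210,130,120,'b1.png',5)
s=env.read_camera('side')
crop(s,260,100,110,90,'b2.png',5)
```

```text
1.6372119243060923
cur [ 447.9 -195.9  121. ] t 29.62 q [-0.54  0.42  1.97 -0.01  0.77 -2.18] F [-0.6  0.8  0.1] op 69.6
[[21, 1, -5, 0, 0, 0], [21, 1, -5, 0, 0, 0], [21, 1, -5, 0, 0, 0], [21, 1, -5, 0, 0, 0], [21, 1, -4, 0, 0, 0], [21, 1, -4, 0, 0, 0], '--']
```

View pics/b1.png

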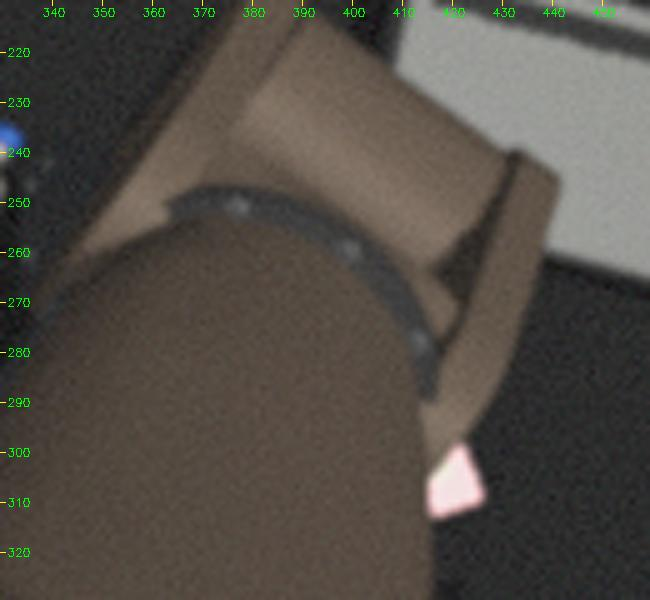

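View pics/b2.png

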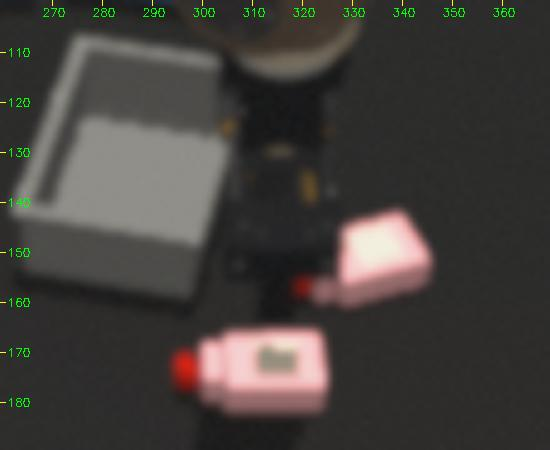

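>>> step_arm(
  rows=[
    [10,2,-12,0,0,0.01],
    [10,1,-8,0,0,0.01],
    [10,1,-5,0,0,0],
    [5,0,0,0,0,0],
    [0,0,0,0,0,0],
  ],
)

```text
t: 30.35
eef_pos: [444.4, -222.8, 83.9]
tcp_rot: [1.4, 1.531, 3.037]
ft_force: [0.2, 0.3, -0.9]
opening: 0.74
```

Run:
```python
from pl import *
print(thnow())
plan([((442,-223,-3),rot(1.647))],step=20,ang=.18)
```

```text
1.6375731005480452
cur [ 444.4 -222.8   83.9] t 30.35 q [-0.59  0.5   1.97 -0.03  0.71 -2.2 ] F [ 0.2  0.3 -0.9] op 70.4
[[17, 0, 0, 0, 0, -0.01], [17, 0, 0, 0, 0, -0.01], [17, 0, 0, 0, 0, -0.01], [17, 0, 0, 0, 0, -0.01], [17, 0, 0, 0, 0, -0.01], '--']
```

>>> step_arm(
  rows=[
    [17,0,0,0,0,-0.02],
    [17,0,0,0,0,-0.02],
    [17,0,0,0,0,0],
    [14,0,0,0,0,0],
    [8,0,0,0,0,0],
    [3,0,0,0,0,0],
    [0,0,0,0,0,0],
  ],
)

```text
t: 31.22
eef_pos: [445.0, -222.4, 7.3]
tcp_rot: [-0.857, 1.564, 0.782]
ft_force: [-0.2, 0.1, 0.3]
opening: 0.736
```

Run:
```python
from pl import *
print(thnow(),cur()[1].round(2))
plan([((442,-223,-3),rot(1.647))],step=20,ang=.18)
```

```text
1.6385853949880724 [[ 0.   -1.   -0.07]
 [ 0.   -0.07  1.  ]
 [-1.   -0.    0.  ]]
cur [ 445.  -222.4    7.3] t 31.23 q [-0.6   0.62  2.04  0.01  0.47 -2.25] F [-0.2  0.1  0.3] op 70.0
[[10, 3, 0, -0.01, 0, 0], '--']
```

>>> step_arm(
  rows=[
    [5,2,0,0,0,0],
    [4,1,0,0,0,0],
    [0,0,0,0,0,0],
  ],
)

```text
t: 31.6
eef_pos: [442.1, -222.7, -1.6]
tcp_rot: [-1.031, 1.564, 0.608]
ft_force: [-0.2, -0.3, -0.8]
opening: 0.738
```

>>> step_arm(
  rows=[
    [0,0,0,0,0,0],
    [0,0,0,0,0,0],
    [0,0,0,0,0,0],
    [0,0,0,0,0,0],
    [0,0,0,0,0,0],
  ],
  grip=0,
)

```text
t: 32.22
eef_pos: [442.2, -222.8, -1.4]
tcp_rot: [-1.084, 1.564, 0.555]
ft_force: [-0.1, -0.2, -0.5]
opening: 0.527
```

>>> step_arm(
  rows=[
    [-10,0,0,0,0,0],
    [-30,0,0,0,0,0],
    [-50,0,0,0,0,0],
    [-50,0,0,0,0,0],
    [-50,0,0,0,0,0],
    [-25,0,20,0,0,0],
  ],
)

```text
t: 32.98
eef_pos: [438.5, -203.4, 222.1]
tcp_rot: [-0.747, 1.564, 0.89]
ft_force: [0.2, -0.2, -1.9]
opening: 0.522
```

Run:
```python
from pl import *
print(thnow())
plan([((470,100,225),rot(1.66)),((521,394,220),rot(1.665)),((521,394,95),rot(1.665))],step=55,ang=.18)
```

```text
1.6373370776716518
cur [ 438.5 -203.4  222.1] t 32.98 q [-0.57  0.27  1.88  0.01  0.99 -2.22] F [ 0.2 -0.2 -1.9] op 49.6
[[0, -9, 50, 0, 0, 0], [0, -9, 50, 0, 0, 0], [0, -9, 50, 0, 0, 0], [0, -9, 50, 0, 0, 0], [0, -9, 50, 0, 0, 0], [0, -10, 50, 0, 0, 0], '--', [1, -13, 48, 0, 0, 0], [1, -13, 48, 0, 0, 0], [1, -13, 48, 0, 0, 0], [1, -13, 48, 0, 0, 0], [1, -13, 48, 0, 0, 0], [1, -13, 48, 0, 0, 0], '--', [42, 0, 0, 0, 0, 0], [42, 0, 0, 0, 0, 0], [42, 0, 0, 0, 0, 0], '--']
```

>>> step_arm(
  rows=[
    [-1,-9,50,0,0,0],
    [-1,-9,54,0,0,0],
    [-1,-9,54,0,0,0],
    [-1,-9,54,0,0,0],
    [-1,-9,54,0,0,0],
    [0,-10,54,0,0,0],
    [0,-13,52,0,0,0],
    [0,-13,52,0,0,0],
  ],
)

```text
t: 33.98
eef_pos: [491.1, 236.0, 237.9]
tcp_rot: [-1.498, 1.556, 0.134]
ft_force: [1.4, 0.2, -0.6]
opening: 0.522
```

Run:
```python
from pl import *
print(thnow())
plan([((521,394,220),rot(1.665)),((521,394,95),rot(1.665))],step=40,ang=.18)
```

```text
1.6322819364765195
cur [491.1 236.  237.9] t 33.98 q [ 0.33  0.34  1.72 -0.    1.06 -1.3 ] F [ 1.4  0.2 -0.6] op 49.7
[[4, -8, 31, -0.01, 0, 0], [4, -8, 31, -0.01, 0, 0], [4, -8, 31, -0.01, 0, 0], [4, -9, 31, -0.01, 0, 0], [4, -9, 31, -0.01, 0, 0], '--', [31, 0, 0, 0, 0, 0], [31, 0, 0, 0, 0, 0], [31, 0, 0, 0, 0, 0], [31, 0, 0, 0, 0, 0], '--']
```

>>> step_arm(
  rows=[
    [0,-8,40,-0.01,0,0],
    [0,-8,36,-0.01,0,0],
    [2,-8,30,-0.01,0,0],
    [4,-5,20,0,0,0],
    [5,-3,8,0,0,0],
    [10,0,0,0,0,0],
    [10,0,0,0,0,0],
    [0,0,0,0,0,0],
  ],
)

```text
t: 34.98
eef_pos: [511.6, 377.3, 207.9]
tcp_rot: [-1.588, 1.556, 0.077]
ft_force: [0.9, 0.3, -0.1]
opening: 0.525
```

Run:
```python
from pl import *
print(thnow())
plan([((521,394,95),rot(1.665))],step=25,ang=.18)
```

```text
1.6653620385885612
cur [511.6 377.3 207.9] t 34.98 q [ 0.53  0.5   1.54 -0.01  1.09 -1.13] F [ 0.9  0.3 -0.1] op 50.0
[[23, -2, 3, 0, 0, 0], [23, -2, 3, 0, 0, 0], [23, -2, 3, 0, 0, 0], [23, -2, 3, 0, 0, 0], [23, -2, 3, 0, 0, 0], '--']
```

>>> step_arm(
  rows=[
    [10,-5,8,0,0,0],
    [20,-4,6,0,0,0],
    [25,-1,2,0,0,0],
    [25,0,0,0,0,0],
    [15,0,0,0,0,0],
    [5,0,0,0,0,0],
    [0,0,0,0,0,0],
  ],
)

```text
t: 35.85
eef_pos: [522.8, 395.7, 100.7]
tcp_rot: [-1.609, 1.557, 0.056]
ft_force: [-0.3, -0.0, -0.1]
opening: 0.521
```

>>> step_arm(
  rows=[
    [0,0,0,0,0,0],
    [0,0,0,0,0,0],
    [0,0,0,0,0,0],
  ],
  grip=62,
)

```text
t: 36.22
eef_pos: [523.6, 396.2, 102.8]
tcp_rot: [-1.514, 1.554, 0.151]
ft_force: [0.7, 0.1, -0.1]
opening: 0.65
```

>>> step_arm(
  rows=[
    [-15,0,0,0,0,0],
    [-40,0,0,0,0,0],
    [-50,0,0,0,0,0],
    [-25,0,0,0,0,0],
  ],
)

```text
t: 36.72
eef_pos: [520.9, 395.6, 238.8]
tcp_rot: [-1.532, 1.554, 0.132]
ft_force: [0.2, -0.4, -0.1]
opening: 0.65
```

Run:
```python
from pl import *
print(thnow())
# flask C: via mid waypoint rotating th from 1.665 to -1.12
c=np.array([386.6,-333.7]);y=.45
g=c-12*np.array([np.cos(y),np.sin(y)]);print(g,y-np.pi/2)
plan([((480,100,230),rot(0.6)),((440,-120,230),rot(-.6)),((g[0],g[1],200),rot(y-np.pi/2)),((g[0],g[1],-3),rot(y-np.pi/2))],step=55,ang=.17)
s=env.read_camera('side');crop(s,190,100,180,260,'b2.png',2) 
cv2.imwrite('pics/b1.png',cv2.resize(s[:,:,::-1],(800,600)))
```

```text
1.6644221688409366
[ 375.79463477 -338.91958641] -1.1207963267948966
cur [520.9 395.6 238.8] t 36.73 q [ 0.55  0.5   1.45 -0.01  1.17 -1.11] F [ 0.2 -0.4 -0.1] op 61.8
[[1, 10, -41, 0.15, 0, 0], [1, 3, -42, 0.15, 0, 0], [1, -3, -43, 0.15, 0, 0], [1, -9, -42, 0.15, 0, 0], [1, -16, -40, 0.15, 0, 0], [1, -22, -37, 0.15, 0, 0], [1, -27, -33, 0.15, 0, 0], '--', [0, -20, -20, 0.15, 0, 0], [0, -23, -16, 0.15, 0, 0], [0, -25, -13, 0.15, 0, 0], [0, -26, -9, 0.15, 0, 0], [0, -27, -5, 0.15, 0, 0], [0, -28, -1, 0.15, 0, 0], [0, -28, 3, 0.15, 0, 0], [0, -27, 7, 0.15, 0, 0], '--', [6, -43, 14, 0.1, 0, 0], [6, -42, 19, 0.1, 0, 0], [6, -40, 23, 0.1, 0, 0], [6, -37, 27, 0.1, 0, 0], [6, -34, 30, 0.1, 0, 0], '--', [51, 0, 0, 0, 0, 0], [51, 0, 0, 0, 0, 0], [51, 0, 0, 0, 0, 0], [51, 0, 0, 0, 0, 0], '--']
```

View pics/b1.png

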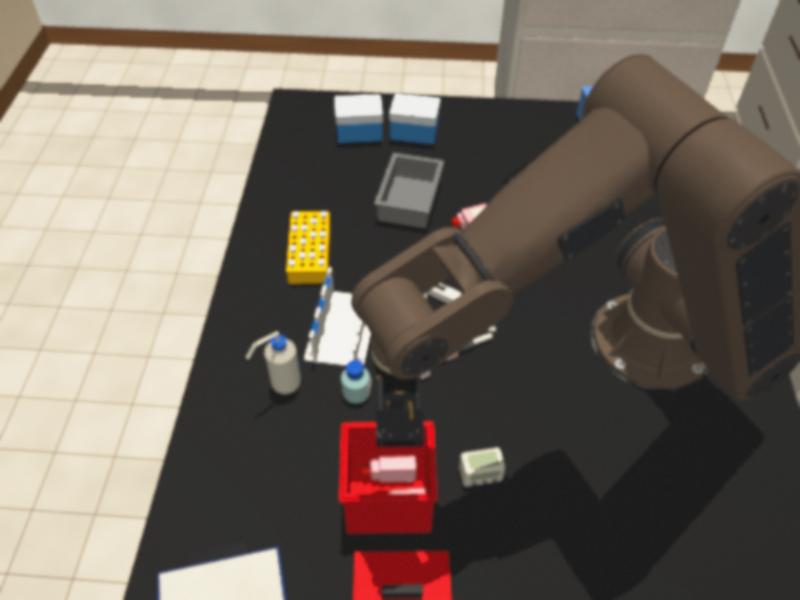

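>>> step_arm(
  rows=[
    [1,10,-41,0.16,0,0],
    [1,3,-42,0.16,0,0],
    [1,-3,-43,0.16,0,0],
    [1,-9,-42,0.16,0,0],
    [1,-16,-40,0.16,0,0],
    [1,-22,-37,0.16,0,0],
    [1,-29,-35,0.16,0,0],
    [0,-36,-35,0.16,0,0],
  ],
  grip=70,
)

```text
t: 37.78
eef_pos: [454.3, 42.8, 236.4]
tcp_rot: [-0.117, 1.542, 0.232]
ft_force: [0.9, 0.4, -0.3]
opening: 0.734
```

Run:
```python
from pl import *
print(thnow())
g=[375.8,-338.9];y=.45
plan([((440,-100,230),rot(-.6)),((g[0],g[1],180),rot(y-np.pi/2)),((g[0],g[1],-3),rot(y-np.pi/2))],step=48,ang=.17)
```

```text
0.348649539402546
cur [454.3  42.8 236.4] t 37.77 q [-0.06  0.2   1.93  0.01  0.98 -0.41] F [ 0.9  0.4 -0.3] op 69.8
[[1, -22, -10, 0.16, 0, 0], [1, -23, -7, 0.16, 0, 0], [1, -24, -3, 0.16, 0, 0], [1, -24, 1, 0.16, 0, 0], [1, -24, 4, 0.16, 0, 0], [1, -23, 8, 0.16, 0, 0], '--', [8, -39, 14, 0.09, 0, 0], [8, -38, 17, 0.09, 0, 0], [8, -36, 20, 0.09, 0, 0], [8, -34, 23, 0.09, 0, 0], [8, -32, 26, 0.09, 0, 0], [8, -30, 29, 0.09, 0, 0], '--', [46, 0, 0, 0, 0, 0], [46, 0, 0, 0, 0, 0], [46, 0, 0, 0, 0, 0], [46, 0, 0, 0, 0, 0], '--']
```

Run:
```python
from pl import *
g=[375.8,-338.9];y=.45
plan([((425,-120,225),rot(-.5)),((g[0],g[1],180),rot(y-np.pi/2))],step=42,ang=.17)
```

```text
cur [454.3  42.8 236.4] t 37.77 q [-0.06  0.2   1.93  0.01  0.98 -0.41] F [ 0.9  0.4 -0.3] op 69.8
[[2, -29, -17, 0.17, 0.01, 0], [2, -31, -12, 0.17, 0.01, 0], [2, -33, -6, 0.17, 0.01, 0], [2, -33, -1, 0.17, 0.01, 0], [2, -33, 5, 0.17, 0.01, 0], '--', [8, -36, 10, 0.1, 0, 0], [8, -35, 14, 0.1, 0, 0], [8, -33, 17, 0.1, 0, 0], [8, -31, 21, 0.1, 0, 0], [7, -29, 24, 0.1, 0, 0], [7, -26, 27, 0.1, 0, 0], '--']
```

>>> step_arm(
  rows=[
    [2,-29,-17,0.17,0.01,0],
    [2,-31,-12,0.17,0.01,0],
    [2,-33,-6,0.17,0.01,0],
    [2,-33,-1,0.17,0.01,0],
    [2,-33,5,0.15,0,0],
    [8,-36,10,0.1,0,0],
    [8,-35,14,0.1,0,0],
    [8,-33,17,0.1,0,0],
  ],
)

```text
t: 38.78
eef_pos: [392.3, -239.4, 205.4]
tcp_rot: [-3.088, 1.566, 2.374]
ft_force: [0.4, 0.8, 0.7]
opening: 0.738
```

>>> step_arm(
  rows=[
    [8,-25,18,0.08,0,0],
    [8,-15,10,0.06,0,0],
    [8,-6,5,0,0,0],
    [5,0,0,0,0,0],
    [0,0,0,0,0,0],
  ],
)

```text
t: 39.4
eef_pos: [377.2, -296.3, 175.8]
tcp_rot: [-3.011, 1.567, 2.304]
ft_force: [-0.2, -0.2, -0.9]
opening: 0.737
```

Run:
```python
from pl import *
print(thnow())
g=[375.8,-338.9];y=.45
plan([((g[0],g[1],-3),rot(y-np.pi/2))],step=25,ang=.17)
im=env.read_camera('top')
crop(im,170,130,280,210,'b1.png',3)
s=env.read_camera('side')
crop(s,190,100,180,210,'b2.png',3)
```

```text
-0.9676958241290635
cur [ 377.2 -296.3  175.8] t 39.4 q [-0.8   0.33  1.94  0.    0.88  0.16] F [-0.2 -0.2 -0.9] op 70.1
[[22, -3, 4, 0.02, 0, 0], [22, -3, 4, 0.02, 0, 0], [22, -3, 4, 0.02, 0, 0], [22, -3, 5, 0.02, 0, 0], [22, -3, 5, 0.02, 0, 0], [22, -3, 5, 0.02, 0, 0], [22, -3, 5, 0.02, 0, 0], [22, -3, 5, 0.02, 0, 0], '--']
```

View pics/b1.png

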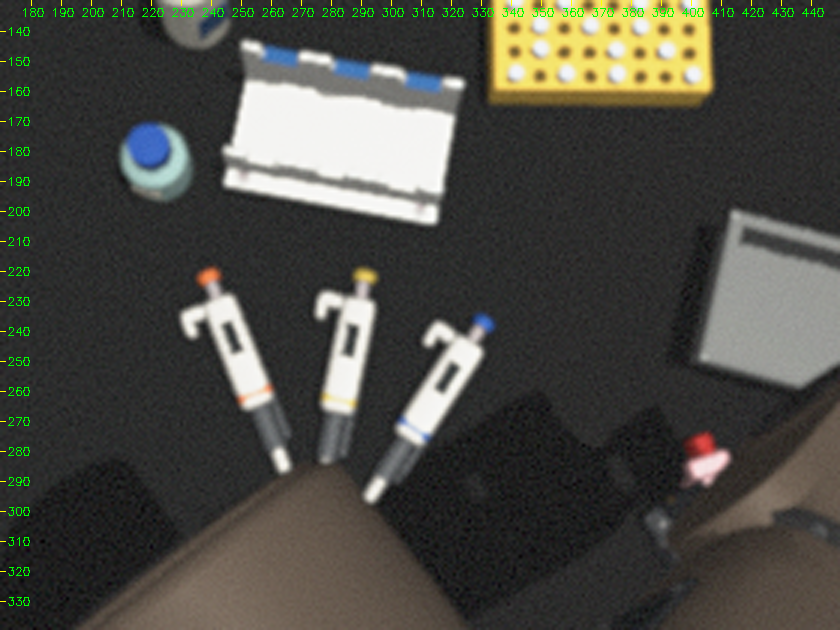

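View pics/b2.png

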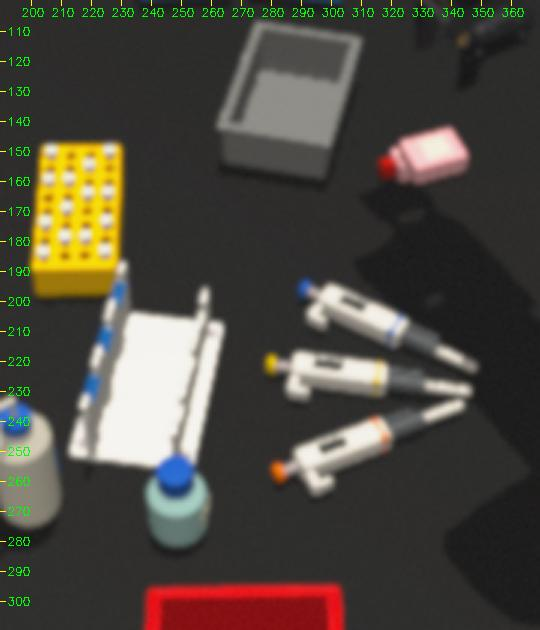

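>>> step_arm(
  rows=[
    [22,-6,10,0.04,0,0],
    [22,-6,9,0.04,0,0],
    [22,-5,8,0.04,0,0],
    [22,-4,5,0.03,0,0],
    [18,-1,2,0,0,0],
    [8,0,0,0,0,0],
    [0,0,0,0,0,0],
  ],
)

```text
t: 40.38
eef_pos: [379.3, -336.1, 61.8]
tcp_rot: [0.374, 1.568, -0.742]
ft_force: [-0.1, 0.4, 0.6]
opening: 0.737
```

Run:
```python
from pl import *
print(thnow())
g=[375.8,-338.9];y=.45
plan([((g[0],g[1],-3),rot(y-np.pi/2))],step=18,ang=.17)
```

```text
-1.115495869370255
cur [ 379.3 -336.1   61.8] t 40.38 q [-0.86  0.53  1.99  0.    0.62  0.26] F [-0.1  0.4  0.6] op 70.1
[[16, -1, 0, 0, 0, 0], [16, -1, 0, 0, 0, 0], [16, -1, 0, 0, 0, 0], [16, -1, 0, 0, 0, 0], '--']
```

>>> step_arm(
  rows=[
    [14,-2,1,0,0,0],
    [16,-2,0,0,0,0],
    [16,0,0,0,0,0],
    [10,0,0,0,0,0],
    [4,0,0,0,0,0],
    [0,0,0,0,0,0],
  ],
)

```text
t: 41.12
eef_pos: [377.2, -339.7, 0.5]
tcp_rot: [0.303, 1.564, -0.811]
ft_force: [0.7, 0.5, 0.3]
opening: 0.739
```

Run:
```python
from pl import *
print(thnow())
g=[375.8,-338.9];y=.45
plan([((g[0],g[1],-3),rot(y-np.pi/2))],step=18,ang=.17)
```

```text
-1.1141095734414574
cur [ 377.2 -339.7    0.5] t 41.12 q [-0.86  0.64  2.02  0.    0.47  0.25] F [0.7 0.5 0.3] op 70.2
[[4, -1, -1, 0.01, 0.01, 0], '--']
```

>>> step_arm(
  rows=[
    [2,0,0,0,0,0],
    [0,0,0,0,0,0],
    [0,0,0,0,0,0],
    [0,0,0,0,0,0],
    [0,0,0,0,0,0],
    [0,0,0,0,0,0],
  ],
  grip=0,
)

```text
t: 41.88
eef_pos: [377.6, -340.1, -0.5]
tcp_rot: [0.289, 1.562, -0.825]
ft_force: [-0.3, -0.5, 0.4]
opening: 0.524
```

>>> step_arm(
  rows=[
    [-10,0,0,0,0,0],
    [-30,0,0,0,0,0],
    [-50,0,0,0,0,0],
    [-50,0,0,0,0,0],
    [-50,0,0,0,0,0],
    [-25,0,-10,0,0,0],
  ],
)

```text
t: 42.62
eef_pos: [371.0, -328.9, 222.7]
tcp_rot: [0.31, 1.564, -0.804]
ft_force: [0.0, 0.1, -0.4]
opening: 0.526
```

Run:
```python
from pl import *
print(thnow())
plan([((450,0,240),rot(-1.4)),((521,402,230),rot(-1.477)),((521,402,100),rot(-1.477))],step=55,ang=.18)
```

```text
-1.1143398497916746
cur [ 371.  -328.9  222.7] t 42.62 q [-0.86  0.29  1.85  0.    1.    0.26] F [ 0.   0.1 -0.4] op 50.0
[[-3, 31, -37, 0.04, 0, 0], [-3, 29, -38, 0.04, 0, 0], [-3, 28, -40, 0.04, 0, 0], [-3, 26, -41, 0.04, 0, 0], [-3, 24, -42, 0.04, 0, 0], [-3, 23, -43, 0.04, 0, 0], [-2, 21, -44, 0.04, 0, 0], '--', [1, 17, -48, 0.01, 0, 0], [1, 17, -48, 0.01, 0, 0], [1, 16, -48, 0.01, 0, 0], [1, 16, -48, 0.01, 0, 0], [1, 15, -49, 0.01, 0, 0], [1, 15, -49, 0.01, 0, 0], [1, 14, -49, 0.01, 0, 0], [1, 14, -49, 0.01, 0, 0], '--', [43, 0, 0, 0, 0, 0], [43, 0, 0, 0, 0, 0], [43, 0, 0, 0, 0, 0], '--']
```

>>> step_arm(
  rows=[
    [-3,31,-37,0.04,0,0],
    [-3,29,-40,0.04,0,0],
    [-3,28,-42,0.04,0,0],
    [-3,26,-43,0.04,0,0],
    [-3,24,-44,0.04,0,0],
    [-3,23,-45,0.04,0,0],
    [-2,21,-46,0.04,0,0],
    [0,17,-50,0.01,0,0],
  ],
)

```text
t: 43.62
eef_pos: [455.7, 74.4, 248.9]
tcp_rot: [0.795, 1.553, -0.626]
ft_force: [0.8, -0.9, -0.1]
opening: 0.524
```

>>> step_arm(
  rows=[
    [0,17,-50,0.01,0,0],
    [0,16,-50,0.01,0,0],
    [0,16,-50,0.01,0,0],
    [0,15,-45,0.01,0,0],
    [0,12,-35,0.01,0,0],
    [0,9,-25,0.01,0,0],
    [0,4,-12,0,0,0],
    [0,0,0,0,0,0],
  ],
)

```text
t: 44.62
eef_pos: [507.8, 362.3, 251.5]
tcp_rot: [0.95, 1.551, -0.528]
ft_force: [-0.3, -0.7, -0.1]
opening: 0.522
```

Run:
```python
from pl import *
print(thnow())
plan([((521,402,100),rot(-1.477))],step=25,ang=.18)
```

```text
-1.4775825513912824
cur [507.8 362.3 251.5] t 44.62 q [ 0.52  0.45  1.51 -0.02  1.18  2.01] F [-0.3 -0.7 -0.1] op 49.7
[[22, 2, -6, 0, 0, 0], [22, 2, -6, 0, 0, 0], [22, 2, -6, 0, 0, 0], [22, 2, -6, 0, 0, 0], [22, 2, -6, 0, 0, 0], [22, 2, -6, 0, 0, 0], [22, 2, -6, 0, 0, 0], '--']
```

>>> step_arm(
  rows=[
    [5,3,-16,0,0,0],
    [12,3,-14,0,0,0],
    [22,3,-8,0,0,0],
    [26,2,-3,0,0,0],
    [26,0,0,0,0,0],
    [26,0,0,0,0,0],
    [18,0,0,0,0,0],
    [6,0,0,0,0,0],
  ],
)

```text
t: 45.62
eef_pos: [517.2, 404.9, 101.5]
tcp_rot: [0.828, 1.552, -0.652]
ft_force: [-0.2, 0.1, -0.8]
opening: 0.528
```

>>> step_arm(
  rows=[
    [0,0,0,0,0,0],
    [0,0,0,0,0,0],
    [0,0,0,0,0,0],
    [0,0,0,0,0,0],
  ],
  grip=62,
)

```text
t: 46.12
eef_pos: [517.8, 405.6, 103.0]
tcp_rot: [0.938, 1.551, -0.541]
ft_force: [-0.2, -0.6, 0.2]
opening: 0.653
```

>>> step_arm(
  rows=[
    [-15,0,0,0,0,0],
    [-40,0,0,0,0,0],
    [-50,0,0,0,0,0],
    [-25,0,0,0,0,0],
    [-5,0,0,0,0,0],
  ],
)

```text
t: 46.75
eef_pos: [515.4, 407.0, 246.8]
tcp_rot: [1.07, 1.55, -0.41]
ft_force: [0.4, 1.1, 0.7]
opening: 0.65
```

Run:
```python
from pl import *
print(thnow())
plan([((499,584.5,220),rot(-1.477)),((499,584.5,6),rot(-1.477))],step=45,ang=.18)
s=env.read_camera('side');crop(s,220,270,110,150,'b2.png',5)
```

```text
-1.4797947471290853
cur [515.4 407.  246.8] t 46.75 q [ 0.58  0.5   1.43 -0.02  1.2   2.06] F [0.4 1.1 0.7] op 61.8
[[5, 0, -36, 0, 0, 0], [5, 0, -36, 0, 0, 0], [5, 0, -36, 0, 0, 0], [5, 0, -36, 0, 0, 0], [5, 0, -36, 0, 0, 0], '--', [43, 0, 0, 0, 0, 0], [43, 0, 0, 0, 0, 0], [43, 0, 0, 0, 0, 0], [43, 0, 0, 0, 0, 0], [43, 0, 0, 0, 0, 0], '--']
```

View pics/b2.png

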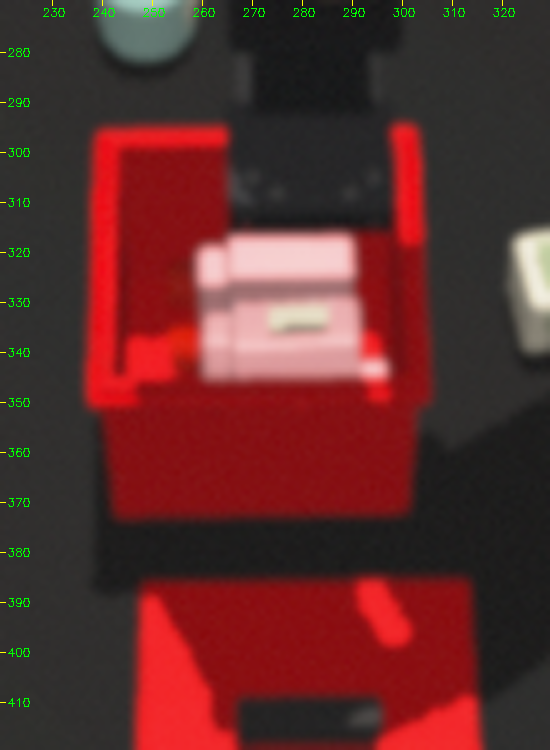

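>>> step_arm(
  rows=[
    [5,2,-36,0,0.01,0],
    [5,1,-40,0,0.01,0],
    [5,0,-40,0,0,0],
    [5,0,-30,0,0,0],
    [10,0,-16,0,0,0],
    [20,0,-4,0,0,0],
    [20,0,0,0,0,0],
    [5,0,0,0,0,0],
  ],
  grip=50,
)

```text
t: 47.8
eef_pos: [503.1, 573.6, 159.9]
tcp_rot: [1.854, 1.561, 0.372]
ft_force: [0.6, 0.3, 0.8]
opening: 0.528
```

Run:
```python
from pl import *
print(thnow(),cur()[1].round(2))
plan([((499,584.5,100),rot(-1.477)),((499,584.5,6),rot(-1.477))],step=30,ang=.18)
```

```text
-1.482268356934566 [[ 0.01  1.    0.09]
 [ 0.    0.09 -1.  ]
 [-1.    0.01 -0.  ]]
cur [503.1 573.6 159.9] t 47.8 q [ 0.77  0.73  1.22 -0.    1.18  2.25] F [0.6 0.3 0.8] op 50.2
[[20, -1, -4, 0, 0, 0], [20, -1, -4, 0, 0, 0], [20, -1, -4, 0, 0, 0], '--', [24, 0, 0, 0, 0, 0], [24, 0, 0, 0, 0, 0], [24, 0, 0, 0, 0, 0], [24, 0, 0, 0, 0, 0], '--']
```

>>> step_arm(
  rows=[
    [18,-2,-6,0,0,0],
    [25,-2,-4,0,0,0],
    [30,0,0,0,0,0],
    [30,0,0,0,0,0],
    [25,0,0,0,0,0],
    [12,0,0,0,0,0],
    [4,0,0,0,0,0],
    [0,0,0,0,0,0],
  ],
)

```text
t: 48.8
eef_pos: [500.1, 583.2, 9.3]
tcp_rot: [1.912, 1.559, 0.427]
ft_force: [0.2, 0.3, -0.0]
opening: 0.527
```

Run:
```python
from pl import *
print(thnow(),cur()[1].round(2))
plan([((499,584.5,6),rot(-1.477))],step=30,ang=.18)
```

```text
-1.4847575292582365 [[ 0.01  1.    0.09]
 [ 0.    0.09 -1.  ]
 [-1.    0.01 -0.  ]]
cur [500.1 583.2   9.3] t 48.8 q [ 0.78  0.89  1.31 -0.    0.93  2.27] F [ 0.2  0.3 -0. ] op 50.1
[[3, -1, -1, -0.01, 0, -0.01], '--']
```

>>> step_arm(
  rows=[
    [2,-1,-1,-0.01,0,-0.01],
    [0,0,0,0,0,0],
    [0,0,0,0,0,0],
    [0,0,0,0,0,0],
    [0,0,0,0,0,0],
    [0,0,0,0,0,0],
    [0,0,0,0,0,0],
  ],
  grip=0,
)

```text
t: 49.68
eef_pos: [499.7, 584.9, 9.9]
tcp_rot: [2.667, 1.564, 1.193]
ft_force: [-1.4, 0.2, -0.1]
opening: 0.171
```

>>> step_arm(
  rows=[
    [0,0,0,0,0,0],
  ],
)

```text
t: 49.8
eef_pos: [499.7, 584.9, 9.9]
tcp_rot: [2.67, 1.564, 1.196]
ft_force: [-0.7, -0.0, 0.3]
opening: 0.167
```

Run:
```python
from pl import *
p,M,s=cur();print(thnow(),s['opening']*95.1,p)
off=p-np.array([498.8,584.5,6.0])
t=np.array([535.3,402.9,151.3])+off;print(t)
plan([((p[0],p[1],235),M),((t[0],t[1],235),rot(-1.477)),((t[0],t[1],t[2]+15),rot(-1.477))],step=45,ang=.18)
```

```text
-1.4740678301343018 15.85439561418189 [499.72805295 584.9082788    9.92633214]
[536.22805295 403.3082788  155.22633214]
cur [499.7 584.9   9.9] t 49.8 q [0.78 0.89 1.3  0.   0.94 2.25] F [-0.7 -0.   0.3] op 15.9
[[-38, 0, 0, 0, 0, 0], [-38, 0, 0, 0, 0, 0], [-38, 0, 0, 0, 0, 0], [-38, 0, 0, 0, 0, 0], [-38, 0, 0, 0, 0, 0], [-38, 0, 0, 0, 0, 0], '--', [0, 4, 37, 0, 0, 0], [0, 4, 37, 0, 0, 0], [0, 4, 37, 0, 0, 0], [0, 4, 37, 0, 0, 0], [0, 4, 37, 0, 0, 0], '--', [32, 0, 0, 0, 0, 0], [32, 0, 0, 0, 0, 0], '--']
```

>>> step_arm(
  rows=[
    [-10,0,0,0,0,0],
    [-30,0,0,0,0,0],
    [-45,0,0,0,0,0],
    [-45,0,0,0,0,0],
    [-45,0,0,0,0,0],
    [-35,0,0,0,0,0],
    [-10,0,0,0,0,0],
  ],
)

```text
t: 50.68
eef_pos: [498.7, 583.0, 238.4]
tcp_rot: [2.79, 1.565, 1.316]
ft_force: [0.9, -0.6, -0.7]
opening: 0.17
```

>>> step_arm(
  rows=[
    [0,4,30,0,0,0],
    [0,4,38,0,0,0],
    [0,4,38,0,0,0],
    [0,4,35,0,0,0],
    [0,4,22,0,0,0],
    [0,2,10,0,0,0],
    [0,0,0,0,0,0],
  ],
)

```text
t: 51.55
eef_pos: [536.4, 407.9, 231.9]
tcp_rot: [-2.053, 1.566, 2.758]
ft_force: [0.3, 0.1, -0.2]
opening: 0.165
```

Run:
```python
from pl import *
print(thnow(),cur()[1].round(3))
t=(536.2,403.3)
plan([((t[0],t[1],200),rot(-1.477))],step=20,ang=.18)
```

```text
-1.4725836585864835 [[-0.005  0.995  0.098]
 [ 0.002  0.098 -0.995]
 [-1.    -0.004 -0.002]]
cur [536.4 407.9 231.9] t 51.55 q [0.55 0.54 1.39 0.   1.21 2.02] F [ 0.3  0.1 -0.2] op 15.7
[[16, 0, 2, 0, 0, 0], [16, 0, 2, 0, 0, 0], '--']
```

>>> step_arm(
  rows=[
    [10,0,3,0,0,0],
    [15,0,2,0,0,0],
    [5,0,0,0,0,0],
    [0,0,0,0,0,0],
  ],
)

```text
t: 52.05
eef_pos: [535.6, 404.7, 198.2]
tcp_rot: [-1.869, 1.564, 2.945]
ft_force: [0.2, 1.0, -0.9]
opening: 0.166
```

Run:
```python
from pl import *
print(thnow(),cur()[1].round(3))
t=(536.2,403.3)
plan([((t[0],t[1],170),rot(-1.477))],step=15,ang=.18)
im=env.read_camera('top')
crop(im,60,140,110,100,'a1.png',6);s=env.read_camera('side');crop(s,220,270,100,110,'a2.png',6)
```

```text
-1.4701305479887579 [[-0.006  0.995  0.1  ]
 [ 0.001  0.101 -0.995]
 [-1.    -0.006 -0.002]]
cur [535.6 404.7 198.2] t 52.05 q [0.55 0.57 1.44 0.   1.14 2.02] F [ 0.2  1.  -0.9] op 15.8
[[14, 0, 1, 0, 0, 0], [14, 0, 1, 0, 0, 0], '--']
```

View pics/a2.png

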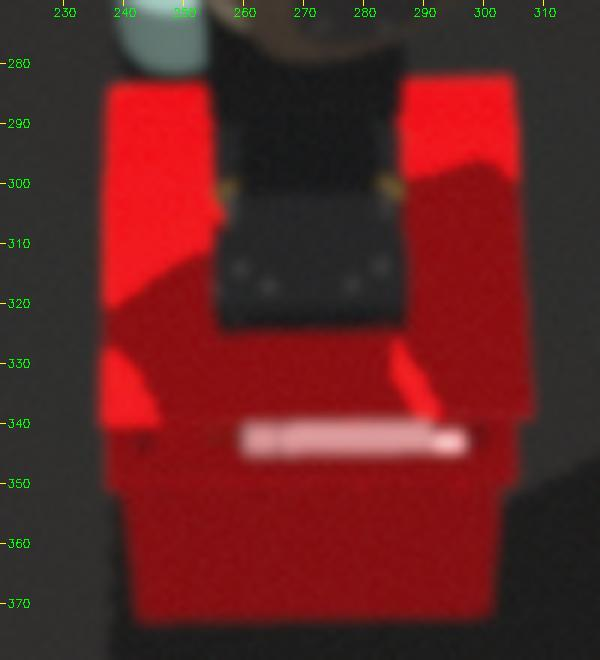

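>>> step_arm(
  rows=[
    [10,0,1,0.01,-0.01,0],
    [12,0,1,0,0,0],
    [6,0,0,0,0,0],
    [3,0,0,0,0,0],
    [0,0,0,0,0,0],
  ],
)

```text
t: 52.78
eef_pos: [535.9, 402.5, 165.9]
tcp_rot: [-0.527, 1.561, -2.008]
ft_force: [-0.2, -0.3, -0.5]
opening: 0.166
```

Run:
```python
from pl import *
print(thnow(),cur()[1].round(3))
plan([((536.2,403.3,155),rot(-1.477))],step=15,ang=.18)
```

```text
-1.4808281998090636 [[-0.004  0.996  0.09 ]
 [-0.009  0.09  -0.996]
 [-1.    -0.005  0.008]]
cur [535.9 402.5 165.9] t 52.77 q [ 0.55  0.6   1.48 -0.01  1.08  2.03] F [-0.2 -0.3 -0.5] op 15.8
[[11, 0, -1, 0, 0.01, 0], '--']
```

>>> step_arm(
  rows=[
    [4,0,0,0,0.01,0],
    [4,0,0,0,0,0],
    [3,0,0,0,0,0],
  ],
)

```text
t: 53.15
eef_pos: [536.1, 402.6, 154.9]
tcp_rot: [-2.247, 1.566, 2.555]
ft_force: [0.4, -0.7, -1.7]
opening: 0.166
```

>>> step_arm(
  rows=[
    [2,0,0,0,0,0],
    [2,0,0,0,0,0],
  ],
)

```text
t: 53.4
eef_pos: [536.1, 402.6, 151.7]
tcp_rot: [-2.311, 1.566, 2.492]
ft_force: [-6.2, -4.6, 20.3]
opening: 0.167
```

>>> step_arm(
  rows=[
    [0,0,0,0,0,0],
    [0,0,0,0,0,0],
    [0,0,0,0,0,0],
    [-10,0,0,0,0,0],
    [-25,0,0,0,0,0],
    [-45,0,0,0,0,0],
    [-45,0,10,0,0,0],
    [-20,0,40,0,0,0],
  ],
  grip=50,
)

```text
t: 54.4
eef_pos: [540.6, 353.2, 301.8]
tcp_rot: [-2.148, 1.566, 2.657]
ft_force: [0.6, 0.2, 0.1]
opening: 0.526
```

>>> step_arm(
  rows=[
    [0,0,50,0,0,0],
    [0,0,50,0,0,0],
    [0,0,50,0,0,0],
    [0,0,20,0,0,0],
  ],
)

```text
t: 54.9
eef_pos: [557.0, 178.8, 306.8]
tcp_rot: [2.478, 1.565, 1.0]
ft_force: [0.1, 0.3, -0.3]
opening: 0.527
```

Run:
```python
from pl import *
im=env.read_camera('top')
crop(im,70,140,150,110,'a1.png',5);s=env.read_camera('side');crop(s,200,170,160,220,'a2.png',4)
print(cur()[0],cur()[2]['joints'])
```

```text
[557.14301345 179.43016693 306.58856688] [0.19684815 0.34804764 1.52020034 0.0041102  1.26970223 1.67353838]
```

View pics/a1.png

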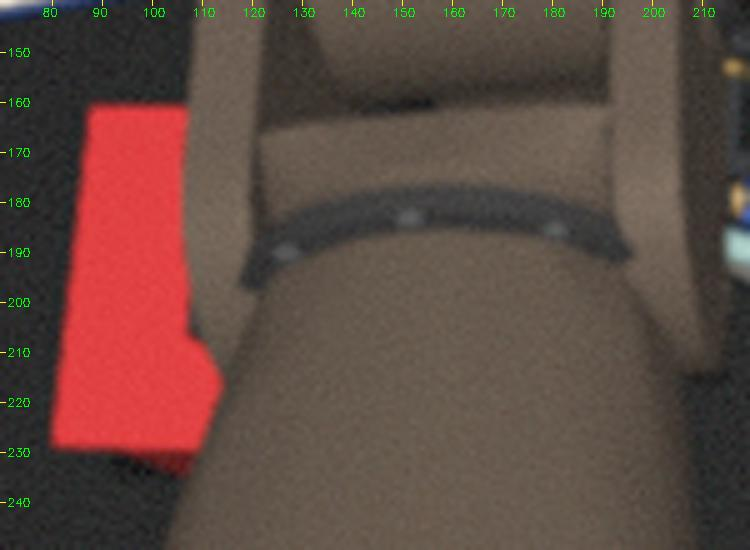

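View pics/a2.png

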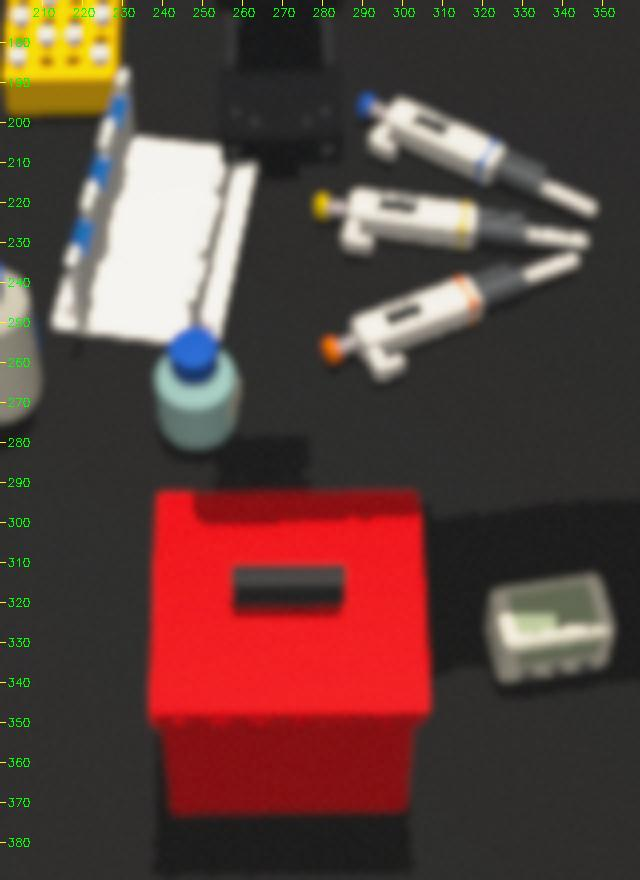

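Run:
```python
from pl import *
print(thnow())
plan([((619.6,177.3,160),rot(-1.48)),((619.6,177.3,60),rot(-1.48))],step=30,ang=.18)
```

```text
-1.4778951412776398
cur [557.1 179.4 306.6] t 55.0 q [0.2  0.35 1.52 0.   1.27 1.67] F [ 0.2  1.2 -0.5] op 49.9
[[24, 10, 1, 0, 0, 0], [24, 10, 1, 0, 0, 0], [24, 10, 1, 0, 0, 0], [24, 10, 1, 0, 0, 0], [24, 10, 1, 0, 0, 0], [24, 10, 1, 0, 0, 0], '--', [25, 0, 0, 0, 0, 0], [25, 0, 0, 0, 0, 0], [25, 0, 0, 0, 0, 0], [25, 0, 0, 0, 0, 0], '--']
```

>>> step_arm(
  rows=[
    [20,12,1,0,0,0],
    [30,14,1,0,0,0],
    [30,14,1,0,0,0],
    [30,12,0,0,0,0],
    [25,6,0,0,0,0],
    [10,2,0,0,0,0],
    [0,0,0,0,0,0],
  ],
  grip=70,
)

```text
t: 55.88
eef_pos: [620.2, 191.9, 148.7]
tcp_rot: [-2.826, 1.565, 1.987]
ft_force: [-0.7, 0.0, 0.1]
opening: 0.736
```

Run:
```python
from pl import *
print(thnow(),cur()[1].round(2)[:,0])
plan([((619.6,177.3,60),rot(-1.48))],step=20,ang=.18)
```

```text
-1.4696466218831912 [-0.  0. -1.]
cur [620.2 191.9 148.7] t 55.88 q [0.2  0.58 1.56 0.01 1.   1.66] F [-0.7  0.   0.1] op 70.0
[[18, 0, 3, 0, 0, 0], [18, 0, 3, 0, 0, 0], [18, 0, 3, 0, 0, 0], [18, 0, 3, 0, 0, 0], [18, 0, 3, 0, 0, 0], '--']
```

>>> step_arm(
  rows=[
    [2,0,7,0,0,0],
    [14,0,7,0,0,0],
    [20,0,1,0,0,0],
    [20,0,0,0,0,0],
    [16,0,0,0,0,0],
    [8,0,0,0,0,0],
    [3,0,0,0,0,0],
    [0,0,0,0,0,0],
  ],
)

```text
t: 56.88
eef_pos: [623.1, 175.2, 64.9]
tcp_rot: [2.423, 1.563, 0.952]
ft_force: [0.1, -0.5, 0.0]
opening: 0.738
```

Run:
```python
from pl import *
plan([((619.6,177.3,60),rot(-1.48))],step=20,ang=.18)
s=env.read_camera('side');crop(s,200,200,120,100,'a2.png',6)
im=env.read_camera('top');crop(im,190,130,120,90,'a1.png',6)
```

```text
cur [623.1 175.2  64.9] t 56.88 q [0.17 0.68 1.63 0.01 0.83 1.64] F [ 0.1 -0.5  0. ] op 70.2
[[5, -3, -2, 0.01, -0.01, 0], '--']
```

View pics/a2.png

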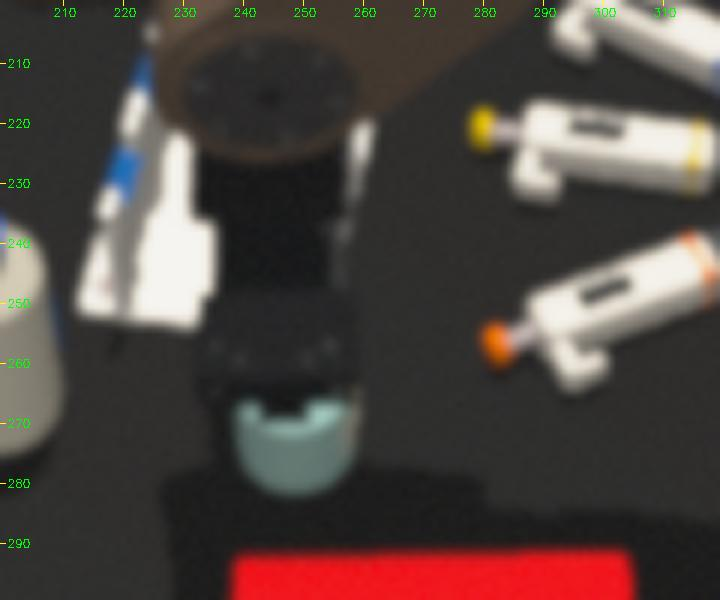

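View pics/a1.png

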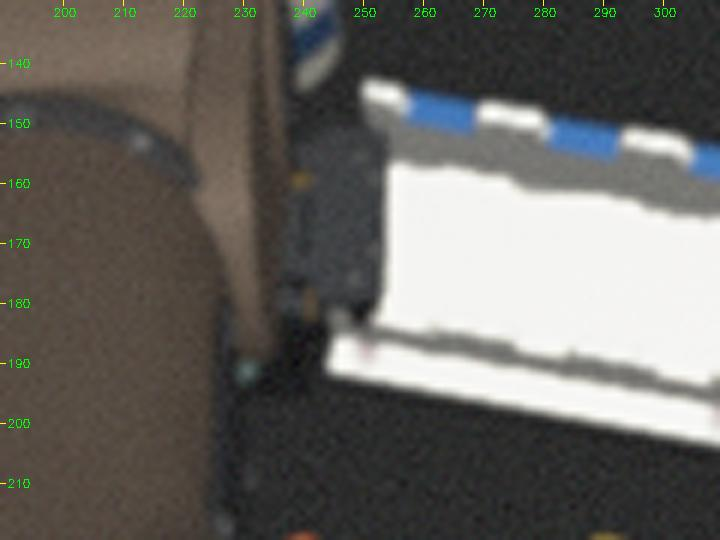

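>>> step_arm(
  rows=[
    [3,-3,-2,0,0,0],
    [2,0,0,0,0,0],
    [0,0,0,0,0,0],
  ],
)

```text
t: 57.35
eef_pos: [620.0, 177.3, 60.7]
tcp_rot: [2.278, 1.562, 0.808]
ft_force: [-0.5, 0.3, 0.6]
opening: 0.739
```

>>> step_arm(
  rows=[
    [0,0,0,0,0,0],
    [0,0,0,0,0,0],
    [0,0,0,0,0,0],
    [0,0,0,0,0,0],
    [0,0,0,0,0,0],
    [0,0,0,0,0,0],
    [0,0,0,0,0,0],
  ],
  grip=0,
)

```text
t: 58.22
eef_pos: [620.2, 177.3, 60.8]
tcp_rot: [2.262, 1.562, 0.792]
ft_force: [-0.5, 0.4, 0.2]
opening: 0.372
```

>>> step_arm(
  rows=[
    [-5,0,0,0,0,0],
    [-10,0,0,0,0,0],
    [-25,0,0,0,0,0],
    [-40,0,0,0,0,0],
    [-40,0,0,0,0,0],
    [-30,0,0,0,0,0],
    [-15,0,0,0,0,0],
  ],
)

```text
t: 59.1
eef_pos: [618.3, 176.0, 233.0]
tcp_rot: [2.385, 1.563, 0.915]
ft_force: [0.4, -0.0, -1.6]
opening: 0.377
```

Run:
```python
from pl import *
print(thnow())
plan([((545,-401.5,210),rot(-1.48)),((545,-401.5,66),rot(-1.48))],step=45,ang=.18)
```

```text
-1.4701543339384817
cur [618.3 176.  233. ] t 59.1 q [0.17 0.49 1.48 0.01 1.16 1.64] F [ 0.4 -0.  -1.6] op 35.8
[[1, -10, 44, 0, 0, 0], [1, -10, 44, 0, 0, 0], [2, -10, 44, 0, 0, 0], [2, -10, 44, 0, 0, 0], [2, -10, 44, 0, 0, 0], [2, -10, 44, 0, 0, 0], [2, -10, 44, 0, 0, 0], [2, -10, 44, 0, 0, 0], [2, -10, 44, 0, 0, 0], [2, -10, 44, 0, 0, 0], [2, -10, 44, 0, 0, 0], [2, -10, 44, 0, 0, 0], [2, -10, 44, 0, 0, 0], '--', [36, 0, 0, 0, 0, 0], [36, 0, 0, 0, 0, 0], [36, 0, 0, 0, 0, 0], [36, 0, 0, 0, 0, 0], '--']
```

>>> step_arm(
  rows=[
    [1,-10,30,0,0,0],
    [1,-10,42,0,0,0],
    [1,-10,44,0,0,0],
    [1,-10,44,0,0,0],
    [1,-10,44,0,0,0],
    [1,-10,44,0,0,0],
    [1,-10,44,0,0,0],
    [1,-10,44,0,0,0],
  ],
)

```text
t: 60.1
eef_pos: [570.1, -173.3, 221.6]
tcp_rot: [2.741, 1.563, 1.276]
ft_force: [0.4, 0.0, -1.3]
opening: 0.374
```

Run:
```python
from pl import *
print(thnow())
plan([((545,-401.5,210),rot(-1.48)),((545,-401.5,66),rot(-1.48))],step=45,ang=.18)
```

```text
-1.4648297066902851
cur [ 570.1 -173.3  221.6] t 60.1 q [-0.41  0.43  1.61  0.01  1.09  1.05] F [ 0.4  0.  -1.3] op 35.6
[[2, -8, 37, 0, 0, 0], [2, -8, 37, 0, 0, 0], [2, -8, 37, 0, 0, 0], [2, -8, 37, 0, 0, 0], [2, -8, 37, 0, 0, 0], [2, -8, 37, 0, 0, 0], '--', [36, 0, 0, 0, 0, 0], [36, 0, 0, 0, 0, 0], [36, 0, 0, 0, 0, 0], [36, 0, 0, 0, 0, 0], '--']
```

>>> step_arm(
  rows=[
    [1,-6,38,0,0,0],
    [1,-6,38,0,0,0],
    [1,-5,36,0,0,0],
    [1,-4,30,0,0,0],
    [1,-3,20,0,0,0],
    [2,-1,10,0,0,0],
    [2,0,4,0,0,0],
    [0,0,0,0,0,0],
  ],
)

```text
t: 61.1
eef_pos: [560.9, -357.7, 207.7]
tcp_rot: [-2.998, 1.559, 1.818]
ft_force: [-0.7, 0.6, -1.5]
opening: 0.373
```

Run:
```python
from pl import *
print(thnow(),cur()[1][:,0].round(3))
plan([((545,-401.5,100),rot(-1.48)),((545,-401.5,66),rot(-1.48))],step=25,ang=.18)
```

```text
-1.4677847868967029 [-0.003  0.011 -1.   ]
cur [ 560.9 -357.7  207.7] t 61.1 q [-0.67  0.55  1.44  0.01  1.16  0.79] F [-0.7  0.6 -1.5] op 35.5
[[21, -4, 9, 0, 0, 0], [21, -4, 9, 0, 0, 0], [21, -4, 9, 0, 0, 0], [21, -4, 9, 0, 0, 0], [22, -4, 8, 0, 0, 0], '--', [17, 0, 0, 0, 0, 0], [17, 0, 0, 0, 0, 0], '--']
```

>>> step_arm(
  rows=[
    [5,-5,14,0,0,-0.01],
    [10,-5,12,0,0,0],
    [20,-3,10,0,0,0],
    [20,-2,4,0,0,0],
    [15,0,0,0,0,0],
    [8,0,0,0,0,0],
    [0,0,0,0,0,0],
  ],
)

```text
t: 61.98
eef_pos: [547.7, -400.3, 122.2]
tcp_rot: [-2.338, 1.551, 2.478]
ft_force: [0.1, -0.9, -1.3]
opening: 0.372
```

Run:
```python
from pl import *
print(thnow(),cur()[1][:,0].round(3))
plan([((545,-401.5,68),rot(-1.48))],step=15,ang=.18)
s=env.read_camera('side');crop(s,240,80,110,100,'a2.png',6)
im=env.read_camera('top');crop(im,380,180,130,100,'a1.png',6)
```

```text
-1.4671018358881267 [-0.015  0.012 -1.   ]
cur [ 547.7 -400.3  122.2] t 61.98 q [-0.73  0.66  1.49 -0.    1.02  0.74] F [ 0.1 -0.9 -1.3] op 35.4
[[14, -1, 0, 0, 0, 0], [14, -1, 0, 0, 0, 0], [14, -1, 0, 0, 0, 0], [14, -1, 0, 0, 0, 0], '--']
```

View pics/a2.png

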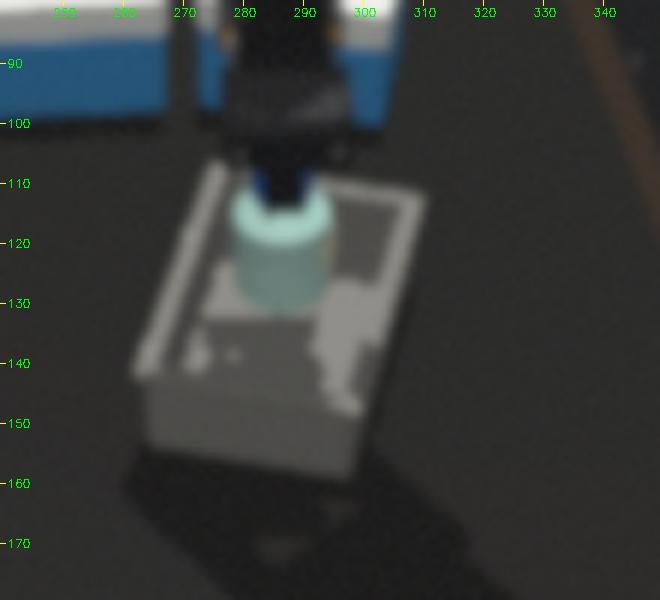

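View pics/a1.png

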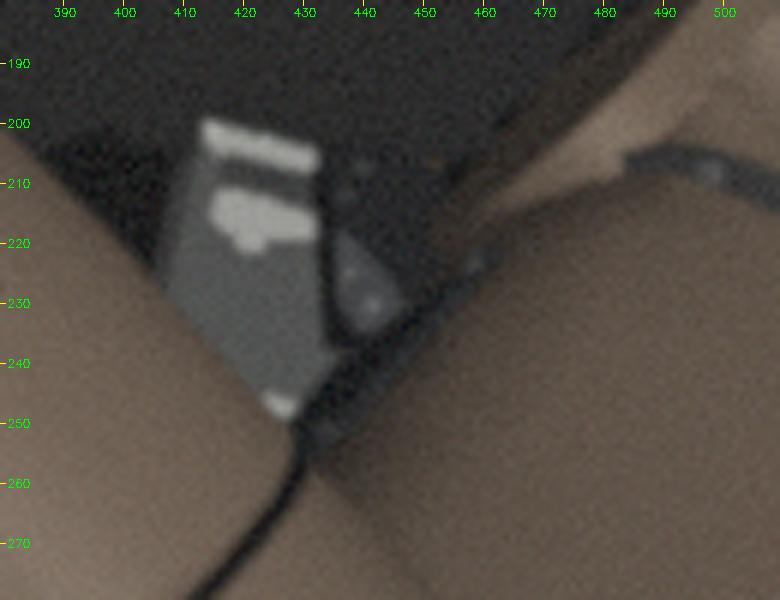

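>>> step_arm(
  rows=[
    [14,-1,0,0,0,0],
    [16,-1,0,0,0,0],
    [12,0,0,0,0,0],
    [6,0,0,0,0,0],
    [2,0,0,0,0,0],
    [0,0,0,0,0,0],
  ],
)

```text
t: 62.82
eef_pos: [545.6, -400.1, 70.5]
tcp_rot: [-2.329, 1.554, 2.488]
ft_force: [0.3, 0.0, -2.0]
opening: 0.372
```

>>> step_arm(
  rows=[
    [2,0,0,0,0,0],
    [2,0,0,0,0,0],
  ],
)

```text
t: 63.08
eef_pos: [545.9, -400.3, 67.1]
tcp_rot: [-2.322, 1.555, 2.495]
ft_force: [0.3, -1.0, -1.5]
opening: 0.373
```

>>> step_arm(
  rows=[
    [2,0,0,0,0,0],
  ],
)

```text
t: 63.2
eef_pos: [545.9, -400.3, 66.0]
tcp_rot: [-2.318, 1.556, 2.499]
ft_force: [-4.6, 4.3, 17.5]
opening: 0.37
```

>>> step_arm(
  rows=[
    [2,0,0,0,0,0],
  ],
)

```text
t: 63.32
eef_pos: [546.1, -400.3, 66.0]
tcp_rot: [-2.318, 1.557, 2.499]
ft_force: [-5.9, 5.6, 22.5]
opening: 0.374
```

>>> step_arm(
  rows=[
    [0,0,0,0,0,0],
    [0,0,0,0,0,0],
    [0,0,0,0,0,0],
    [-5,0,0,0,0,0],
    [-20,0,0,0,0,0],
    [-45,0,0,0,0,0],
    [-50,0,0,0,0,0],
    [-30,0,0,0,0,0],
  ],
  grip=62,
)

```text
t: 64.32
eef_pos: [547.3, -401.3, 219.0]
tcp_rot: [-2.336, 1.553, 2.481]
ft_force: [1.1, -0.8, -0.3]
opening: 0.652
```

>>> step_arm(
  rows=[
    [0,0,-40,0,0,0],
    [0,-10,-50,0,0,0],
    [0,-10,-40,0,0,0],
    [0,0,-20,0,0,0],
    [0,0,0,0,0,0],
  ],
)

```text
t: 64.95
eef_pos: [512.0, -251.7, 224.9]
tcp_rot: [-2.335, 1.561, 2.481]
ft_force: [0.8, -0.3, 0.7]
opening: 0.653
```

Run:
```python
from pl import *
s=env.read_camera('side');im=env.read_camera('top')
cv2.imwrite('pics/c1.png',cv2.resize(im[:,:,::-1],(800,600)));cv2.imwrite('pics/c2.png',cv2.resize(s[:,:,::-1],(800,600)))
print(cur()[0])
```

```text
[ 512.06609119 -252.9355239   224.5208062 ]
```

View pics/c1.png

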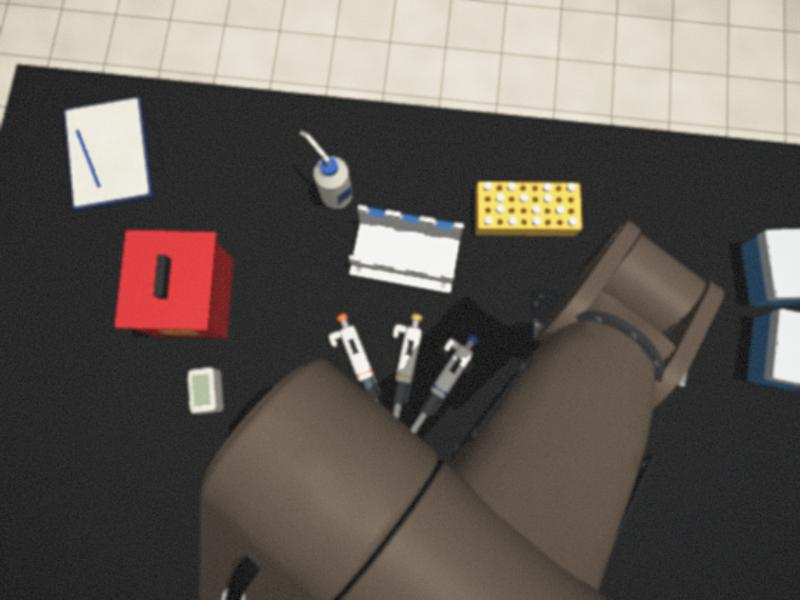

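View pics/c2.png

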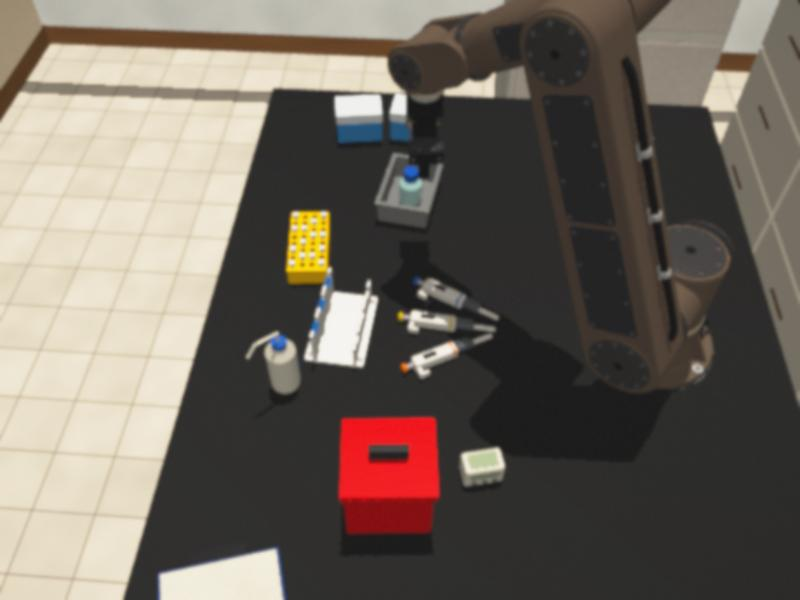

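```bash
cat > slot.py <<'E'
from pl import *
REST=np.array([668.4,18.0]);RY=-.085
def slot(i,dx=8,up=0,rest=REST,ry=RY):
    Rz=R.from_euler('z',ry).as_matrix()
    o=np.array([rest[0],rest[1],0])+Rz@np.array([16.7,(-62,0,62)[i],82.])
    M=rot(ry-np.pi/2,.35,ry)   # tool y = slope x
    # slope x = M[:,1], slope z = -M[:,0]
    return o+dx*M[:,1]-up*M[:,0],M
def tcp_for(o,M,a,b=15):
    return o-M@np.array([a,b,0])
E
python3 - <<'E'
from slot import *
o,M=slot(0,0);print(o,M.round(2))
print(tcp_for(*slot(0,8,30),-16))
print(thnow())
psi=-.4635;th=psi-np.pi/2
g=np.array([451.9,-89])-15*np.array([np.cos(psi),np.sin(psi)]);print(g,th)
plan([((g[0],g[1],150),rot(th)),((g[0],g[1],-3),rot(th))],step=35,ang=.1)
E
```

```text
[679.77605123 -45.19395112  82.        ] [[ 0.34  0.94 -0.08]
 [-0.03 -0.08 -1.  ]
 [-0.94  0.34  0.  ]]
[668.44094464 -44.22813995  92.75093333]
-1.4686397214171993
[438.48260209 -82.29377652] -2.0342963267948964
cur [ 512.1 -252.9  224.5] t 65.05 q [-0.57  0.4   1.66  0.    1.09  0.89] F [ 0.1 -0.9  0.1] op 61.9
[[13, -9, -29, 0.09, 0, 0], [13, -12, -28, 0.09, 0, 0], [13, -15, -27, 0.09, 0, 0], [13, -17, -26, 0.09, 0, 0], [13, -19, -24, 0.09, 0, 0], [12, -22, -22, 0.09, 0, 0], '--', [31, 0, 0, 0, 0, 0], [31, 0, 0, 0, 0, 0], [31, 0, 0, 0, 0, 0], [31, 0, 0, 0, 0, 0], [31, 0, 0, 0, 0, 0], '--']
```

>>> step_arm(
  rows=[
    [8,-9,-29,0.1,0,0],
    [8,-12,-28,0.1,0,0],
    [10,-15,-27,0.1,0,0],
    [10,-17,-26,0.1,0,0],
    [10,-16,-20,0.1,0,0],
    [8,-10,-10,0.06,0,0],
    [5,-4,-4,0,0,0],
    [0,0,0,0,0,0],
  ],
  grip=52,
)

```text
t: 66.05
eef_pos: [451.7, -101.7, 163.1]
tcp_rot: [-1.656, 1.561, 2.574]
ft_force: [0.1, 0.2, -0.4]
opening: 0.544
```

Run:
```python
from slot import *
print(thnow(),cur()[1][:,0].round(3))
plan([((438.5,-82.3,-3),rot(-2.034))],step=25,ang=.1)
im=env.read_camera('top');crop(im,210,200,150,115,'a1.png',5)
s=env.read_camera('side');crop(s,260,170,110,100,'a2.png',6)
```

```text
-2.0534689905616386 [-0.008  0.005 -1.   ]
cur [ 451.7 -101.7  163.1] t 66.05 q [-0.37  0.32  1.99  0.    0.84  1.69] F [ 0.1  0.2 -0.4] op 51.7
[[24, -3, -2, 0, 0, 0], [24, -3, -2, 0, 0, 0], [24, -3, -2, 0, 0, 0], [24, -3, -2, 0, 0, 0], [24, -3, -2, 0, 0, 0], [24, -3, -2, 0, 0, 0], [24, -3, -2, 0, 0, 0], '--']
```

View pics/a2.png

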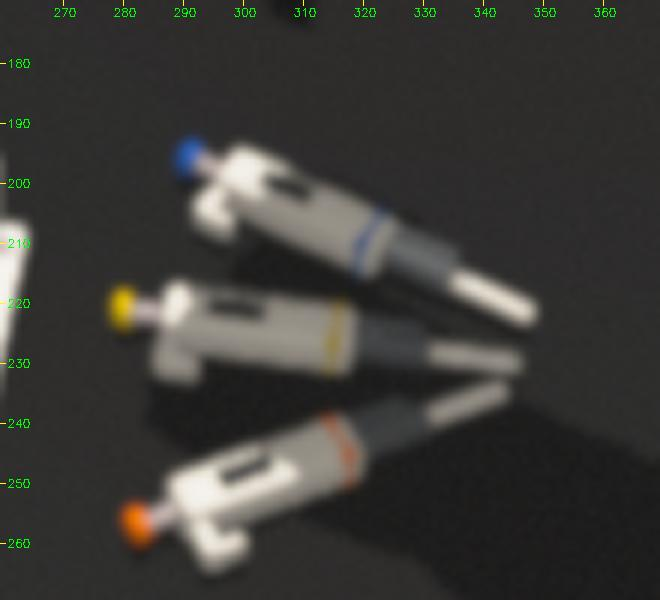

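>>> step_arm(
  rows=[
    [18,-7,-5,0,0,0],
    [24,-6,-5,-0.01,0,0],
    [26,-4,-3,-0.01,0,0],
    [26,-2,-1,0,0,0],
    [24,0,0,0,0,0],
    [12,0,0,0,0,0],
    [4,0,0,0,0,0],
    [0,0,0,0,0,0],
  ],
)

```text
t: 67.15
eef_pos: [445.3, -84.7, 28.1]
tcp_rot: [-2.95, 1.569, 1.3]
ft_force: [-0.0, 0.3, -0.0]
opening: 0.548
```

Run:
```python
from slot import *
print(thnow(),cur()[1][:,0].round(3))
plan([((438.5,-82.3,-3),rot(-2.034))],step=15,ang=.1)
```

```text
-2.0332387431965726 [ 0.     0.002 -1.   ]
cur [445.3 -84.7  28.1] t 67.15 q [-0.33  0.55  2.14  0.    0.45  1.69] F [-0.   0.3 -0. ] op 52.1
[[10, -2, 0, 0, 0, 0], [10, -2, 0, 0, 0, 0], [10, -2, 0, 0, 0, 0], '--']
```

>>> step_arm(
  rows=[
    [10,-3,0,0,0,0],
    [10,-3,0,0,0,0],
    [8,-1,0,0,0,0],
    [3,0,0,0,0,0],
    [0,0,0,0,0,0],
  ],
)

```text
t: 67.78
eef_pos: [439.2, -81.4, -4.1]
tcp_rot: [2.524, 1.568, 0.491]
ft_force: [0.7, 0.6, 0.6]
opening: 0.55
```

Run:
```python
from slot import *
print(thnow(),cur()[1][:,0].round(3))
plan([((438.5,-82.3,-3),rot(-2.034))],step=15,ang=.1)
```

```text
-2.0329477798230275 [ 0.002  0.001 -1.   ]
cur [439.2 -81.4  -4.1] t 67.78 q [-0.33  0.61  2.17  0.01  0.35  1.7 ] F [0.7 0.6 0.6] op 52.3
[[-1, 0, 1, 0, 0, 0], '--']
```

Good; close.

>>> step_arm(
  rows=[
    [0,0,0,0,0,0],
    [0,0,0,0,0,0],
    [0,0,0,0,0,0],
    [0,0,0,0,0,0],
    [0,0,0,0,0,0],
    [0,0,0,0,0,0],
  ],
  grip=0,
)

```text
t: 68.53
eef_pos: [439.5, -81.6, -3.6]
tcp_rot: [2.295, 1.568, 0.262]
ft_force: [0.1, -0.1, -0.4]
opening: 0.293
```

>>> step_arm(
  rows=[
    [-5,0,0,0,0,0],
    [-20,0,0,0,0,0],
    [-40,0,0,0,0,0],
    [-40,0,0,0,0,0],
    [-40,0,0,0,0,0],
    [-20,0,0,0,0,0],
    [-5,0,0,0,0,0],
  ],
)

```text
t: 69.4
eef_pos: [438.0, -81.4, 172.9]
tcp_rot: [2.592, 1.569, 0.559]
ft_force: [0.2, 0.6, -1.1]
opening: 0.293
```

Run:
```python
from slot import *
print(thnow())
a=-4-13
o,M=slot(0,8,60);t=tcp_for(o,M,a);print(t)
plan([(t,M)],step=35,ang=.1)
```

```text
-2.032938714458127
[658.53280943 -43.3839143  119.992742  ]
cur [438.  -81.4 172.9] t 69.4 q [-0.33  0.28  2.02  0.    0.84  1.7 ] F [ 0.2  0.6 -1.1] op 27.8
[[8, 26, -19, -0.05, 0.01, 0.05], [9, 26, -17, -0.05, 0.01, 0.05], [11, 27, -16, -0.05, 0.01, 0.05], [12, 27, -14, -0.05, 0.01, 0.05], [13, 27, -13, -0.05, 0.01, 0.05], [15, 27, -11, -0.05, 0.01, 0.05], [16, 27, -10, -0.05, 0.01, 0.05], '--']
```

>>> step_arm(
  rows=[
    [4,26,-19,-0.05,0.01,0.05],
    [4,26,-17,-0.05,0.01,0.05],
    [6,27,-16,-0.05,0.01,0.05],
    [8,27,-14,-0.05,0.01,0.05],
    [8,27,-13,-0.05,0.01,0.05],
    [8,22,-9,-0.05,0.01,0.05],
    [8,12,-5,-0.05,0.01,0.05],
    [0,0,0,0,0,0],
  ],
)

```text
t: 70.4
eef_pos: [634.7, -45.9, 144.6]
tcp_rot: [1.592, 1.214, -0.077]
ft_force: [0.4, 0.5, -0.9]
opening: 0.291
```

Run:
```python
from slot import *
a=-4-13
o,M=slot(0,8,60);t=tcp_for(o,M,a);print(t)
plan([(t,M)],step=20,ang=.1)
```

```text
[658.53280943 -43.3839143  119.992742  ]
cur [634.7 -45.9 144.6] t 70.4 q [-0.19  0.47  1.86  0.09  0.46  1.4 ] F [ 0.4  0.5 -0.9] op 27.6
[[16, 7, -2, -0.01, 0, 0], [16, 7, -2, -0.01, 0, 0], '--']
```

>>> step_arm(
  rows=[
    [10,6,-1,0,0,0],
    [12,6,-1,-0.01,0,0],
    [6,2,0,0,0,0],
    [0,0,0,0,0,0],
  ],
)

```text
t: 70.9
eef_pos: [658.4, -46.3, 120.8]
tcp_rot: [1.583, 1.218, -0.078]
ft_force: [-0.0, -0.6, -0.7]
opening: 0.293
```

Run:
```python
from slot import *
a=-4-13
o,M=slot(0,8,60);t=tcp_for(o,M,a);print(t)
plan([(t,M)],step=20,ang=.1)
p,N,_=cur()
oo=p+N@[a,15,0];b=oo+75*N[:,1];n=oo-135*N[:,1]
print('tool-bias pred: btn',proj('top',b).round(1),proj('side',b).round(1),'noz',proj('top',n).round(1),proj('side',n).round(1))
d=np.array([0,0,33.])
oo=p+d+N@[a+33,15,0];b=oo+75*N[:,1];n=oo-135*N[:,1]
print('world-bias pred: btn',proj('top',b).round(1),proj('side',b).round(1),'noz',proj('top',n).round(1),proj('side',n).round(1))
im=env.read_camera('top');crop(im,230,110,140,110,'a1.png',5)
s=env.read_camera('side');crop(s,190,140,140,110,'a2.png',5)
```

```text
[658.53280943 -43.3839143  119.992742  ]
cur [658.4 -46.3 120.8] t 70.9 q [-0.19  0.53  1.82  0.09  0.44  1.4 ] F [-0.  -0.6 -0.7] op 27.9
[[1, 0, -3, -0.01, 0, 0], '--']
tool-bias pred: btn [[318.6 132.3]] [[215.6 175.3]] noz [[301.2 217.7]] [[281.  199.5]]
world-bias pred: btn [[319.5 127.5]] [[211.8 174.4]] noz [[302. 213.]] [[277.3 198.6]]
```

View pics/a1.png

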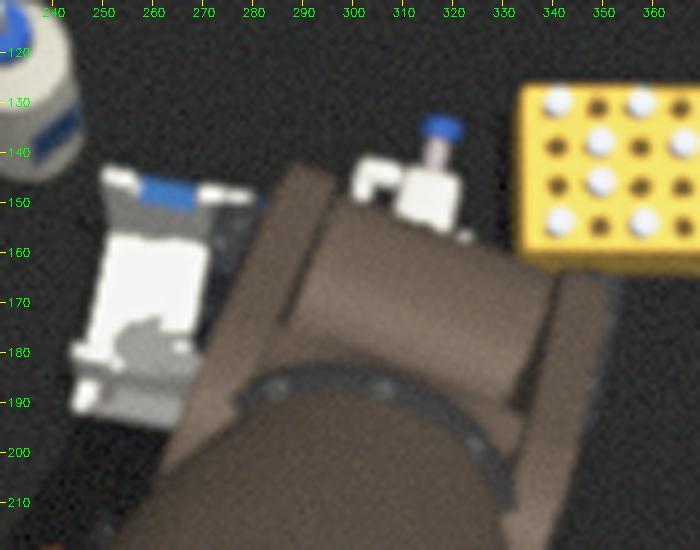

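View pics/a2.png

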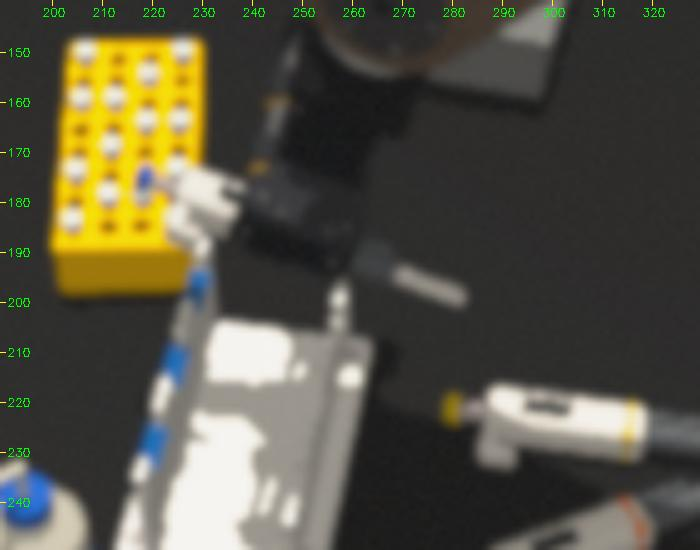

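>>> step_arm(
  rows=[
    [8,0,-2,-0.01,0,0],
    [14,0,-1,0,0,0],
    [12,0,0,0,0,0],
    [6,0,0,0,0,0],
    [0,0,0,0,0,0],
  ],
)

```text
t: 71.62
eef_pos: [673.0, -44.2, 81.1]
tcp_rot: [1.573, 1.218, -0.078]
ft_force: [-0.1, 0.7, -0.8]
opening: 0.292
```

Run:
```python
from slot import *
a=-4-13
o,M=slot(0,8,2);t=tcp_for(o,M,a);print(t,cur()[1].round(3),M.round(3))
plan([(t,M)],step=20,ang=.1)
```

```text
[678.34907985 -45.0723656   65.50912466] [[ 0.345  0.935 -0.08 ]
 [-0.027 -0.075 -0.997]
 [-0.938  0.346 -0.001]] [[ 0.342  0.936 -0.085]
 [-0.029 -0.08  -0.996]
 [-0.939  0.343  0.   ]]
cur [673.  -44.2  81.1] t 71.62 q [-0.18  0.6   1.81  0.09  0.38  1.39] F [-0.1  0.7 -0.8] op 27.8
[[16, 0, 0, 0, 0, 0], '--']
```

>>> step_arm(
  rows=[
    [6,0,0,0,0,0],
    [4,0,0,0,0,0],
    [2,0,0,0,0,0],
    [0,0,0,0,0,0],
  ],
)

```text
t: 72.12
eef_pos: [677.6, -44.7, 69.6]
tcp_rot: [1.572, 1.217, -0.078]
ft_force: [-0.0, 0.5, -1.9]
opening: 0.288
```

>>> step_arm(
  rows=[
    [2,0,0,0,0,0],
    [2,0,0,0,0,0],
  ],
)

```text
t: 72.38
eef_pos: [679.2, -44.8, 66.1]
tcp_rot: [1.572, 1.216, -0.078]
ft_force: [0.4, -0.4, -1.5]
opening: 0.293
```

>>> step_arm(
  rows=[
    [2,0,0,0,0,0],
  ],
)

```text
t: 72.5
eef_pos: [679.8, -44.8, 64.8]
tcp_rot: [1.572, 1.216, -0.078]
ft_force: [-15.4, 1.3, 24.2]
opening: 0.292
```

>>> step_arm(
  rows=[
    [2,0,0,0,0,0],
  ],
)

```text
t: 72.62
eef_pos: [679.9, -44.9, 64.7]
tcp_rot: [1.572, 1.216, -0.078]
ft_force: [-23.2, -0.4, 32.9]
opening: 0.292
```

>>> step_arm(
  rows=[
    [-1,0,0,0,0,0],
    [0,0,0,0,0,0],
    [0,0,0,0,0,0],
  ],
  grip=46,
)

```text
t: 73.0
eef_pos: [680.0, -44.9, 66.5]
tcp_rot: [1.572, 1.214, -0.079]
ft_force: [0.3, 0.0, 0.3]
opening: 0.474
```

>>> step_arm(
  rows=[
    [-5,0,0,0,0,0],
    [-20,0,0,0,0,0],
    [-40,0,0,0,0,0],
    [-40,0,0,0,0,0],
    [-40,-10,0,0,0,-0.1],
    [-20,-20,0,0,0,-0.1],
  ],
)

```text
t: 73.75
eef_pos: [591.1, -37.9, 221.1]
tcp_rot: [1.568, 1.42, -0.083]
ft_force: [0.1, -0.3, -0.2]
opening: 0.485
```

Run:
```python
from slot import *
psi=-.092;th=psi-np.pi/2
g=np.array([471.7,-7.7])-15*np.array([np.cos(psi),np.sin(psi)]);print(g,th,thnow())
plan([((g[0],g[1],150),rot(th)),((g[0],g[1],-3),rot(th))],step=35,ang=.1)
im=env.read_camera('top');crop(im,230,110,140,110,'a1.png',5)
s=env.read_camera('side');crop(s,190,160,160,110,'a2.png',5)
```

```text
[456.76343524  -6.3219459 ] -1.6627963267948966 -1.6510899942092065
cur [591.1 -37.9 221.1] t 73.75 q [-0.18  0.37  1.73  0.02  0.89  1.46] F [ 0.1 -0.3 -0.2] op 46.1
[[10, -29, -4, 0, 0, -0.03], [11, -29, -4, 0, 0, -0.03], [12, -28, -4, 0, 0, -0.03], [13, -28, -4, 0, 0, -0.03], [13, -28, -4, 0, 0, -0.03], '--', [31, 0, 0, 0, 0, 0], [31, 0, 0, 0, 0, 0], [31, 0, 0, 0, 0, 0], [31, 0, 0, 0, 0, 0], [31, 0, 0, 0, 0, 0], '--']
```

View pics/a1.png

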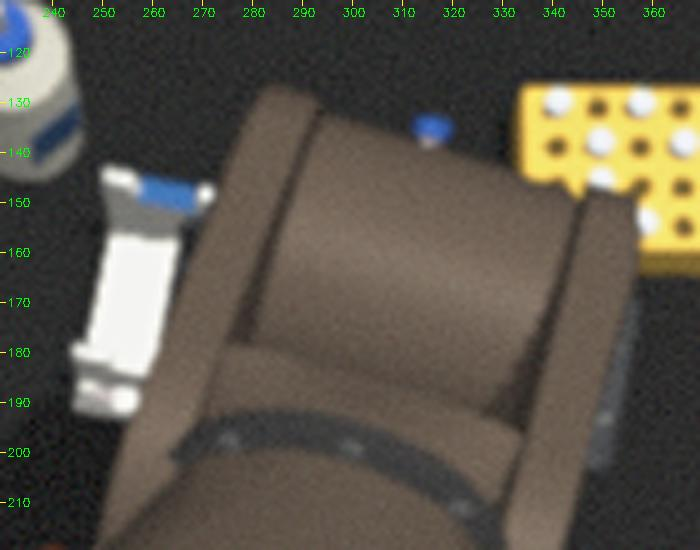

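View pics/a2.png

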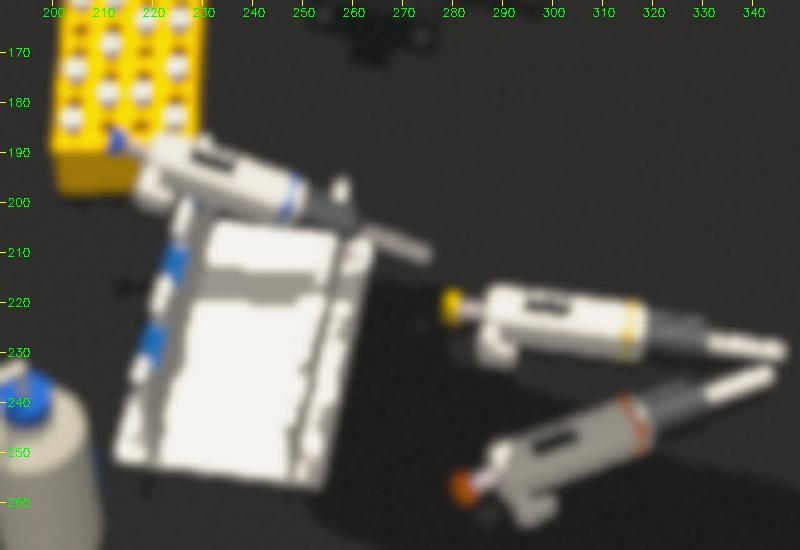

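>>> step_arm(
  rows=[
    [5,-29,-4,0,0,-0.03],
    [8,-30,-5,0,0,-0.03],
    [10,-30,-5,0,0,-0.03],
    [12,-25,-4,0,0,-0.03],
    [14,-12,-2,0,0,-0.03],
    [14,-4,0,0,0,0],
    [5,0,0,0,0,0],
  ],
  grip=52,
)

```text
t: 74.72
eef_pos: [466.9, -7.2, 134.9]
tcp_rot: [1.571, 1.558, -0.081]
ft_force: [-0.4, -0.1, 0.8]
opening: 0.547
```

Run:
```python
from slot import *
print(thnow(),cur()[1][:,0].round(3))
plan([((456.8,-6.3,-3),rot(-1.663))],step=25,ang=.1)
```

```text
-1.6512217929035562 [ 0.012 -0.001 -1.   ]
cur [466.9  -7.2 134.9] t 74.72 q [-0.16  0.37  2.02  0.    0.74  1.49] F [-0.4 -0.1  0.8] op 52.0
[[23, -2, 0, 0, 0, 0], [23, -2, 0, 0, 0, 0], [23, -2, 0, 0, 0, 0], [23, -2, 0, 0, 0, 0], [23, -2, 0, 0, 0, 0], [23, -2, 0, 0, 0, 0], '--']
```

>>> step_arm(
  rows=[
    [20,-4,0,0.01,0,-0.01],
    [25,-4,0,0,0,0],
    [25,-1,0,0,0,0],
    [20,0,0,0,0,0],
    [15,0,0,0,0,0],
    [6,0,0,0,0,0],
    [2,0,0,0,0,0],
    [0,0,0,0,0,0],
  ],
)

```text
t: 75.72
eef_pos: [464.1, -7.6, 17.8]
tcp_rot: [1.558, 1.56, -0.105]
ft_force: [-0.9, 0.0, 0.6]
opening: 0.547
```

Run:
```python
from slot import *
print(thnow(),cur()[1][:,0].round(3))
plan([((456.8,-6.3,-3),rot(-1.663))],step=15,ang=.1)
```

```text
-1.662518548610401 [ 0.011 -0.001 -1.   ]
cur [464.1  -7.6  17.8] t 75.72 q [-0.16  0.58  2.12  0.    0.43  1.5 ] F [-0.9  0.   0.6] op 52.0
[[10, -4, 0, 0, 0, -0.01], [10, -4, 0, 0, 0, -0.01], '--']
```

>>> step_arm(
  rows=[
    [8,-5,0,0,0,-0.01],
    [8,-3,0,0,0,0],
    [4,0,0,0,0,0],
    [0,0,0,0,0,0],
  ],
)

```text
t: 76.22
eef_pos: [456.1, -6.9, -2.9]
tcp_rot: [1.404, 1.569, -0.259]
ft_force: [0.4, -0.3, 0.4]
opening: 0.548
```

>>> step_arm(
  rows=[
    [0,0,0,0,0,0],
    [0,0,0,0,0,0],
    [0,0,0,0,0,0],
    [0,0,0,0,0,0],
    [0,0,0,0,0,0],
    [0,0,0,0,0,0],
  ],
  grip=0,
)

```text
t: 76.97
eef_pos: [456.3, -6.9, -2.6]
tcp_rot: [1.435, 1.569, -0.227]
ft_force: [-0.5, -0.7, -1.1]
opening: 0.292
```

>>> step_arm(
  rows=[
    [-5,0,0,0,0,0],
    [-20,0,0,0,0,0],
    [-40,0,0,0,0,0],
    [-40,0,0,0,0,0],
    [-40,0,0,0,0,0],
    [-20,0,0,0,0,0],
    [-5,0,0,0,0,0],
  ],
)

```text
t: 77.85
eef_pos: [455.1, -6.7, 173.9]
tcp_rot: [1.338, 1.57, -0.325]
ft_force: [-0.0, 0.4, -1.7]
opening: 0.293
```

Run:
```python
from slot import *
print(thnow())
a=-3-13
o,M=slot(1,8,60);t=tcp_for(o,M,a);print(t)
plan([(t,M)],step=33,ang=.1)
```

```text
-1.6624712222622893
[663.45480593  18.42135675 120.93211471]
cur [455.1  -6.7 173.9] t 77.85 q [-0.16  0.29  2.   -0.    0.85  1.5 ] F [-0.   0.4 -1.7] op 27.8
[[8, 29, -6, 0, 0, 0.05], [9, 29, -6, 0, 0, 0.05], [10, 28, -6, 0, 0, 0.05], [12, 28, -6, 0, 0, 0.05], [13, 27, -6, 0, 0, 0.05], [15, 27, -6, 0, 0, 0.05], [16, 26, -6, 0, 0, 0.05], '--']
```

>>> step_arm(
  rows=[
    [4,29,-6,0,0,0.05],
    [4,29,-6,0,0,0.05],
    [6,28,-6,0,0,0.05],
    [8,28,-6,0,0,0.05],
    [8,27,-6,0,0,0.05],
    [8,20,-3,0,0,0.05],
    [8,10,0,0,0,0.05],
    [0,0,0,0,0,0],
  ],
)

```text
t: 78.85
eef_pos: [636.0, 10.9, 143.1]
tcp_rot: [1.571, 1.221, -0.092]
ft_force: [-0.1, 0.2, -0.7]
opening: 0.295
```

Run:
```python
from slot import *
a=-3-13
o,M=slot(1,8,40);t=tcp_for(o,M,a);print(t)
plan([(t,M)],step=20,ang=.1)
```

```text
[670.28800263  17.83913217 102.14466046]
cur [636.   10.9 143.1] t 78.85 q [-0.09  0.47  1.85 -0.    0.47  1.58] F [-0.1  0.2 -0.7] op 28.1
[[17, 6, -3, 0, 0, 0], [17, 6, -3, 0, 0, 0], [17, 6, -3, 0, 0, 0], '--']
```

>>> step_arm(
  rows=[
    [8,7,-4,0,0,0],
    [14,7,-4,0,0,0],
    [14,3,-1,0,0,0],
    [6,0,0,0,0,0],
    [0,0,0,0,0,0],
  ],
)

```text
t: 79.47
eef_pos: [668.4, 17.6, 105.9]
tcp_rot: [1.571, 1.225, -0.092]
ft_force: [1.5, -0.7, -0.8]
opening: 0.291
```

Run:
```python
from slot import *
a=-3-13
o,M=slot(1,8,15);t=tcp_for(o,M,a);print(t)
plan([(t,M)],step=20,ang=.1)
```

```text
[678.8294985   17.11135143  78.66034263]
cur [668.4  17.6 105.9] t 79.47 q [-0.07  0.56  1.8  -0.02  0.43  1.61] F [ 1.5 -0.7 -0.8] op 27.7
[[15, 0, 0, 0, 0, 0], [15, 0, 0, 0, 0, 0], '--']
```

>>> step_arm(
  rows=[
    [10,0,0,0,0,0],
    [12,0,0,0,0,0],
    [8,0,0,0,0,0],
    [3,0,0,0,0,0],
    [0,0,0,0,0,0],
  ],
)

```text
t: 80.1
eef_pos: [680.2, 16.3, 72.9]
tcp_rot: [1.571, 1.225, -0.093]
ft_force: [0.0, -0.2, -1.7]
opening: 0.295
```

Run:
```python
from slot import *
a=-3-13
o,M=slot(1,8,0);t=tcp_for(o,M,a);print(t)
plan([(t,M)],step=20,ang=.1)
im=env.read_camera('top');crop(im,230,110,140,110,'a1.png',5)
s=env.read_camera('side');crop(s,190,150,140,110,'a2.png',5)
```

```text
[683.95439602  16.67468299  64.56975194]
cur [680.2  16.3  72.9] t 80.1 q [-0.07  0.62  1.79 -0.02  0.38  1.61] F [ 0.  -0.2 -1.7] op 28.1
[[9, 1, -1, -0.01, 0, 0], '--']
```

View pics/a1.png

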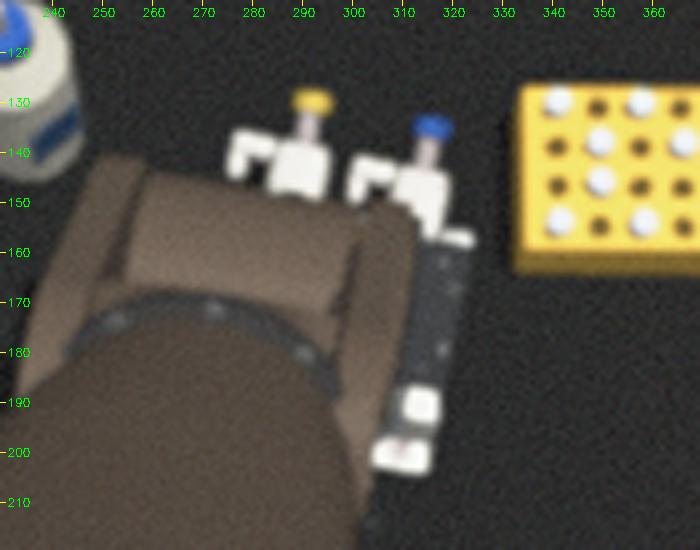

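View pics/a2.png

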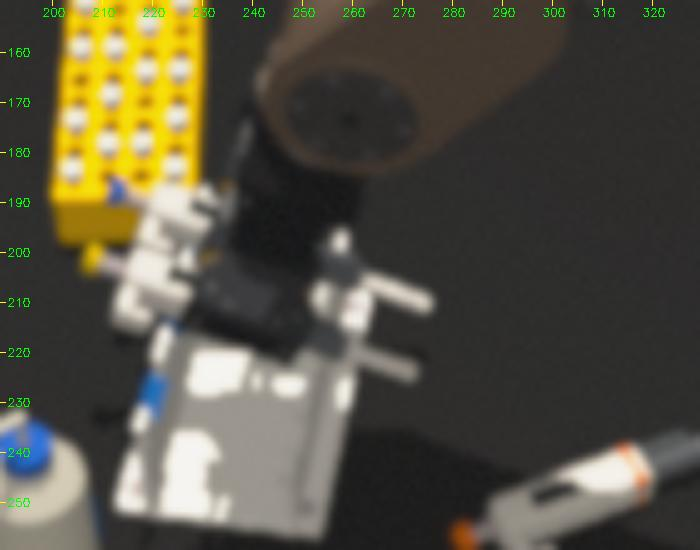

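>>> step_arm(
  rows=[
    [4,0,0,-0.01,0,0],
    [2,0,0,0,0,0],
    [1,0,0,0,0,0],
  ],
)

```text
t: 80.58
eef_pos: [682.9, 16.0, 67.0]
tcp_rot: [1.56, 1.223, -0.092]
ft_force: [-0.5, 1.5, -0.5]
opening: 0.29
```

>>> step_arm(
  rows=[
    [2,0,0,0,0,0],
  ],
)

```text
t: 80.7
eef_pos: [683.5, 16.0, 65.7]
tcp_rot: [1.56, 1.223, -0.092]
ft_force: [-14.2, 0.0, 21.3]
opening: 0.292
```

Seated at the expected height (65.7 vs 64.6). Release.

>>> step_arm(
  rows=[
    [-1,0,0,0,0,0],
    [0,0,0,0,0,0],
    [0,0,0,0,0,0],
  ],
  grip=44,
)

```text
t: 81.08
eef_pos: [683.6, 16.0, 67.1]
tcp_rot: [1.56, 1.221, -0.092]
ft_force: [0.3, 0.4, -0.2]
opening: 0.461
```

>>> step_arm(
  rows=[
    [-5,0,0,0,0,0],
    [-20,0,0,0,0,0],
    [-40,0,0,0,0,0],
    [-40,0,0,0,0,0],
    [-40,-10,0,0,0,-0.1],
    [-20,-20,0,0,0,-0.1],
  ],
)

```text
t: 81.82
eef_pos: [595.8, 23.9, 223.2]
tcp_rot: [1.546, 1.426, -0.106]
ft_force: [-1.5, 0.0, -0.1]
opening: 0.466
```

Run:
```python
from slot import *
psi=.481;th=psi-np.pi/2
g=np.array([463.4,85.3])-15*np.array([np.cos(psi),np.sin(psi)]);print(g,th,thnow())
plan([((g[0],g[1],150),rot(th)),((g[0],g[1],-3),rot(th))],step=33,ang=.1)
s=env.read_camera('side');crop(s,190,160,160,110,'a2.png',5)
```

```text
[450.1020095   78.36001091] -1.0897963267948967 -1.6527480219770285
cur [595.8  23.9 223.2] t 81.83 q [-0.07  0.38  1.71 -0.01  0.91  1.59] F [-1.5  0.  -0.1] op 44.3
[[8, -26, -7, -0.09, 0.01, -0.02], [9, -25, -9, -0.09, 0.01, -0.02], [10, -24, -12, -0.09, 0.01, -0.02], [10, -23, -14, -0.09, 0.01, -0.02], [11, -21, -16, -0.09, 0.01, -0.02], [12, -19, -18, -0.09, 0.01, -0.02], '--', [31, 0, 0, 0, 0, 0], [31, 0, 0, 0, 0, 0], [31, 0, 0, 0, 0, 0], [31, 0, 0, 0, 0, 0], [31, 0, 0, 0, 0, 0], '--']
```

View pics/a2.png

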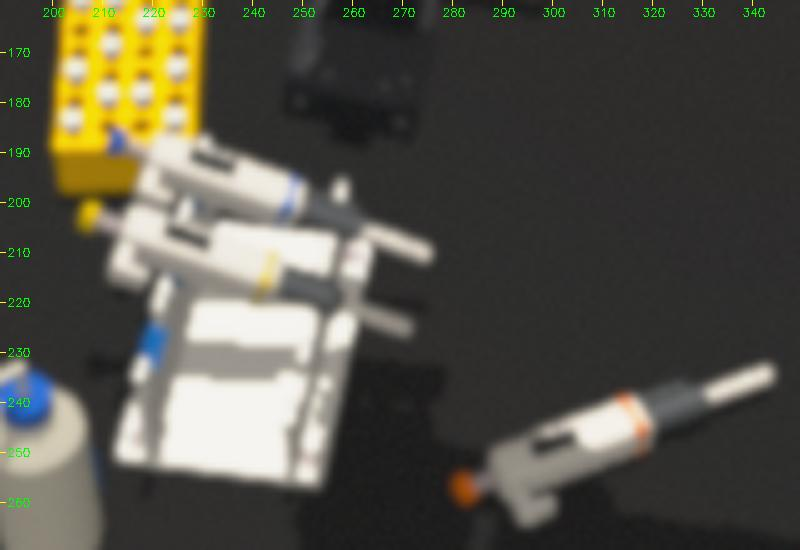

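>>> step_arm(
  rows=[
    [5,-27,-7,-0.1,0.01,-0.02],
    [8,-27,-10,-0.1,0.01,-0.02],
    [10,-26,-13,-0.1,0.01,-0.02],
    [12,-23,-14,-0.1,0.01,-0.02],
    [14,-12,-10,-0.1,0.01,-0.02],
    [14,-5,-5,-0.06,0,-0.02],
    [5,0,0,0,0,0],
    [0,0,0,0,0,0],
  ],
  grip=52,
)

```text
t: 82.88
eef_pos: [470.2, 70.5, 146.1]
tcp_rot: [1.308, 1.537, 0.234]
ft_force: [-0.0, -0.5, 0.1]
opening: 0.547
```

Run:
```python
from slot import *
print(thnow(),cur()[1][:,0].round(3))
plan([((450.1,78.4,-3),rot(-1.09))],step=25,ang=.1)
```

```text
-1.0740976204545598 [ 0.033  0.008 -0.999]
cur [470.2  70.5 146.1] t 82.88 q [0.01 0.35 2.01 0.01 0.75 1.07] F [-0.  -0.5  0.1] op 52.0
[[21, -3, -3, 0, 0, 0], [21, -3, -3, 0, 0, 0], [21, -2, -2, 0, 0, 0], [21, -2, -2, 0, 0, 0], [21, -2, -2, 0, 0, 0], [21, -2, -2, 0, 0, 0], [21, -2, -2, 0, 0, 0], '--']
```

>>> step_arm(
  rows=[
    [20,-6,-5,0,0,-0.01],
    [24,-6,-5,0.01,0,-0.01],
    [24,-3,-3,0.01,0,-0.01],
    [22,-1,-1,0,0,0],
    [18,0,0,0,0,0],
    [8,0,0,0,0,0],
    [3,0,0,0,0,0],
    [0,0,0,0,0,0],
  ],
)

```text
t: 83.88
eef_pos: [456.9, 74.2, 27.7]
tcp_rot: [0.827, 1.55, -0.278]
ft_force: [0.0, -0.0, -0.6]
opening: 0.549
```

Run:
```python
from slot import *
print(thnow(),cur()[1][:,0].round(3))
plan([((450.1,78.4,-3),rot(-1.09))],step=15,ang=.1)
```

```text
-1.1044637663140249 [ 0.02  -0.006 -1.   ]
cur [456.9  74.2  27.7] t 83.88 q [ 0.02  0.56  2.13 -0.01  0.44  1.14] F [ 0.  -0.  -0.6] op 52.2
[[10, -2, -2, 0, 0, -0.01], [10, -1, -2, 0, 0, -0.01], [10, -1, -2, 0, 0, -0.01], '--']
```

>>> step_arm(
  rows=[
    [10,-3,-4,-0.01,0,-0.01],
    [10,-2,-3,0,0,-0.01],
    [8,0,-1,0,0,0],
    [3,0,0,0,0,0],
    [0,0,0,0,0,0],
  ],
)

```text
t: 84.5
eef_pos: [448.9, 79.2, -5.0]
tcp_rot: [-0.324, 1.555, -1.418]
ft_force: [-0.8, -0.7, -0.5]
opening: 0.544
```

Run:
```python
from slot import *
print(thnow(),cur()[1][:,0].round(3))
plan([((450.1,78.4,-3),rot(-1.09))],step=15,ang=.1)
```

```text
-1.0936486406762032 [ 0.002 -0.016 -1.   ]
cur [448.9  79.2  -5. ] t 84.5 q [ 0.04  0.62  2.15 -0.04  0.37  1.17] F [-0.8 -0.7 -0.5] op 51.7
[[-2, 1, 1, 0, 0.01, 0.01], '--']
```

>>> step_arm(
  rows=[
    [-2,1,1,0,0.01,0.01],
    [0,0,0,0,0,0],
    [0,0,0,0,0,0],
  ],
)

```text
t: 84.88
eef_pos: [450.5, 78.7, -2.8]
tcp_rot: [0.815, 1.563, -0.279]
ft_force: [-0.2, -0.1, 0.2]
opening: 0.546
```

>>> step_arm(
  rows=[
    [0,0,0,0,0,0],
    [0,0,0,0,0,0],
    [0,0,0,0,0,0],
    [0,0,0,0,0,0],
    [0,0,0,0,0,0],
    [0,0,0,0,0,0],
  ],
  grip=0,
)

```text
t: 85.62
eef_pos: [450.5, 78.8, -2.7]
tcp_rot: [0.771, 1.563, -0.323]
ft_force: [-0.4, -0.7, 0.4]
opening: 0.293
```

>>> step_arm(
  rows=[
    [-5,0,0,0,0,0],
    [-20,0,0,0,0,0],
    [-40,0,0,0,0,0],
    [-40,0,0,0,0,0],
    [-40,0,0,0,0,0],
    [-20,0,0,0,0,0],
    [-5,0,0,0,0,0],
  ],
)

```text
t: 86.5
eef_pos: [448.1, 79.2, 173.5]
tcp_rot: [0.668, 1.565, -0.425]
ft_force: [-0.1, -0.3, -1.0]
opening: 0.296
```

Run:
```python
from slot import *
print(thnow())
a=-3.5-13
o,M=slot(2,8,60);t=tcp_for(o,M,a);print(t)
plan([(t,M)],step=33,ang=.1)
```

```text
-1.093768785463415
[668.88929218  80.18296096 120.46242836]
cur [448.1  79.2 173.5] t 86.5 q [ 0.03  0.29  2.   -0.    0.84  1.13] F [-0.1 -0.3 -1. ] op 28.2
[[8, 28, 14, 0.08, -0.01, 0.05], [9, 29, 12, 0.08, -0.01, 0.05], [11, 29, 10, 0.08, -0.01, 0.05], [12, 29, 7, 0.08, -0.01, 0.05], [14, 29, 5, 0.08, -0.01, 0.05], [15, 29, 2, 0.08, -0.01, 0.05], [17, 28, 0, 0.08, -0.01, 0.05], '--']
```

>>> step_arm(
  rows=[
    [4,28,14,0.08,-0.01,0.05],
    [4,29,12,0.08,-0.01,0.05],
    [6,29,10,0.08,-0.01,0.05],
    [8,29,7,0.08,-0.01,0.05],
    [8,27,5,0.08,-0.01,0.05],
    [8,18,2,0.08,-0.01,0.05],
    [8,8,0,0.06,-0.01,0.05],
    [0,0,0,0,0,0],
  ],
)

```text
t: 87.5
eef_pos: [633.1, 77.1, 143.2]
tcp_rot: [1.641, 1.214, -0.016]
ft_force: [-0.5, 0.7, -0.0]
opening: 0.296
```

Run:
```python
from slot import *
a=-3-13
o,M=slot(2,8,40);t=tcp_for(o,M,a);print(t)
plan([(t,M)],step=20,ang=.1)
```

```text
[675.55165896  79.61529199 102.14466046]
cur [633.1  77.1 143.2] t 87.5 q [ 0.02  0.47  1.85 -0.03  0.46  1.71] F [-0.5  0.7 -0. ] op 28.1
[[18, 8, -2, 0, -0.01, 0], [18, 8, -2, 0, -0.01, 0], [18, 8, -2, 0, -0.01, 0], '--']
```

>>> step_arm(
  rows=[
    [8,9,-2,0,-0.01,0],
    [14,9,-2,0,-0.01,0],
    [14,4,-1,0,-0.01,0],
    [6,0,0,0,0,0],
    [0,0,0,0,0,0],
  ],
)

```text
t: 88.12
eef_pos: [670.6, 79.5, 108.2]
tcp_rot: [1.551, 1.218, -0.109]
ft_force: [0.9, -0.8, -0.6]
opening: 0.295
```

Run:
```python
from slot import *
a=-3-13
o,M=slot(2,8,15);t=tcp_for(o,M,a);print(t,(cur()[1].T@M).round(3))
plan([(t,M)],step=20,ang=.1)
```

```text
[684.09315483  78.88751125  78.66034263] [[ 1.     0.002  0.008]
 [-0.002  1.     0.002]
 [-0.008 -0.002  1.   ]]
cur [670.6  79.5 108.2] t 88.12 q [ 0.04  0.57  1.78 -0.12  0.44  1.8 ] F [ 0.9 -0.8 -0.6] op 28.0
[[16, 1, 0, 0, 0, 0], [16, 1, 0, 0, 0, 0], '--']
```

>>> step_arm(
  rows=[
    [10,2,0,0,0.01,0],
    [12,1,0,0,0,0],
    [8,0,0,0,0,0],
    [3,0,0,0,0,0],
    [0,0,0,0,0,0],
  ],
)

```text
t: 88.75
eef_pos: [685.5, 77.9, 76.3]
tcp_rot: [1.58, 1.219, -0.078]
ft_force: [0.7, 0.1, -1.5]
opening: 0.292
```

Run:
```python
from slot import *
a=-3-13
o,M=slot(2,8,0);t=tcp_for(o,M,a);print(t,(cur()[1].T@M).round(3))
plan([(t,M)],step=20,ang=.1)
s=env.read_camera('side');crop(s,190,150,140,110,'a2.png',5)
```

```text
[689.21805235  78.45084281  64.56975194] [[ 1.     0.002 -0.003]
 [-0.002  1.     0.003]
 [ 0.003 -0.003  1.   ]]
cur [685.5  77.9  76.3] t 88.75 q [ 0.03  0.63  1.77 -0.1   0.39  1.78] F [ 0.7  0.1 -1.5] op 27.8
[[12, -1, -1, 0, 0, 0], '--']
```

View pics/a2.png

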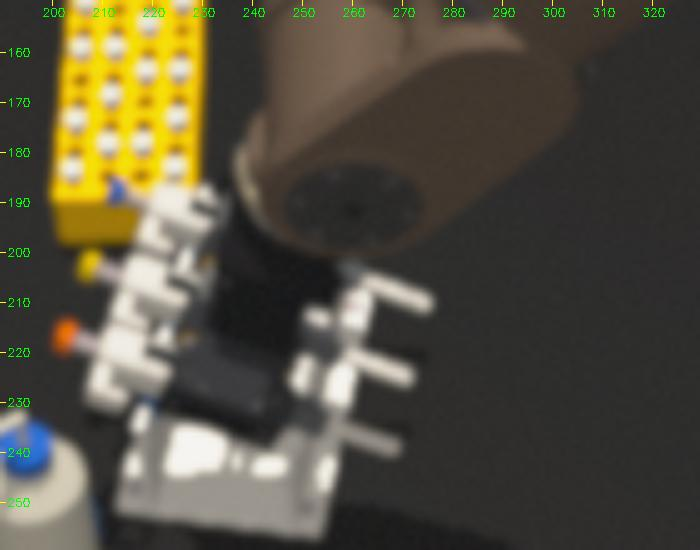

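>>> step_arm(
  rows=[
    [5,0,-1,0,0,0],
    [3,0,0,0,0,0],
    [2,0,0,0,0,0],
  ],
)

```text
t: 89.18
eef_pos: [689.4, 78.9, 67.3]
tcp_rot: [1.581, 1.217, -0.077]
ft_force: [0.4, -0.3, -1.8]
opening: 0.296
```

>>> step_arm(
  rows=[
    [2,0,0,0,0,0],
  ],
)

```text
t: 89.3
eef_pos: [690.0, 78.9, 66.2]
tcp_rot: [1.58, 1.217, -0.077]
ft_force: [-14.6, 0.8, 23.9]
opening: 0.293
```

Same seating height again. Release, retreat, look.

>>> step_arm(
  rows=[
    [-1,0,0,0,0,0],
    [0,0,0,0,0,0],
    [0,0,0,0,0,0],
  ],
  grip=44,
)

```text
t: 89.68
eef_pos: [690.0, 78.9, 67.7]
tcp_rot: [1.581, 1.216, -0.077]
ft_force: [0.1, -0.2, -0.4]
opening: 0.456
```

>>> step_arm(
  rows=[
    [-5,0,0,0,0,0],
    [-20,0,0,0,0,0],
    [-40,0,0,0,0,0],
    [-40,0,0,0,0,0],
    [-40,-10,0,0,0,-0.1],
    [-30,-30,20,0,0,-0.1],
    [-10,-20,50,0,0,-0.1],
    [0,0,60,0,0,0],
  ],
)

```text
t: 90.68
eef_pos: [555.2, -39.7, 241.8]
tcp_rot: [1.675, 1.519, 0.026]
ft_force: [0.9, -0.6, -0.8]
opening: 0.463
```

>>> step_arm(
  rows=[
    [0,0,60,0,0,0],
    [0,-10,60,0,0,0],
    [0,-20,55,0,0,0],
    [0,-20,50,0,0,0],
    [0,-20,50,0,0,0],
    [0,0,40,0,0,0],
    [0,0,20,0,0,0],
    [0,0,0,0,0,0],
  ],
)

```text
t: 91.68
eef_pos: [452.2, -378.5, 246.6]
tcp_rot: [1.595, 1.508, -0.056]
ft_force: [-0.5, 0.8, -0.1]
opening: 0.461
```

Run:
```python
from slot import *
print(cur()[0],cur()[2]['t'])
im=env.read_camera('top');crop(im,220,110,130,110,'a1.png',6)
s=env.read_camera('side');crop(s,190,160,110,100,'a2.png',6)
cv2.imwrite('pics/c1.png',cv2.resize(im[:,:,::-1],(800,600)));cv2.imwrite('pics/c2.png',cv2.resize(s[:,:,::-1],(800,600)))
for i in range(3):
    o,M=slot(i,0);b=o+75*M[:,1];n=o-135*M[:,1]
    print(i,proj('top',b).round(1),proj('side',b).round(1),proj('top',n).round(1),proj('side',n).round(1))
```

```text
[ 452.16194683 -378.53891813  246.64433627] 91.675
0 [[316.2 135.9]] [[212.8 189.2]] [[300.2 216.9]] [[276.7 212.1]]
1 [[291.9 131.3]] [[208.  204.5]] [[276.7 212.2]] [[273.5 227.6]]
2 [[267.8 126.8]] [[203.  220.6]] [[253.2 207.6]] [[270.1 243.9]]
```

View pics/a1.png

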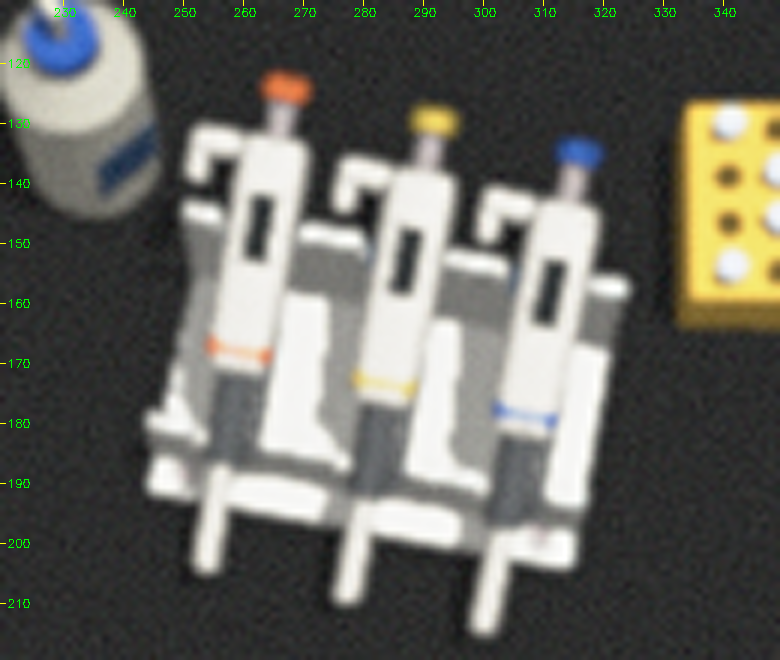

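View pics/a2.png

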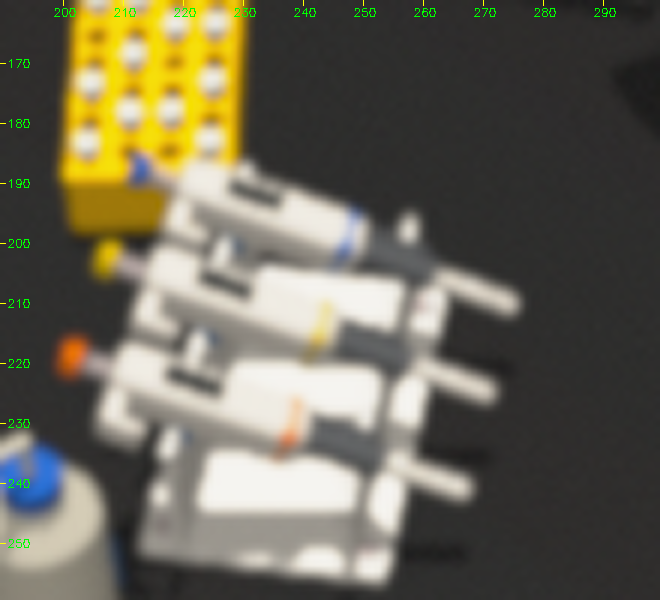

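View pics/c1.png

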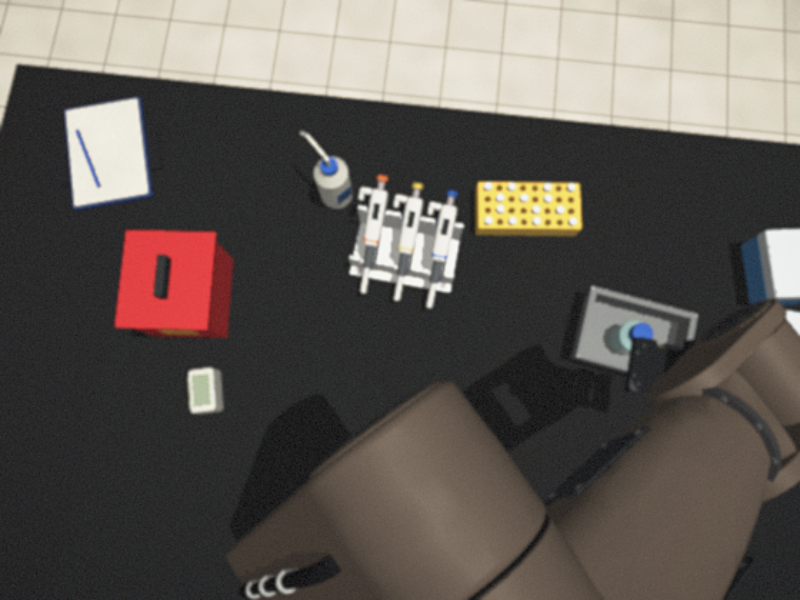

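View pics/c2.png

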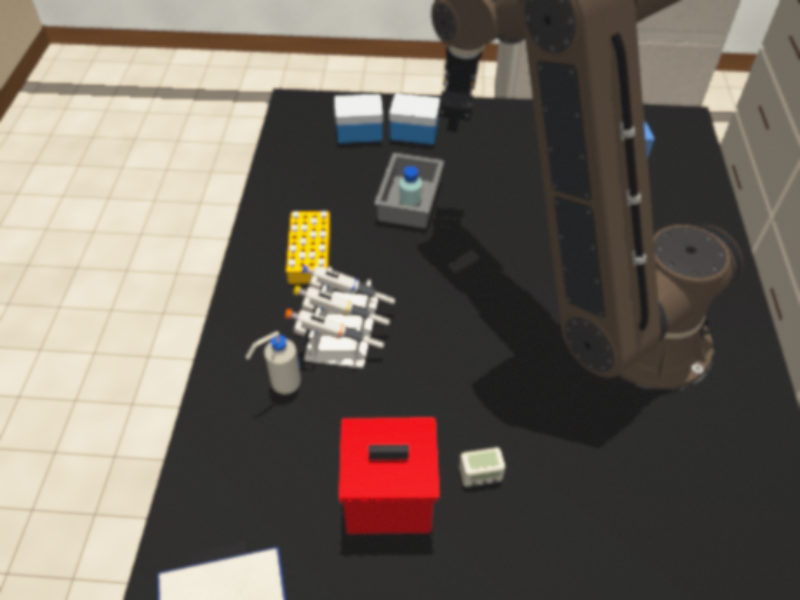

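Run:
```python
from cell import env
print(env.job_done(), env.state()['t'])
```

```text
the job is handed in; nothing more can be done
the job is handed in; nothing more can be done
```

The bench is cleared and the job was handed in at about 92 s of the 210 s allowed. It reported no verdict.

- **Pipettes:** All three (blue, yellow, orange) lie in their own places on the rest, tips downhill and down in both notches. From the last pictures they sit about 4–11 mm up-slope of the slot centre, within the 20 mm limit. Across the slot they are off by up to about 2 mm, against 7 mm allowed. Each one seated within about 2 mm of the expected height.
- **Flasks and lid:** All three flasks went into the bin. The lid touched down at the height expected for fully seated. In the pictures it is back within about 2–3 mm of where it started.
- **Bottle:** Only one glass bottle was on the bench. It was lowered into the tub until it touched, then released, and it stands upright.
- **Bystanders:** The wash bottle, tube rack and timer look unmoved in the last pictures.

**Problems on the way:**
- **Tool height:** The fingertips were really about 33 mm higher than the pose readings implied. My first three tries at the lid handle closed on nothing. I found the offset by touching the handle and lid, and corrected for it. Those touches peaked near 40 N on the fingertips.
- **Cameras:** The two cameras disagreed by up to 5 mm in y, so I used their average, which matched the grasps.

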